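# Stand the fallen sample bottles on the ledge and hang the checked tag

### The arm

A 6-joint arm with a two-finger parallel gripper is mounted at the origin on the work surface. World frame = base frame: x ahead of the robot, y to its left, z up, the work surface at z = 0. Lengths are in mm, angles in rad, forces in N, time in s.
With the tool pointing down it reaches from about 350 to 775 mm from the base axis. Payload 7.3 kg.
Tool frame: the origin (TCP) lies on the centre line of the jaws, within the pads' length; the fingertips stand 22 mm ahead of it and the grasp point (between the pads) lies 3 mm ahead of it; x points along the fingers, z is the direction in which the jaws open and shut, and the axes are right-handed (so a half turn about x gives the same grasp; the last joint's range is limited). The gripper opens to 92 mm and grips with 3 to 60 N. Pads are 19 mm wide; open, the fingers measure 130 mm over their backs; the gripper's body (75 mm by 190 mm) begins 47 mm behind the grasp point.
Start: joints at [1.097, 0.342, 1.524, -0, 1.275, -0.146], TCP at [169.014, 497.068, 248.741] pointing down, gripper open.
Joint ranges: [-2.53, 2.53], [-0.77, 2.02], [0.04, 2.7], [-1, 4.14], [0.28, 2.66], [-3.11, 3.11]. Speed limits (rad/s): [2.57, 2.57, 3.14, 3.14, 3.14, 3.14].

### API

Orientations are given as [roll, pitch, yaw] about the fixed x, y, z axes, in that order (R = Rz(yaw) Ry(pitch) Rx(roll)).
In Python, from plant import readout, imaging, bot gives the robot as it stands.
- The arm moves only by the tool arm_command, never from a script. Its argument "plan" is a list of rows, each an object of numbers: "tx", "ty", "tz": the shift along the tool's x, y, z in cm; "wx", "wy", "wz": the turn, a rotation vector about the tool's x, y, z in rad; "jaw": the opening, from -1 (shut) to 1 (fully open). In form: [{"tx": .., "ty": .., "tz": .., "wx": .., "wy": .., "wz": .., "jaw": ..}, ...]. A call has 1 to 20 rows; each row shifts and turns the commanded pose from where the row before left it, along the tool's axes as they then stand; what a row does not reach is not made up. A row lasts 1/10 s, in which the tool goes at most 50 mm and 8.59 degrees, less where a joint would pass 70% of its speed; a pose out of reach is approached as far as the arm can. A call with a gripper value outside its range is refused whole. The fingers move at their own pace and stop on an object; the grip force is fixed at half the most. Time passes only in rows, so rows that do not move let the fingers close. It gives the time, the measured TCP pose, the force and the opening at its end, in the units of the state.
- readout.get_obs(): the state, without advancing time (a new reading comes with each control period).
- imaging.capture(name): name is "scene" or "top" or "wrist"; returns the picture (420x560x3 uint8, blue, green, red); there is no depth.
- imaging.get_calibration(name): a dict with "fx", "fy", "cx", "cy" (pixels), "position" and "rotation" of the camera in the world; the wrist camera has in their place "mount" (4x4, takes a point from camera to tool coordinates, whose origin is the TCP and whose axes are the tool frame's). Camera axes: x right, y up, looking along -z (the intrinsics and any distortion apply to the point x, -y, -z); pixel columns grow to the right and rows downward; lengths in mm; the calibration is good to about 2 mm. The wrist camera is an equidistant fisheye: a pixel r from the principal point sees the ray r / f radians off the axis. A picture is of the moment at which its call begins: read the wrist's pose just before it. get_calibration takes no time and is no camera call.
- bot.close_job(): hands the job in, once; it reports no verdict.
The state is a dict: "time": time; "joint_positions": joint angles; "dq": joint speeds; "tau": joint torques, N m; "tool_pos": TCP position; "tcp_rot": TCP orientation; "contact_force": force on the tool from outside, world axes, zero at the start; "moment": the same for the moment, N m; "grip_width": finger opening in mm.
Only numpy, scipy, OpenCV 4.12 (cv2) and the standard library are available. Lean on these libraries where they do the work, as an engineer would, in place of code of your own. Each camera call takes 0.05 s, during which the arm holds its last target.

### The job

The amber sample bottles have been knocked over on the bench: stand every one of them upright on the raised steel ledge, anywhere along it. Once they are all standing there, hang the green tag by its hole on the red peg of the grey stand to mark the batch as checked; leave the glass beaker where it is.

Things in the scene. Friction and masses are not known exactly. Their poses are not given: they have to be found in the camera images.
- bottle1: square amber sample bottle with white cap, 95 mm tall: body 36 x 36 mm and 70 mm tall, then neck and cap 26 mm across; about 120 g, weight centre some 37 mm above its base. Origin on its axis, 50 mm above its base, z towards the cap, x and y square to its flat sides. Lies on one side on the bench at the start. Three or four of the four bottles are present.
- bottle2: square amber sample bottle with white cap, 95 mm tall: body 36 x 36 mm and 70 mm tall, then neck and cap 26 mm across; about 120 g, weight centre some 37 mm above its base. Origin on its axis, 50 mm above its base, z towards the cap, x and y square to its flat sides. Lies on one side on the bench at the start. Three or four of the four bottles are present.
- bottle3: square amber sample bottle with white cap, 95 mm tall: body 36 x 36 mm and 70 mm tall, then neck and cap 26 mm across; about 120 g, weight centre some 37 mm above its base. Origin on its axis, 50 mm above its base, z towards the cap, x and y square to its flat sides. Lies on one side on the bench at the start. Three or four of the four bottles are present.
- bottle4: square amber sample bottle with white cap, 95 mm tall: body 36 x 36 mm and 70 mm tall, then neck and cap 26 mm across; about 120 g, weight centre some 37 mm above its base. Origin on its axis, 50 mm above its base, z towards the cap, x and y square to its flat sides. Lies on one side on the bench at the start. Three or four of the four bottles are present.
- ledge: fixed steel ledge on legs: flat deck 64 mm deep (x) by 340 mm long (y), its top 60 mm above the bench; along the rear (+x) edge a lip, 22 mm above the deck and 4 mm thick. Origin on the bench below the deck's centre; x points away from the robot, y along the ledge. Takes four bottles side by side about 85 mm apart with room for fingers.
- tag: loose flat green plastic tag, 110 x 44 x 8 mm, 50 g, lying flat on the bench at the start; origin at the centre of its underside, x along its length towards the holed end, z across its thickness. A 21 mm through-hole, its centre 38 mm along x from the origin, 17 mm from the holed end.
- tag_hole (a point): centre of the tag's hole, at half thickness; same axes as the tag
- tag_stand: fixed grey upright plate (50 mm wide, 12 thick, top 180 mm above the bench) on a dark base (110 wide, 12 high) that reaches 62 mm behind the plate's face; left or right of the ledge. Origin on the bench below the plate's front face; -x is the way the face looks, turned sideways to the robot's right. A red peg (8 mm thick, 50 long) rises from the face at 45 degrees, leaning along -x.
- peg_root (a point): where the red peg's axis leaves the front face of the stand, 150 mm above the bench
- peg_mid (a point): middle of the red peg's axis
- peg_tip (a point): free end of the red peg, 35 mm in front of the face and 35 mm above the root
- vial_box: fixed open blue box, 90 x 130 x 65 mm, with yellow-capped vials up to 82 mm high, on the other side of the ledge; origin at the centre of its underside. Not to be handled.
- beaker: glass beaker, 48 mm across, 50 mm high, standing on the right of the bench; origin at the centre of its underside. Leave alone.

How it is judged (in metres and radians):
On the way, in this order (a step that is already met when the one before it is completed fails the run):
1. every bottle present stands upright on the ledge, released (angle between each of bottle1, bottle2, bottle3, bottle4's own z axis and vertical below 0.15 rad and z of bottle1 in the frame of ledge between 0.102 and 0.118 m and x of bottle1 in the frame of ledge between -0.04 and 0.04 m and y of bottle1 in the frame of ledge between -0.18 and 0.18 m and linear speed of each of bottle1, bottle2, bottle3, bottle4 below 0.03 m/s and contact force between each of bottle1, bottle2, bottle3, bottle4 and the fingers below 0.1 N and z of bottle2 in the frame of ledge between 0.102 and 0.118 m and x of bottle2 in the frame of ledge between -0.04 and 0.04 m and y of bottle2 in the frame of ledge between -0.18 and 0.18 m and z of bottle3 in the frame of ledge between 0.102 and 0.118 m and x of bottle3 in the frame of ledge between -0.04 and 0.04 m and y of bottle3 in the frame of ledge between -0.18 and 0.18 m and z of bottle4 in the frame of ledge between 0.102 and 0.118 m and x of bottle4 in the frame of ledge between -0.04 and 0.04 m and y of bottle4 in the frame of ledge between -0.18 and 0.18 m), for 0.2 s.
2. the tag hangs by its hole on the red peg, released (distance between tag_hole and peg_mid below 0.032 m and angle between tag's own x axis and vertical below 0.7 rad and linear speed of tag below 0.03 m/s and contact force between tag and the fingers below 0.1 N), for 0.2 s.
At the end, for the whole second after the job is handed in: Every bottle present stands on the ledge's deck, within 0.15 rad of upright, at rest and released; the tag hangs by its hole on the red peg (hole centre within 32 mm of the peg's middle, holed end up within 0.7 rad), at rest and released (all of step 1 and all of step 2); the robot touches nothing.
It fails at once if the beaker is moved more than 50 mm (distance of beaker from where it was at the start of the episode above 0.05 m).
Of bottle1, bottle2, bottle3, bottle4 only 3 to 4 are there at a start; the rules pass over those that are not, and their reading is None.
At some moment in a run one of tag may be knocked a few centimetres aside while the robot is not near it.
Once in a run the grip may slacken for a moment while it holds something.
It also fails if it takes over 210 s, if anything falls off the work surface, if the arm or the gripper's body presses on something with over 40 N, if the wrist force passes 120 N, or if a joint passes its speed limit or range.

## Working session

There is one attempt and no reset: what is moved stays moved. The work goes in short steps, Python scripts to look and compute and a tool call to move; the robot and the scene stay as the last step left them, time stands still between calls to the robot, and variables do not carry over. Pictures are saved under pics/ and viewed, and the job is handed in when it is done.

Besides the shell and the picture viewer there is one more tool, called after ">>>" by a JSON object that holds its "api" and its "payload". arm_command: Moves the arm, as the interface text tells. Its arguments: {"type":"object","properties":{"plan":{"type":"array"}},"required":["plan"]}

```bash
ls -la; mkdir -p pics
python3 - <<'E'
from plant import readout, imaging, bot
import cv2
print(readout.get_obs())
for n in ["scene","top","wrist"]:
    print(n, imaging.get_calibration(n))
    cv2.imwrite(f"pics/{n}0.png", imaging.capture(n))
E
```

```text
total 12
drwxr-xr-x  3 agent agent 4096 Dec  7 14:55 .
drwxr-xr-x 23 root  root  4096 Dec  7 14:55 ..
drwxr-xr-x  2 agent agent 4096 Dec  7 14:55 pics
{'time': 0.0, 'joint_positions': array([ 1.09695654e+00,  3.42709942e-01,  1.52504826e+00,  1.91064451e-05,
        1.27535748e+00, -1.45986450e-01]), 'dq': array([-7.65085418e-04, -4.42598893e-04,  6.71013891e-04, -7.94241152e-05,
       -3.13172309e-04, -1.38863850e-03]), 'tau': array([ 1.80094712e-04, -4.31237340e+01, -2.44222873e+01,  7.15648220e-02,
        5.59092604e-02, -1.45700860e-04]), 'tool_pos': array([168.84990335, 496.70991053, 248.04065167]), 'tcp_rot': array([ 2.98361088,  1.56927318, -2.05663701]), 'contact_force': array([-0.78312268,  0.07160394, -0.24603845]), 'moment': array([-0.02954596, -0.00686112,  0.00583596]), 'grip_width': 92.15874828299377}
scene {'fx': 391.7395437066784, 'fy': 391.7395437066784, 'cx': 279.00601593664106, 'cy': 216.5671436199878, 'position': array([1094.47753579,  207.37560286, 1092.47187511]), 'rotation': array([0.58944035, 0.01064165, 1.99246455])}
top {'fx': 501.65669919054847, 'fy': 501.65669919054847, 'cx': 286.512314023263, 'cy': 204.011466512668, 'position': array([ 438.78464568,  -56.59240616, 1383.73028945]), 'rotation': array([ 7.80684349e-02, -5.49078267e-05, -1.59826787e+00])}
wrist {'fx': 325.19226210127806, 'fy': 325.19226210127806, 'cx': 277.6341011858971, 'cy': 215.49315077037437, 'mount': array([[-1.50671826e-04,  2.75258031e-01, -9.61370373e-01,
        -1.36711701e+02],
       [-1.55214031e-05,  9.61370383e-01,  2.75258036e-01,
         7.43037298e+01],
       [ 9.99999989e-01,  5.63954480e-05, -1.40579040e-04,
        -1.02087043e+00],
       [ 0.00000000e+00,  0.00000000e+00,  0.00000000e+00,
         1.00000000e+00]])}
```

View pics/scene0.png

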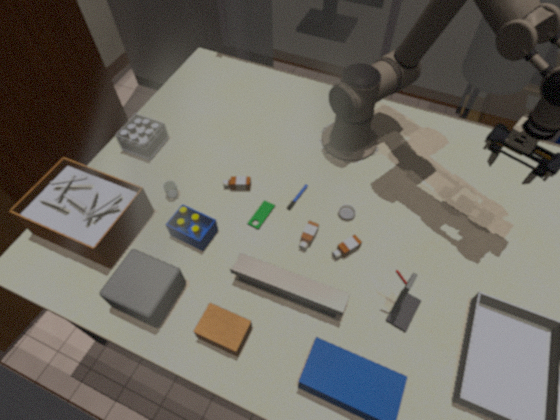

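View pics/top0.png

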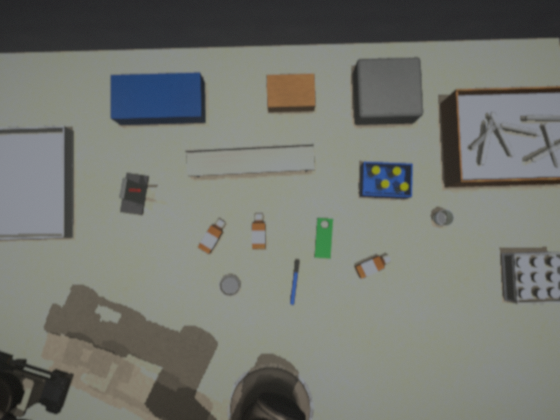

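View pics/wrist0.png

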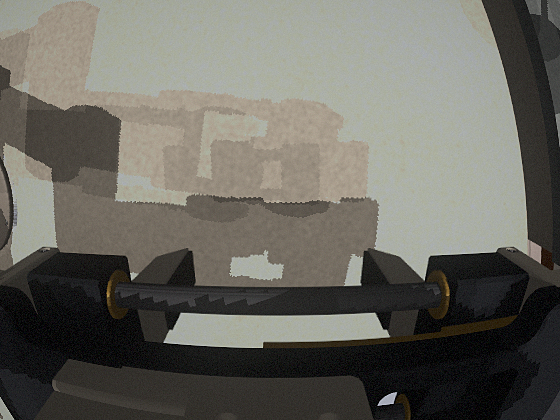

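The pictures show three bottles: top-view (211,237), (259,232) and (371,265). The tag is at (324,238), the ledge runs (186..314,160), the stand is at (135,193) and the vial box at (386,180).

```bash
cat > h.py <<'E'
import numpy as np, cv2
from scipy.spatial.transform import Rotation as Ro
from scipy.optimize import least_squares
from plant import readout, imaging, bot
def eul(r): return Ro.from_euler('xyz', r).as_matrix()
class Cam:
    def __init__(s,name,obs=None):
        c=imaging.get_calibration(name); s.n=name; s.f=c['fx'];s.cx=c['cx'];s.cy=c['cy']
        if name=='wrist':
            o=obs; T=np.eye(4);T[:3,:3]=eul(o['tcp_rot']);T[:3,3]=o['tool_pos']
            M=T@c['mount']; s.R=M[:3,:3]; s.p=M[:3,3]
        else: s.R=eul(c['rotation']); s.p=c['position']
    def ray(s,u,v):
        x=(u-s.cx)/s.f; y=(v-s.cy)/s.f
        if s.n=='wrist':
            r=np.hypot(x,y); k=np.sin(r)/r if r>1e-9 else 1
            d=np.array([x*k,-y*k,-np.cos(r)])
        else: d=np.array([x,-y,-1.])
        d=s.R@d; return d/np.linalg.norm(d)
    def proj(s,P):
        q=(np.asarray(P,float)-s.p)@s.R; x,y,z=q[...,0],-q[...,1],-q[...,2]
        if s.n=='wrist':
            h=np.hypot(x,y); t=np.arctan2(h,z); k=t/np.maximum(h,1e-9)
        else: k=1/z
        return np.stack([s.cx+s.f*x*k, s.cy+s.f*y*k],-1)
    def onz(s,u,v,z):
        d=s.ray(u,v); return s.p+d*(z-s.p[2])/d[2]
def tri(obs):
    A=np.zeros((3,3));b=np.zeros(3);L=[]
    for c,u,v in obs:
        d=c.ray(u,v);P=np.eye(3)-np.outer(d,d);A+=P;b+=P@c.p;L.append((c.p,d))
    X=np.linalg.solve(A,b); res=[np.linalg.norm(np.cross(X-p,d)) for p,d in L]
    return X,np.array(res)
def snap(name,fn):
    o=readout.get_obs(); im=imaging.capture(name); cv2.imwrite('pics/'+fn,im); return im,Cam(name,o)
def crop(im,x0,y0,x1,y1,k,fn): cv2.imwrite('pics/'+fn,cv2.resize(im[y0:y1,x0:x1],None,fx=k,fy=k,interpolation=cv2.INTER_CUBIC))
E
python3 - <<'E'
from h import *
t=cv2.imread('pics/top0.png'); s=cv2.imread('pics/scene0.png')
crop(t,110,130,270,250,5,'t_a.png'); crop(t,270,150,430,290,5,'t_b.png'); crop(t,200,190,340,295,5,'t_c.png')
crop(s,180,160,380,320,4,'s_a.png'); crop(s,360,240,460,340,6,'s_b.png')
T=Cam('top')
for u,v in [(211,237),(259,232),(371,265),(324,238),(186,160),(314,160),(135,193),(386,180),(230,285),(441,217)]: print(u,v,T.onz(u,v,0).round())
E
```

```text
211 237 [462. 151.   0.]
259 232 [472.  18.   0.]
371 265 [ 373. -287.    0.]
324 238 [ 450. -160.    0.]
186 160 [678. 217.   0.]
314 160 [ 668. -140.    0.]
135 193 [589. 359.   0.]
386 180 [ 606. -338.    0.]
230 285 [329. 101.   0.]
441 217 [ 499. -485.    0.]
```

View pics/t_a.png

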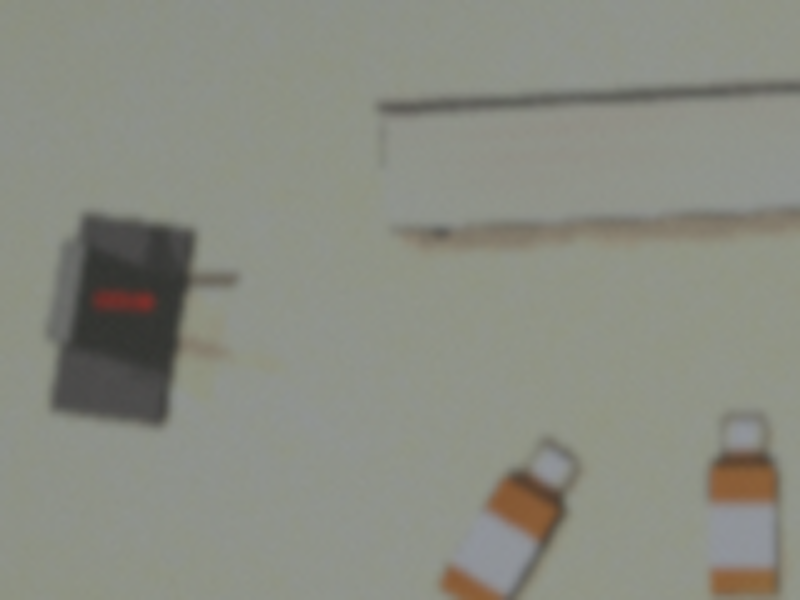

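View pics/t_b.png

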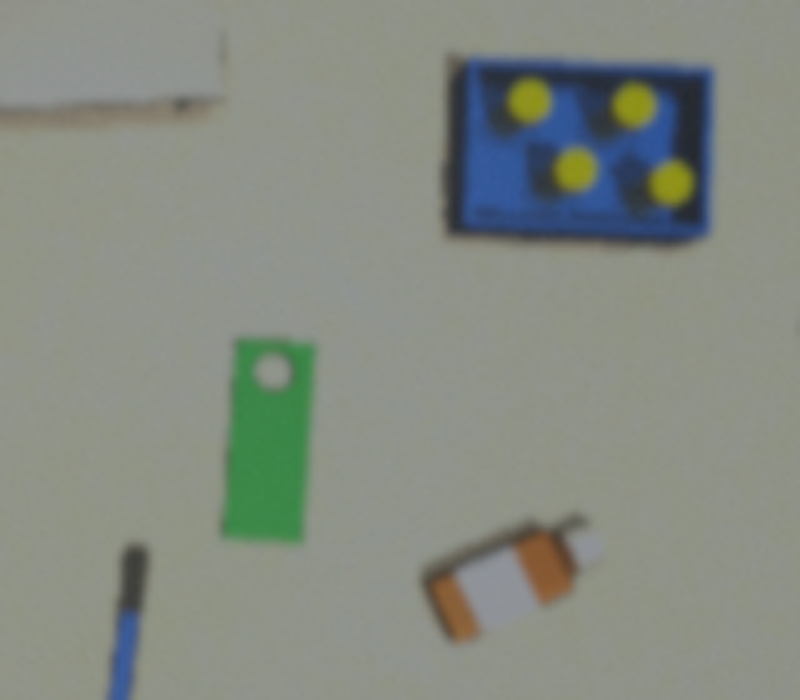

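View pics/t_c.png

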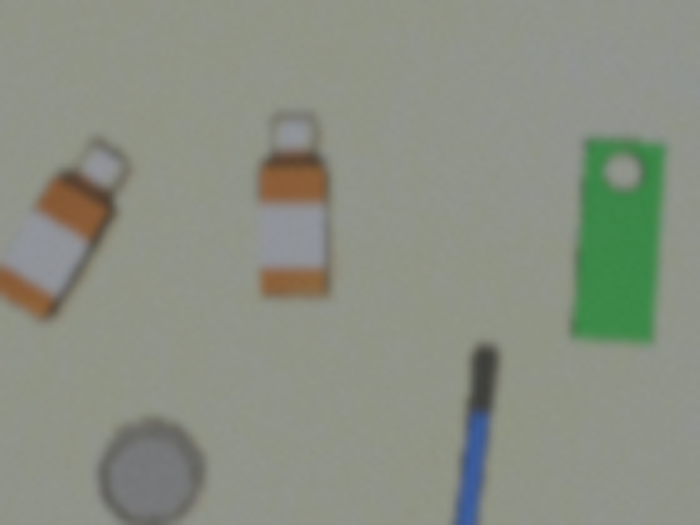

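View pics/s_a.png

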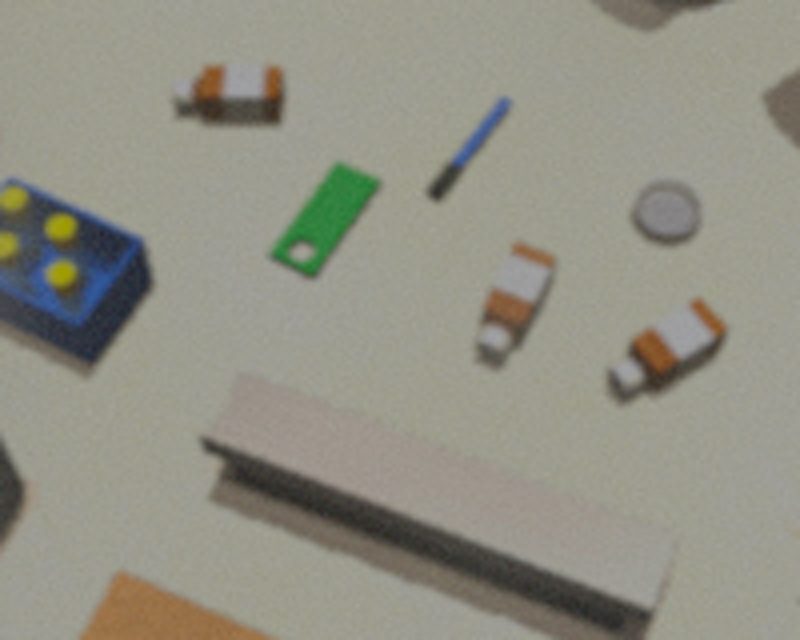

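View pics/s_b.png

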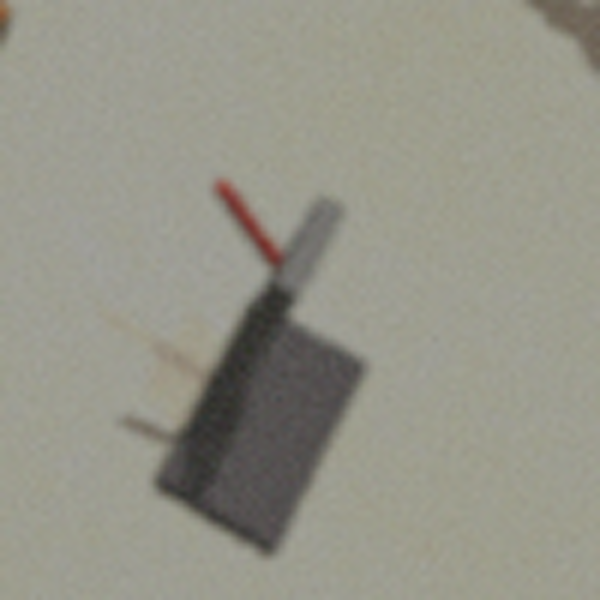

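Run:
```python
from h import *
T=Cam('top');S=Cam('scene')
tc=lambda x,y:(200+x/5-.4,190+y/5-.4); tb=lambda x,y:(270+x/5-.4,150+y/5-.4); ta=lambda x,y:(110+x/5-.4,130+y/5-.4)
sa=lambda x,y:(180+x/4-.4,160+y/4-.4); sb=lambda x,y:(360+x/6-.4,240+y/6-.4)
P={'A label':(tc(47,250),sa(683,335)),'B label':(tc(291,235),sa(523,275)),'C label':(tb(497,593),sa(246,82)),
'A cap':(tc(103,167),sa(628,375)),'B cap':(tc(294,134),sa(496,337)),'C cap':(tb(583,545),sa(185,93)),
'hole':(tc(622,172),sa(301,252)),
'tag c1(hole L)':(tc(585,139),sa(313,275)),'tag c2(hole R)':(tc(665,144),sa(272,256)),'tag c3':(tc(573,335),sa(380,183)),'tag c4':(tc(652,341),sa(340,163)),
'peg tip':(ta(155,302),sb(222,183)),'peg root':(ta(95,300),sb(280,264)),
'plate top front mid':(ta(72,292),sb(312,232)),
'ledge front right (z60)':(tb(222,97),sa(238,375)), 'ledge front left':(ta(392,230),sa(677,541)),
'vial1':(tb(530,101),sa(61,273)),'vial2':(tb(635,103),sa(6,243)),'disc':(tc(152,472),sa(667,210)),
}
for k,(a,b) in P.items():
    X,r=tri([(T,*a),(S,*b)]); print(k,X.round(1),r.round(1))
o=readout.get_obs(); print(eul(o['tcp_rot']).round(3))
t=cv2.imread('pics/top0.png');s=cv2.imread('pics/scene0.png')
crop(t,410,190,470,240,6,'t_d.png');crop(s,150,170,200,210,8,'s_d.png')
```

```text
A label [454.4 151.   32.7] [0.2 0.2]
B label [458.8  19.   41.9] [0.5 0.5]
C label [ 366.4 -275.6   32.8] [0.3 0.3]
A cap [498.5 122.3  20.8] [0.4 0.4]
B cap [513.   17.7  29.4] [0.4 0.4]
C cap [ 390.1 -325.    20. ] [0.1 0.1]
hole [ 489.3 -162.5    5.3] [1.6 1.6]
tag c1(hole L) [ 507.8 -142.5    9.4] [1.5 1.5]
tag c2(hole R) [ 503.2 -184.8    5.2] [0.5 0.5]
tag c3 [ 400.7 -132.     7. ] [0.8 0.8]
tag c4 [ 395.7 -173.7    6.6] [0.7 0.7]
peg tip [575.4 290.2 187.5] [0.7 0.7]
peg root [581.8 328.1 152. ] [1.3 1.3]
plate top front mid [581.5 330.4 186.1] [0.7 0.7]
ledge front right (z60) [ 635.4 -138.1   57.7] [3.1 3.1]
ledge front left [626.5 201.2  52. ] [0.5 0.5]
vial1 [ 624.1 -295.5   83.8] [0.9 0.9]
vial2 [ 620.2 -347.9   88. ] [0.7 0.7]
disc [333.   99.4  11.9] [0. 0.]
[[-0.001 -0.947  0.322]
 [-0.001  0.322  0.947]
 [-1.     0.    -0.001]]
```

View pics/s_d.png

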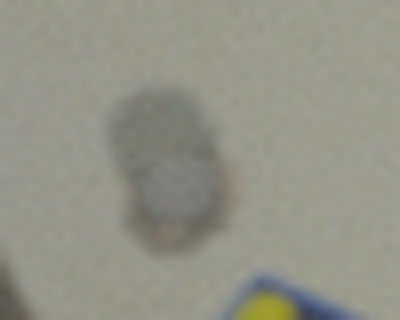

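>>> {"api": "arm_command", "payload": {"plan": [{"ty": -3.9,"tz": -2.8,"jaw": 1},{"ty": -3.9,"tz": -2.8,"jaw": 1},{"ty": -3.9,"tz": -2.8,"jaw": 1},{"ty": -3.9,"tz": -2.8,"jaw": 1},{"ty": -3.9,"tz": -2.8,"jaw": 1},{"ty": -3.9,"tz": -2.8,"jaw": 1},{"ty": -3.9,"tz": -2.8,"jaw": 1},{"ty": -3.9,"tz": -2.8,"jaw": 1},{"ty": -3.9,"tz": -2.8,"jaw": 1}]}}

```text
invalid input at $.plan[0]: expected keys tx, ty, tz, wx, wy, wz, jaw
```

```bash
cat > log.py <<'E'
from h import *
import json
o=readout.get_obs()
json.dump({'q':list(o['joint_positions']),'p':list(o['tool_pos']),'r':list(o['tcp_rot'])},open('fk.jsonl','a'));open('fk.jsonl','a').write('\n')
print(o['time'],o['joint_positions'].round(3),o['tool_pos'].round(1),eul(o['tcp_rot']).round(2).tolist(),'w',o['grip_width'],'F',o['contact_force'].round(1))
E
python3 log.py
```

```text
0.15 [ 1.097  0.343  1.525  0.     1.275 -0.146] [168.9 496.8 248.2] [[-0.0, -0.95, 0.32], [-0.0, 0.32, 0.95], [-1.0, 0.0, -0.0]] w 91.68736429654983 F [-0.5 -0.  -0.3]
```

>>> {"api": "arm_command", "payload": {"plan": [{"wx": 0.14,"jaw": 1},{"wx": 0.14,"jaw": 1},{"wx": 0.14,"jaw": 1},{"wx": 0.14,"jaw": 1},{"wx": 0.14,"jaw": 1},{"wx": 0.14,"jaw": 1},{"wx": 0.14,"jaw": 1},{"wx": 0.14,"jaw": 1},{"wx": 0.14,"jaw": 1},{"wx": 0.14,"jaw": 1},{"wx": 0.14,"jaw": 1},{"wx": 0.14,"jaw": 1},{"wx": 0.14,"jaw": 1},{"wx": 0.14,"jaw": 1},{"wx": 0.14,"jaw": 1},{"wx": 0.14,"jaw": 1},{"wx": 0.14,"jaw": 1},{"wx": 0.14,"jaw": 1},{"wx": 0.14,"jaw": 1},{"wx": 0.14,"jaw": 1}]}}

```text
invalid input at $.plan[0]: expected keys tx, ty, tz, wx, wy, wz, jaw
```

```bash
python3 log.py; python3 -c "
from h import *
snap('wrist','w1.png')"
```

```text
0.15 [ 1.097  0.343  1.525  0.     1.275 -0.146] [168.9 496.8 248.2] [[-0.0, -0.95, 0.32], [-0.0, 0.32, 0.95], [-1.0, 0.0, -0.0]] w 91.68736429654983 F [-0.5 -0.  -0.3]
```

View pics/w1.png

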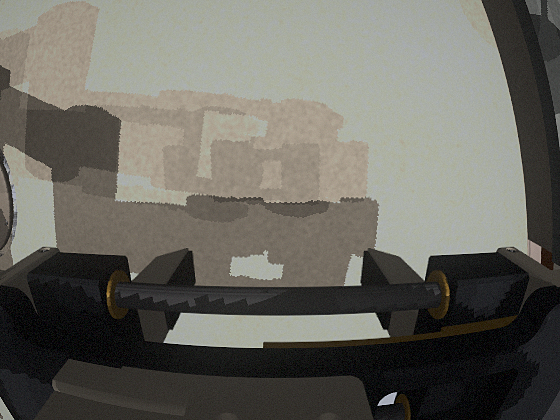

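>>> {"api": "arm_command", "payload": {"plan": [{"tx": 0,"ty": -3.9,"tz": -2.8,"wx": 0,"wy": 0,"wz": 0,"jaw": 1},{"tx": 0,"ty": -3.9,"tz": -2.8,"wx": 0,"wy": 0,"wz": 0,"jaw": 1},{"tx": 0,"ty": -3.9,"tz": -2.8,"wx": 0,"wy": 0,"wz": 0,"jaw": 1},{"tx": 0,"ty": -3.9,"tz": -2.8,"wx": 0,"wy": 0,"wz": 0,"jaw": 1},{"tx": 0,"ty": -3.9,"tz": -2.8,"wx": 0,"wy": 0,"wz": 0,"jaw": 1},{"tx": 0,"ty": -3.9,"tz": -2.8,"wx": 0,"wy": 0,"wz": 0,"jaw": 1},{"tx": 0,"ty": -3.9,"tz": -2.8,"wx": 0,"wy": 0,"wz": 0,"jaw": 1},{"tx": 0,"ty": -3.9,"tz": -2.8,"wx": 0,"wy": 0,"wz": 0,"jaw": 1},{"tx": 0,"ty": -3.9,"tz": -2.8,"wx": 0,"wy": 0,"wz": 0,"jaw": 1},{"tx": 0,"ty": 0,"tz": 0,"wx": 0.14,"wy": 0,"wz": 0,"jaw": 1},{"tx": 0,"ty": 0,"tz": 0,"wx": 0.14,"wy": 0,"wz": 0,"jaw": 1},{"tx": 0,"ty": 0,"tz": 0,"wx": 0.14,"wy": 0,"wz": 0,"jaw": 1},{"tx": 0,"ty": 0,"tz": 0,"wx": 0.14,"wy": 0,"wz": 0,"jaw": 1},{"tx": 0,"ty": 0,"tz": 0,"wx": 0.14,"wy": 0,"wz": 0,"jaw": 1},{"tx": 0,"ty": 0,"tz": 0,"wx": 0.14,"wy": 0,"wz": 0,"jaw": 1},{"tx": 0,"ty": 0,"tz": 0,"wx": 0.14,"wy": 0,"wz": 0,"jaw": 1},{"tx": 0,"ty": 0,"tz": 0,"wx": 0.14,"wy": 0,"wz": 0,"jaw": 1},{"tx": 0,"ty": 0,"tz": 0,"wx": 0.14,"wy": 0,"wz": 0,"jaw": 1},{"tx": 0,"ty": 0,"tz": 0,"wx": 0.14,"wy": 0,"wz": 0,"jaw": 1},{"tx": 0,"ty": 0,"tz": 0,"wx": 0.14,"wy": 0,"wz": 0,"jaw": 1}]}}

```text
time: 2.2
tool_pos: [420.1, 145.5, 248.6]
tcp_rot: [-3.007, 1.57, 2.973]
contact_force: [1.2, 0.5, -0.2]
grip_width: 91.5
```

```bash
python3 log.py
```

```text
2.2 [0.161 0.195 1.729 0.    1.218 0.463] [420.1 145.5 248.6] [[-0.0, 0.3, 0.95], [0.0, 0.95, -0.3], [-1.0, -0.0, -0.0]] w 91.47319006873211 F [ 1.2  0.5 -0.2]
```

>>> {"api": "arm_command", "payload": {"plan": [{"tx": 0,"ty": 0,"tz": 0,"wx": 0.14,"wy": 0,"wz": 0,"jaw": 1},{"tx": 0,"ty": 0,"tz": 0,"wx": 0.14,"wy": 0,"wz": 0,"jaw": 1},{"tx": 0,"ty": 0,"tz": 0,"wx": 0.14,"wy": 0,"wz": 0,"jaw": 1},{"tx": 0,"ty": 0,"tz": 0,"wx": 0.14,"wy": 0,"wz": 0,"jaw": 1},{"tx": 0,"ty": 0,"tz": 0,"wx": 0.14,"wy": 0,"wz": 0,"jaw": 1},{"tx": 0,"ty": 0,"tz": 0,"wx": 0.14,"wy": 0,"wz": 0,"jaw": 1},{"tx": 0,"ty": 0,"tz": 0,"wx": 0.14,"wy": 0,"wz": 0,"jaw": 1},{"tx": 0,"ty": 0,"tz": 0,"wx": 0.14,"wy": 0,"wz": 0,"jaw": 1}]}}

```text
time: 3.0
tool_pos: [420.1, 145.5, 248.6]
tcp_rot: [-1.745, 1.57, 3.115]
contact_force: [-0.2, -0.2, -0.2]
grip_width: 91.8
```

```bash
python3 log.py; python3 -c "
from h import *
snap('wrist','w2.png')"
```

```text
3.0 [0.161 0.195 1.729 0.    1.218 1.583] [420.1 145.5 248.6] [[-0.0, 0.99, 0.15], [0.0, 0.15, -0.99], [-1.0, -0.0, -0.0]] w 91.8108144478416 F [-0.2 -0.2 -0.2]
```

View pics/w2.png

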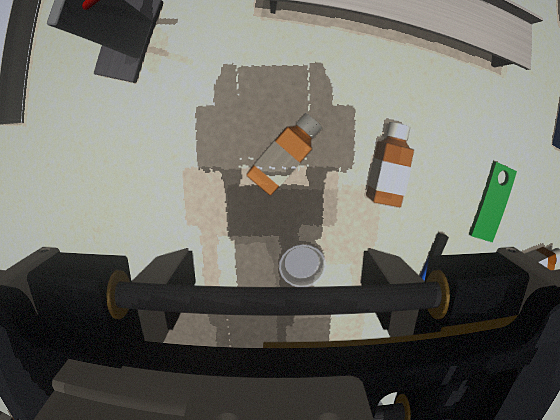

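>>> {"api": "arm_command", "payload": {"plan": [{"tx": 0,"ty": 0,"tz": 0,"wx": 0,"wy": 0,"wz": -0.14,"jaw": 1},{"tx": 0,"ty": 0,"tz": 0,"wx": 0,"wy": 0,"wz": -0.14,"jaw": 1},{"tx": 0,"ty": 0,"tz": 0,"wx": 0,"wy": 0,"wz": -0.14,"jaw": 1},{"tx": 0,"ty": 0,"tz": 0,"wx": 0,"wy": 0,"wz": -0.14,"jaw": 1}]}}

```text
time: 3.45
tool_pos: [420.6, 145.5, 249.2]
tcp_rot: [-1.574, 1.007, -2.988]
contact_force: [-0.3, -0.3, -0.7]
grip_width: 91.9
```

```bash
python3 log.py; python3 -c "
from h import *
snap('wrist','w3.png')"
```

```text
3.45 [0.159 0.518 1.372 0.003 1.816 1.573] [420.6 145.5 249.2] [[-0.53, 0.83, 0.16], [-0.08, 0.13, -0.99], [-0.85, -0.53, -0.0]] w 91.92096075595734 F [-0.3 -0.3 -0.7]
```

>>> {"api": "arm_command", "payload": {"plan": [{"tx": -1,"ty": 2,"tz": 0,"wx": 0,"wy": 0.14,"wz": 0,"jaw": 1},{"tx": -1,"ty": 2,"tz": 0,"wx": 0,"wy": 0.14,"wz": 0,"jaw": 1},{"tx": -1,"ty": 2,"tz": 0,"wx": 0,"wy": 0.14,"wz": 0,"jaw": 1}]}}

```text
time: 3.8
tool_pos: [487.7, 152.0, 242.1]
tcp_rot: [-2.158, 0.885, 2.587]
contact_force: [0.2, 0.0, 0.4]
grip_width: 91.7
```

```bash
python3 log.py
cat > fk.py <<'E'
from h import *
import json
def T(R=None,p=None):
    M=np.eye(4)
    if R is not None:M[:3,:3]=R
    if p is not None:M[:3,3]=p
    return M
rz=lambda a:Ro.from_euler('z',a).as_matrix()
ry=lambda a:Ro.from_euler('y',a).as_matrix()
S=np.array([1,1,1,1.])
def fk(q,th):
    h,L1,L2,L3,d,e,r0,w=th[:8]; s4,s6=-1,-1
    s4=SIGN
    M=T(rz(q[0]))@T(None,[r0,d,h])@T(ry(q[1]))@T(None,[0,0,L1])@T(ry(q[2]))@T(None,[e,0,L2])@T(rz(s4*q[3]))@T(ry(q[4]))@T(None,[w,0,L3])@T(rz(q[5]))
    # tool axes: x along local z
    # at q6=0: tool z = radial?? determined: tool x=local z
    A=np.array([[0,0,ZX],[0,YS,0],[1,0,0]]).astype(float) # columns = tool x,y,z in local
    return M@T(A)
SIGN=1;ZX=-1;YS=1
E
cat fk.jsonl
```

```text
3.8 [-0.036  0.629  1.254  0.334  1.861  1.498] [487.7 152.  242.1] [[-0.54, 0.84, -0.07], [0.33, 0.13, -0.93], [-0.77, -0.53, -0.35]] w 91.73488594274441 F [0.2 0.  0.4]
{"q": [1.0969847121917706, 0.34254801146659125, 1.5247846782380952, 4.725750444038611e-06, 1.2754047656847352, -0.14602012502503506], "p": [168.8855917535146, 496.80262467146207, 248.21672097325663], "r": [2.991624710345587, 1.569651516071076, -2.0485571379394147]}
{"q": [1.0969847121917706, 0.34254801146659125, 1.5247846782380952, 4.725750444038611e-06, 1.2754047656847352, -0.14602012502503506], "p": [168.8855917535146, 496.80262467146207, 248.21672097325663], "r": [2.991624710345587, 1.569651516071076, -2.0485571379394147]}
{"q": [0.1605852606317046, 0.19458990895818715, 1.7292043816250395, 0.00010914235199321578, 1.2180983238494887, 0.4633155983943193], "p": [420.05545474983165, 145.46709624048927, 248.6002411916789], "r": [-3.007286077232828, 1.5704793630352447, 2.973131175672174]}
{"q": [0.16059916217981499, 0.19461062168523996, 1.7292008648904589, 6.826569708584484e-05, 1.2181200811161927, 1.583328139506096], "p": [420.0510496120055, 145.4610439243876, 248.59236779440138], "r": [-1.7450644178554162, 1.5704514116459958, 3.115368321448525]}
{"q": [0.15875061379167144, 0.5182595916831954, 1.3715660563865144, 0.0028287206469031624, 1.8158551321090755, 1.5727024305190274], "p": [420.6010916978381, 145.53308133929258, 249.20388333602932], "r": [-1.5739140436503964, 1.0067013069906272, -2.9879747603567983]}
{"q": [-0.035796249879219026, 0.6293336542148138, 1.2538311366863721, 0.33391759681659666, 1.860658538443593, 1.4978794034682077], "p": [487.7379491123633, 152.03334362352177, 242.13680343211635], "r": [-2.1584288593443923, 0.8846688341453661, 2.5871092600165944]}
```

```bash
cat >> fk.py <<'E'
def load():
    D=[json.loads(l) for l in open('fk.jsonl') if l.strip()]
    return D
def fitfk():
    global SIGN
    D=load(); best=None
    for s in (1,-1):
        SIGN=s
        def f(th):
            r=[]
            for k in D:
                M=fk(k['q'],th); r+=list(M[:3,3]-k['p']); r+=list(100*(M[:3,:3]-eul(k['r'])).ravel())
            r+=list(1e-3*(np.array(th)-th0))
            return r
        th0=np.array([300,350,350,300,76,0,0,0.])
        z=least_squares(f,th0)
        if best is None or z.cost<best[1]: best=(s,z.cost,z.x,np.abs(z.fun[:-8]).max())
    SIGN=best[0]; return best
E
python3 -c "
from fk import *
b=fitfk();print(b[0],b[1],b[2].round(1),b[3])"
```

```text
1 0.016696179256664872 [223.  506.2 379.6 296.1  76.4  46.6   0.   -0. ] 0.0014542611067156486
```

View pics/w3.png

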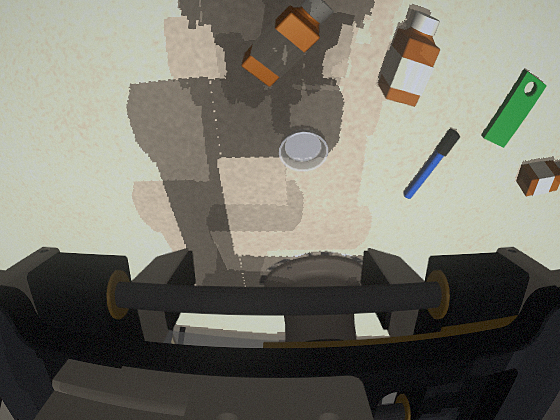

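```bash
python3 -c "
from h import *
im=cv2.imread('pics/w2.png'); crop(im,230,100,430,220,4,'w2a.png')
im,_=snap('wrist','w4.png')"
```

```text
(no output)
```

View pics/w2a.png

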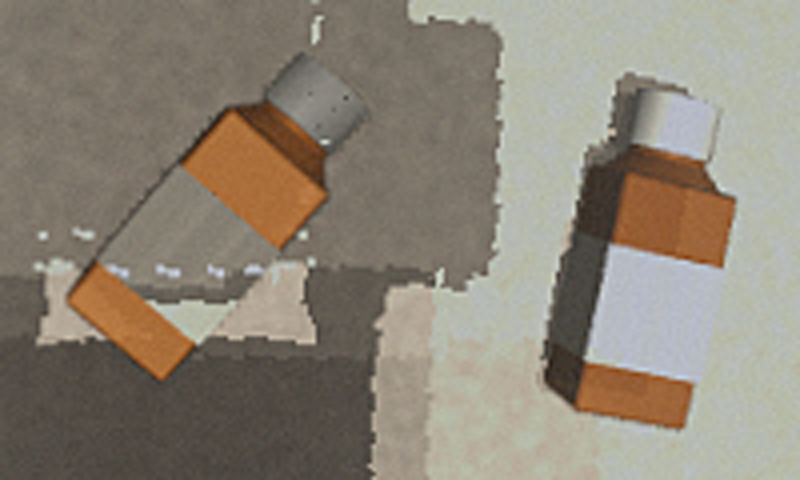

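View pics/w4.png

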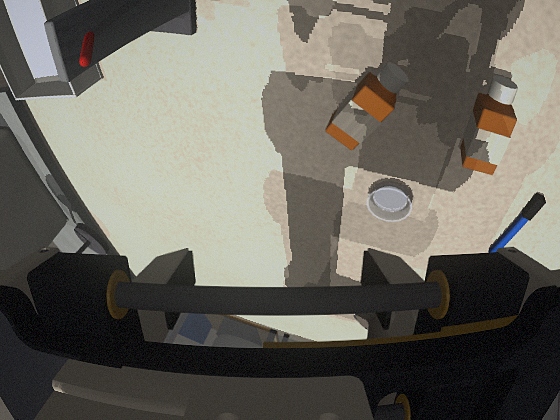

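```bash
cat > fitb.py <<'E'
from h import *
def camat(k):
    return Cam('wrist',{'tool_pos':np.array(k['p']),'tcp_rot':k['r']})
# keys: axial(mm from base), lateral(left +), height above axis
CORN={'bl':(0,18,18),'br':(0,-18,18),'sl':(70,18,18),'sr':(70,-18,18),'bbl':(0,18,-18),'bbr':(0,-18,-18)}
def model(p,keys):
    x,y,z,a=p; c=np.array([np.cos(a),np.sin(a),0]);l=np.array([-np.sin(a),np.cos(a),0])
    return np.array([np.array([x,y,z])+CORN[k][0]*c+CORN[k][1]*l+CORN[k][2]*np.array([0,0,1]) for k in keys])
def fit(obs,p0,fixz=None):
    # obs list of (cam,{key:(u,v)}) ; x,y = base centre
    def f(p):
        q=np.array(p)
        if fixz is not None:q[2]=fixz
        return np.concatenate([(c.proj(model(q,d.keys()))-np.array(list(d.values()))).ravel() for c,d in obs])
    r=least_squares(f,p0,x_scale=[10,10,10,.1]); return r.x,np.sqrt(np.mean(r.fun**2))
E
python3 - <<'E'
from fitb import *; from fk import load
D=load(); c2=camat(D[3]);c3=camat(D[4])
w=lambda x,y:(230+x/4-.4,100+y/4-.4)
A=[(c2,dict(bl=w(68,298),br=w(163,380),sl=w(237,106),sr=w(328,192))),(c3,dict(bl=(243,70),br=(266,88),sr=(320,35)))]
B=[(c2,dict(bl=w(578,410),br=w(685,430),sl=w(626,174),sr=w(736,200),bbl=w(548,382))),(c3,dict(bl=(379,98),br=(417,106),sl=(397,29),sr=(440,45)))]
print(fit(A,[430,150,18,-.6]));print(fit(A,[430,150,18,-.6],18))
print(fit(B,[440,20,18,0]));print(fit(B,[440,20,18,0],18))
T=Cam('top');S=Cam('scene')
tc=lambda x,y:(200+x/5-.4,190+y/5-.4); tb=lambda x,y:(270+x/5-.4,150+y/5-.4)
C=[(T,dict(br=tb(428,578),bl=tb(462,640),sl=tb(575,585),sr=tb(520,538)))]
E
```

```text
(array([424.13734385, 167.18293224,  18.0222351 ,  -0.55167377]), np.float64(1.8968183657812645))
(array([424.1321917 , 167.18210984,  18.00340523,  -0.55167476]), np.float64(1.8968203492127818))
(array([4.25047980e+02, 1.72559627e+01, 1.32200985e+01, 3.17228255e-02]), np.float64(3.216144275821418))
(array([4.26006897e+02, 1.92248787e+01, 1.80802708e+01, 3.36665764e-02]), np.float64(3.2538587989411503))
```

```bash
cat > ik.py <<'E'
from fk import *
import fk as F
TH=None
def init():
    global TH
    import os
    if os.path.exists('th.npy'):
        a=np.load('th.npy'); F.SIGN=int(a[0]); TH=a[1:]
    else:
        b=fitfk(); TH=b[2]; np.save('th.npy',np.r_[b[0],TH]); F.SIGN=b[0]
init()
LO=np.array([-2.53,-.77,.04,-1,.28,-3.11]);HI=np.array([2.53,2.02,2.7,4.14,2.66,3.11])
def err(q,M):
    X=fk(q,TH); return np.r_[X[:3,3]-M[:3,3],300*Ro.from_matrix(M[:3,:3].T@X[:3,:3]).as_rotvec()]
def ik(M,seed):
    m=.02
    r=least_squares(err,np.clip(seed,LO+m+.01,HI-m-.01),args=(M,),bounds=(LO+m,HI-m),x_scale=1.)
    return r.x,np.abs(r.fun).max()
SEEDS=[np.array([a,b,1.4,q4,1.5,q6]) for a in (0,) for b in (.4,) for q4 in (0,.7,-.7,1.8,3.1) for q6 in (1.5,0,2.8,-1.5)]
def ikall(M,extra=()):
    out=[]
    az=np.arctan2(M[1,3],M[0,3])
    for s in list(extra)+SEEDS:
        s=np.array(s); 
        if not any(s is e for e in extra): s=s+[az,0,0,0,0,0]
        q,e=ik(M,s)
        if e<.3 and not any(np.abs(q-o).max()<.05 for o in out): out.append(q)
    return out
def poseT(x,y,p,grasp=True):
    R=np.stack([x,y,np.cross(x,y)],1); p=np.array(p,float)
    if grasp: p=p-3*R[:,0]
    return T(R,p)
up=np.array([0,0,1.])
def az(a): return np.array([np.cos(a),np.sin(a),0])
def graspM(P,yaw,g): 
    c=az(yaw); return poseT(-np.cos(g)*up-np.sin(g)*c,-np.sin(g)*up+np.cos(g)*c,P)
def placeM(P,psi,g):
    d=az(psi); return poseT(np.cos(g)*d-np.sin(g)*up,np.sin(g)*d+np.cos(g)*up,P)
E
python3 - <<'E'
from ik import *
bott={'A':([424,167],-.552),'B':([426,19],.033),'C':([352.6,-246.7],-1.124)}
for n,(b,y) in bott.items():
    P=np.r_[np.array(b)+50*az(y)[:2],24]
    for g in np.radians([35,45,55,65]):
        print(n,round(np.degrees(g)),[q.round(2).tolist() for q in ikall(graspM(P,y,g))])
for yy in (-85,35,150):
    for g in np.radians([35,45,55,65]):
        for psi in (-.4,0,.4):
            print('place',yy,round(np.degrees(g)),psi,[q.round(2).tolist() for q in ikall(placeM([655,yy,112],psi,g))])
E
```

```text
A 35 [[-0.04, 0.82, 1.52, 0.29, 1.36, 1.94]]
A 45 [[-0.07, 0.91, 1.42, 0.33, 1.53, 1.91]]
A 55 [[-0.1, 1.01, 1.32, 0.37, 1.71, 1.9]]
A 65 [[-0.11, 1.11, 1.23, 0.42, 1.87, 1.9]]
B 35 [[-0.08, 0.87, 1.41, -0.06, 1.47, 1.49]]
B 45 [[-0.07, 0.97, 1.28, -0.07, 1.68, 1.49]]
B 55 [[-0.07, 1.07, 1.15, -0.09, 1.87, 1.49]]
B 65 [[-0.06, 1.18, 1.04, -0.1, 2.06, 1.48]]
C 35 [[-0.9, 0.85, 1.46, 0.13, 1.43, 1.73]]
C 45 [[-0.92, 0.94, 1.34, 0.15, 1.63, 1.73]]
C 55 [[-0.93, 1.05, 1.23, 0.17, 1.82, 1.73]]
C 65 [[-0.93, 1.15, 1.12, 0.19, 1.99, 1.73]]
place -85 35 -0.4 [[-0.15, 0.6, 2.05, 3.57, 0.5, -1.81]]
place -85 35 0 [[-0.39, 0.59, 2.08, 2.5, 0.55, -1.24]]
place -85 35 0.4 [[-0.56, 0.63, 1.96, 1.71, 0.75, -0.88]]
place -85 45 -0.4 []
place -85 45 0 []
place -85 45 0.4 [[-0.51, 0.58, 1.87, 1.37, 0.6, -0.49]]
place -85 55 -0.4 []
place -85 55 0 []
place -85 55 0.4 [[-0.44, 0.56, 1.76, 0.91, 0.57, 0.0]]
place -85 65 -0.4 [[-0.21, 0.55, 1.69, -0.17, 0.48, 1.9]]
place -85 65 0 [[-0.3, 0.54, 1.7, 0.27, 0.49, 1.06]]
place -85 65 0.4 [[-0.38, 0.57, 1.64, 0.5, 0.67, 0.43]]
place 35 35 -0.4 [[0.12, 0.62, 2.
[... 344 characters left out ...]
43, 0.16]]
place 35 65 -0.4 [[0.01, 0.56, 1.67, -0.34, 0.53, 2.25]]
place 35 65 0 [[-0.08, 0.54, 1.72, 0.08, 0.46, 1.43]]
place 35 65 0.4 [[-0.17, 0.55, 1.69, 0.43, 0.57, 0.67]]
place 150 35 -0.4 []
place 150 35 0 [[0.17, 0.61, 2.03, 3.46, 0.47, -1.76]]
place 150 35 0.4 [[-0.05, 0.6, 2.04, 2.38, 0.55, -1.16]]
place 150 45 -0.4 []
place 150 45 0 []
place 150 45 0.4 [[-0.02, 0.55, 1.94, 1.86, 0.3, -0.61]]
place 150 55 -0.4 [[0.27, 0.59, 1.7, -0.84, 0.5, 2.92]]
place 150 55 0 []
place 150 55 0.4 [[0.01, 0.54, 1.81, 0.8, 0.31, 0.47]]
place 150 65 -0.4 [[0.22, 0.6, 1.59, -0.43, 0.64, 2.5]]
place 150 65 0 [[0.14, 0.56, 1.66, -0.12, 0.49, 1.8]]
place 150 65 0.4 [[0.05, 0.56, 1.66, 0.3, 0.52, 0.99]]
```

```bash
cat > path.py <<'E'
from ik import *
from scipy.spatial.transform import Slerp
def interp(M0,M1,n):
    rv=Ro.from_matrix(M0[:3,:3].T@M1[:3,:3]).as_rotvec()
    return [T(M0[:3,:3]@Ro.from_rotvec(rv*k/n).as_matrix(),M0[:3,3]+(M1[:3,3]-M0[:3,3])*k/n) for k in range(1,n+1)]
def track(q,Ms):
    out=[];emax=0;jmax=0
    for M in Ms:
        q2,e=ik(M,q); emax=max(emax,e); jmax=max(jmax,np.abs(q2-q).max()); q=q2; out.append(q)
    return np.array(out),emax,jmax
E
python3 - <<'E'
from path import *
P=np.r_[np.array([424,167])+50*az(-.552)[:2],26]
for g in np.radians([20,30,40]):
  M0=graspM(P,-.552,g); q0=ikall(M0)[0]
  for psi in (.2,.5,.8,1.1):
    for yy in (150,):
      M1=placeM([655,yy,112],psi,g)
      Mu=M0.copy();Mu[2,3]+=180; Mv=M1.copy(); Mv[2,3]+=80
      a,e1,j1=track(q0,interp(M0,Mu,8)); b,e2,j2=track(a[-1],interp(Mu,Mv,24)); c,e3,j3=track(b[-1],interp(Mv,M1,6))
      print(round(np.degrees(g)),psi,yy,'err',round(e1,2),round(e2,2),round(e3,2),'jump',round(j2,2),'q5min',b[:,4].min().round(2),'end',c[-1].round(2))
E
```

```text
20 0.2 150 err 0.0 51.01 0.0 jump 2.76 q5min 0.3 end [ 0.05  0.75  2.17  2.97  1.   -1.53]
20 0.5 150 err 0.0 0.0 0.0 jump 0.39 q5min 0.3 end [-0.15  0.75  2.12  2.41  1.01 -1.38]
20 0.8 150 err 0.0 0.0 0.0 jump 0.23 q5min 0.56 end [-0.28  0.78  1.98  1.9   1.06 -1.18]
20 1.1 150 err 0.0 0.0 0.0 jump 0.17 q5min 0.78 end [-0.33  0.83  1.76  1.5   1.2  -0.99]
30 0.2 150 err 0.0 33.96 0.0 jump 2.22 q5min 0.3 end [ 0.05  0.64  2.1   2.93  0.65 -1.48]
30 0.5 150 err 0.0 0.0 0.0 jump 0.31 q5min 0.37 end [-0.12  0.65  2.06  2.28  0.73 -1.2 ]
30 0.8 150 err 0.0 0.0 0.0 jump 0.19 q5min 0.65 end [-0.24  0.69  1.93  1.75  0.86 -0.97]
30 1.1 150 err 0.0 0.0 0.0 jump 0.15 q5min 0.9 end [-0.29  0.75  1.74  1.37  1.06 -0.82]
40 0.2 150 err 0.0 25.4 17.94 jump 1.79 q5min 0.3 end [ 0.06  0.57  2.01  2.81  0.32 -1.34]
40 0.5 150 err 0.0 0.0 0.0 jump 0.28 q5min 0.41 end [-0.08  0.58  1.97  1.97  0.47 -0.84]
40 0.8 150 err 0.0 0.0 0.0 jump 0.18 q5min 0.7 end [-0.18  0.62  1.86  1.49  0.69 -0.66]
40 1.1 150 err 0.0 0.0 0.0 jump 0.14 q5min 0.97 end [-0.24  0.69  1.7   1.18  0.94 -0.6 ]
```

```bash
cat > plan.py <<'E'
from path import *
def cur():
    o=readout.get_obs(); return T(eul(o['tcp_rot']),o['tool_pos']),o['joint_positions']
def rows(M0,M1,n,q=None,dp=2,dr=3):
    w=Ro.from_matrix(M0[:3,:3].T@M1[:3,:3]).as_rotvec()/n
    w=np.round(w,dr); E=Ro.from_rotvec(w).as_matrix()
    A=np.zeros((3,3));R=M0[:3,:3].copy()
    for k in range(n): A+=R; R=R@E
    t=np.round(np.linalg.solve(A,M1[:3,3]-M0[:3,3])/10,dp)
    M=M0.copy();Ms=[]
    for k in range(n):
        M=M.copy();M[:3,3]+=M[:3,:3]@t*10;M[:3,:3]=M[:3,:3]@E;Ms.append(M)
    print('rows',n,'t',t.tolist(),'w',w.tolist(),'| endpos',M[:3,3].round(1),'perr',(M[:3,3]-M1[:3,3]).round(1),'roterr',np.degrees(np.linalg.norm(Ro.from_matrix(M[:3,:3].T@M1[:3,:3]).as_rotvec())).round(2),'step mm',round(10*np.linalg.norm(t),1),'deg',np.degrees(np.linalg.norm(w)).round(2),'zmin',round(min(m[2,3] for m in Ms)),)
    if q is not None:
        a,e,j=track(q,Ms); print('   ik err',round(e,2),'max dq/row',np.abs(np.diff(np.vstack([q,a]),axis=0)).max(0).round(2),'end',a[-1].round(2)); return M,a[-1]
    return M,None
E
python3 - <<'E'
from plan import *
P=np.r_[np.array([424,167])+50*az(-.552)[:2],26]; print(P)
M1=graspM(P,-.552,np.radians(30)); Mp=M1.copy(); Mp[:3,3]-=80*M1[:3,0]
M0,q=cur(); M,q=rows(M0,Mp,6,q); rows(M,M1,4,q)
E
```

```text
[466.57387216 140.78043843  26.        ]
rows 6 t [1.67, 1.53, 0.91] w [0.096, -0.01, 0.027] | endpos [501.9 119.1  98.2] perr [-0.1  0.1  0.4] roterr 0.25 step mm 24.4 deg 5.74 zmin 98
   ik err 0.0 max dq/row [0.01 0.02 0.03 0.02 0.07 0.08] end [-0.05  0.72  1.44  0.24  1.46  1.98]
rows 4 t [2.01, 0.0, -0.0] w [0.001, 0.0, -0.001] | endpos [467.7 140.   28.5] perr [-0.2  0.1 -0.1] roterr 0.15 step mm 20.1 deg 0.08 zmin 29
   ik err 0.0 max dq/row [0.01 0.02 0.04 0.01 0.05 0.01] end [-0.02  0.78  1.57  0.27  1.27  1.96]
```

>>> {"api": "arm_command", "payload": {"plan": [{"tx": 1.67,"ty": 1.53,"tz": 0.91,"wx": 0.096,"wy": -0.01,"wz": 0.027,"jaw": 1},{"tx": 1.67,"ty": 1.53,"tz": 0.91,"wx": 0.096,"wy": -0.01,"wz": 0.027,"jaw": 1},{"tx": 1.67,"ty": 1.53,"tz": 0.91,"wx": 0.096,"wy": -0.01,"wz": 0.027,"jaw": 1},{"tx": 1.67,"ty": 1.53,"tz": 0.91,"wx": 0.096,"wy": -0.01,"wz": 0.027,"jaw": 1},{"tx": 1.67,"ty": 1.53,"tz": 0.91,"wx": 0.096,"wy": -0.01,"wz": 0.027,"jaw": 1},{"tx": 1.67,"ty": 1.53,"tz": 0.91,"wx": 0.096,"wy": -0.01,"wz": 0.027,"jaw": 1}]}}

```text
time: 4.45
tool_pos: [498.3, 120.0, 99.7]
tcp_rot: [-1.55, 1.058, 2.62]
contact_force: [-0.2, -0.2, 0.0]
grip_width: 92.1
```

Run:
```python
from plan import *
im,c=snap('wrist','w5.png')
P=np.r_[np.array([424,167])+50*az(-.552)[:2],26]
from fitb import model,CORN
for u,v in c.proj(model([424,167,18,-.552],['bl','br','sl','sr'])): cv2.circle(im,(int(round(u)),int(round(v))),3,(0,0,255),1)
cv2.imwrite('pics/w5m.png',im)
M1=graspM(P,-.552,np.radians(30))
M0,q=cur(); rows(M0,M1,4,q)
```

```text
rows 4 t [1.92, 0.07, -0.09] w [-0.0, 0.004, -0.002] | endpos [467.8 139.9  28.6] perr [-0.1 -0.1  0. ] roterr 0.14 step mm 19.2 deg 0.26 zmin 29
   ik err 0.0 max dq/row [0.01 0.02 0.03 0.01 0.05 0.01] end [-0.02  0.78  1.57  0.27  1.27  1.96]
```

View pics/w5m.png

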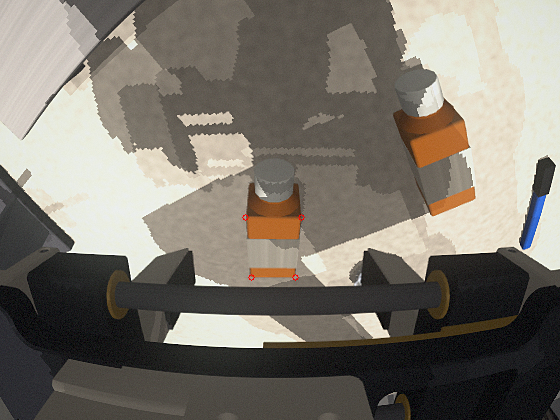

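>>> {"api": "arm_command", "payload": {"plan": [{"tx": 1.95,"ty": 0.04,"tz": -0.05,"wx": 0,"wy": 0.002,"wz": -0.002,"jaw": 1},{"tx": 1.95,"ty": 0.04,"tz": -0.05,"wx": 0,"wy": 0.002,"wz": -0.002,"jaw": 1},{"tx": 1.95,"ty": 0.04,"tz": -0.05,"wx": 0,"wy": 0.002,"wz": -0.002,"jaw": 1},{"tx": 1.95,"ty": 0.04,"tz": -0.05,"wx": 0,"wy": 0.002,"wz": -0.002,"jaw": 1},{"tx": 0,"ty": 0,"tz": 0,"wx": 0,"wy": 0,"wz": 0,"jaw": 1},{"tx": 0,"ty": 0,"tz": 0,"wx": 0,"wy": 0,"wz": 0,"jaw": -1},{"tx": 0,"ty": 0,"tz": 0,"wx": 0,"wy": 0,"wz": 0,"jaw": -1},{"tx": 0,"ty": 0,"tz": 0,"wx": 0,"wy": 0,"wz": 0,"jaw": -1},{"tx": 0,"ty": 0,"tz": 0,"wx": 0,"wy": 0,"wz": 0,"jaw": -1},{"tx": 0,"ty": 0,"tz": 0,"wx": 0,"wy": 0,"wz": 0,"jaw": -1},{"tx": 0,"ty": 0,"tz": 0,"wx": 0,"wy": 0,"wz": 0,"jaw": -1},{"tx": 0,"ty": 0,"tz": 0,"wx": 0,"wy": 0,"wz": 0,"jaw": -1}]}}

```text
time: 5.7
tool_pos: [467.2, 140.7, 31.9]
tcp_rot: [-1.565, 1.046, 2.603]
contact_force: [-0.0, 0.2, -0.7]
grip_width: 40.4
```

```bash
python3 log.py
python3 - <<'E'
from plan import *
im,c=snap('wrist','w6.png')
P=np.array([466.57,140.78,26])
M0,q=cur(); print('perr',M0[:3,3]+3*M0[:3,0]-P)
g=np.radians(30)
Mu=M0.copy();Mu[:3,3]+=[0,0,150]
M,q=rows(M0,Mu,5,q)
L=np.array([663,32.]);yl=np.array([-.026,1.])
tgt=np.r_[L+110*yl-[2,0],60]; psi=.8
gp=tgt+[0,0,50]-8*az(psi); print('tgt',tgt,gp)
Mv=placeM(gp+[0,0,60],psi,g)
rows(M,Mv,16,q); rows(M,Mv,20,q)
E
```

```text
5.7 [-0.02   0.771  1.569  0.263  1.276  1.958] [467.2 140.7  31.9] [[-0.43, 0.74, -0.52], [0.26, -0.45, -0.86], [-0.87, -0.5, 0.0]] w 40.37156942107934 F [-0.   0.2 -0.7]
perr [-0.61301122  0.77258585  3.32499798]
rows 5 t [-2.6, -1.5, 0.01] w [0.0, 0.0, 0.0] | endpos [467.3 140.6 182. ] perr [ 0.1 -0.2  0.1] roterr 0.0 step mm 30.0 deg 0.0 zmin 62
   ik err 0.0 max dq/row [0.   0.05 0.03 0.   0.06 0.02] end [-0.02  0.57  1.46  0.25  1.58  2.04]
tgt [658.14 142.    60.  ] [652.56634633 136.26115127 110.        ]
rows 16 t [0.32, 1.31, 0.16] w [-0.089, 0.024, 0.082] | endpos [651.  133.6 172. ] perr [ 0.3 -0.8  0.5] roterr 0.22 step mm 13.6 deg 7.07 zmin 135
   ik err 0.0 max dq/row [0.02 0.03 0.04 0.18 0.11 0.27] end [-0.27  0.57  1.91  1.6   0.87 -0.79]
rows 20 t [0.27, 1.04, 0.13] w [-0.071, 0.019, 0.066] | endpos [650.2 135.  171.7] perr [-0.5  0.6  0.2] roterr 0.51 step mm 10.8 deg 5.66 zmin 135
   ik err 0.0 max dq/row [0.02 0.02 0.04 0.15 0.09 0.22] end [-0.26  0.57  1.92  1.62  0.86 -0.81]
```

View pics/w6.png

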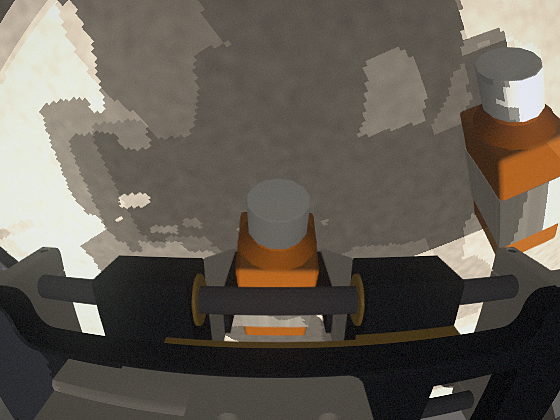

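>>> {"api": "arm_command", "payload": {"plan": [{"tx": 0,"ty": 0,"tz": 0,"wx": 0,"wy": 0,"wz": 0,"jaw": -1},{"tx": 0,"ty": 0,"tz": 0,"wx": 0,"wy": 0,"wz": 0,"jaw": -1},{"tx": 0,"ty": 0,"tz": 0,"wx": 0,"wy": 0,"wz": 0,"jaw": -1},{"tx": -1.3,"ty": -0.75,"tz": 0,"wx": 0,"wy": 0,"wz": 0,"jaw": -1},{"tx": -1.3,"ty": -0.75,"tz": 0,"wx": 0,"wy": 0,"wz": 0,"jaw": -1}]}}

```text
time: 6.25
tool_pos: [467.1, 140.8, 62.9]
tcp_rot: [-1.565, 1.046, 2.604]
contact_force: [0.4, 0.4, -1.1]
grip_width: 35.9
```

```bash
python3 log.py
python3 - <<'E'
from h import *
im,c=snap('wrist','w7.png')
E
```

```text
6.25 [-0.02   0.725  1.556  0.258  1.335  1.974] [467.1 140.8  62.9] [[-0.43, 0.74, -0.52], [0.26, -0.45, -0.86], [-0.87, -0.5, 0.0]] w 35.91023434318793 F [ 0.4  0.4 -1.1]
```

View pics/w7.png

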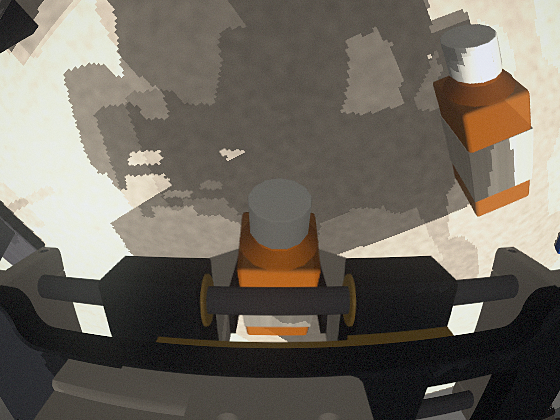

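Run:
```python
from plan import *
g=np.radians(30)
M0,q=cur()
Mu=M0.copy();Mu[:3,3]+=[0,0,120]
M,q=rows(M0,Mu,4,q)
L=np.array([663,32.]);yl=np.array([-.026,1.])
tgt=np.r_[L+110*yl-[2,0],60]; psi=.8
gp=tgt+[0,0,49]-11.3*az(psi); print('tgt',tgt,gp)
Mv=placeM(gp+[0,0,60],psi,g)
rows(M,Mv,24,q)
```

```text
rows 4 t [-2.6, -1.49, 0.0] w [0.0, 0.0, 0.0] | endpos [468.6 140.9 185.2] perr [ 0.2  0.  -0.1] roterr 0.0 step mm 30.0 deg 0.0 zmin 95
   ik err 0.0 max dq/row [0.   0.04 0.03 0.   0.06 0.02] end [-0.02  0.57  1.45  0.25  1.58  2.04]
tgt [658.14 142.    60.  ] [650.26721418 133.89387617 109.        ]
rows 24 t [0.24, 0.84, 0.13] w [-0.059, 0.016, 0.054] | endpos [647.8 132.8 169.4] perr [-0.7  0.8 -1.1] roterr 0.64 step mm 8.8 deg 4.67 zmin 137
   ik err 0.0 max dq/row [0.01 0.02 0.03 0.12 0.07 0.18] end [-0.27  0.57  1.92  1.59  0.86 -0.78]
```

>>> {"api": "arm_command", "payload": {"plan": [{"tx": -2.6,"ty": -1.5,"tz": 0,"wx": 0,"wy": 0,"wz": 0,"jaw": -1},{"tx": -2.6,"ty": -1.5,"tz": 0,"wx": 0,"wy": 0,"wz": 0,"jaw": -1},{"tx": -2.6,"ty": -1.5,"tz": 0,"wx": 0,"wy": 0,"wz": 0,"jaw": -1},{"tx": -2.6,"ty": -1.5,"tz": 0,"wx": 0,"wy": 0,"wz": 0,"jaw": -1},{"tx": 0.24,"ty": 0.84,"tz": 0.13,"wx": -0.059,"wy": 0.016,"wz": 0.054,"jaw": -1},{"tx": 0.24,"ty": 0.84,"tz": 0.13,"wx": -0.059,"wy": 0.016,"wz": 0.054,"jaw": -1},{"tx": 0.24,"ty": 0.84,"tz": 0.13,"wx": -0.059,"wy": 0.016,"wz": 0.054,"jaw": -1},{"tx": 0.24,"ty": 0.84,"tz": 0.13,"wx": -0.059,"wy": 0.016,"wz": 0.054,"jaw": -1},{"tx": 0.24,"ty": 0.84,"tz": 0.13,"wx": -0.059,"wy": 0.016,"wz": 0.054,"jaw": -1},{"tx": 0.24,"ty": 0.84,"tz": 0.13,"wx": -0.059,"wy": 0.016,"wz": 0.054,"jaw": -1},{"tx": 0.24,"ty": 0.84,"tz": 0.13,"wx": -0.059,"wy": 0.016,"wz": 0.054,"jaw": -1},{"tx": 0.24,"ty": 0.84,"tz": 0.13,"wx": -0.059,"wy": 0.016,"wz": 0.054,"jaw": -1},{"tx": 0.24,"ty": 0.84,"tz": 0.13,"wx": -0.059,"wy": 0.016,"wz": 0.054,"jaw": -1},{"tx": 0.24,"ty": 0.84,"tz": 0.13,"wx": -0.059,"wy": 0.016,"wz": 0.054,"jaw": -1},{"tx": 0.24,"ty": 0.84,"tz": 0.13,"wx": -0.059,"wy": 0.016,"wz": 0.054,"jaw": -1},{"tx": 0.24,"ty": 0.84,"tz": 0.13,"wx": -0.059,"wy": 0.016,"wz": 0.054,"jaw": -1},{"tx": 0.24,"ty": 0.84,"tz": 0.13,"wx": -0.059,"wy": 0.016,"wz": 0.054,"jaw": -1},{"tx": 0.24,"ty": 0.84,"tz": 0.13,"wx": -0.059,"wy": 0.016,"wz": 0.054,"jaw": -1},{"tx": 0.24,"ty": 0.84,"tz": 0.13,"wx": -0.059,"wy": 0.016,"wz": 0.054,"jaw": -1},{"tx": 0.24,"ty": 0.84,"tz": 0.13,"wx": -0.059,"wy": 0.016,"wz": 0.054,"jaw": -1}]}}

```text
time: 8.3
tool_pos: [587.8, 113.2, 136.5]
tcp_rot: [2.038, 0.976, 0.775]
contact_force: [-0.9, -0.0, -0.9]
grip_width: 36.3
```

```bash
python3 log.py
python3 - <<'E'
from plan import *
im,c=snap('wrist','w8.png')
g=np.radians(30)
M0,q=cur()
L=np.array([663,32.]);yl=np.array([-.026,1.])
tgt=np.r_[L+110*yl-[2,0],60]; psi=.8
gp=tgt+[0,0,49]-11.3*az(psi)
rows(M0,placeM(gp+[0,0,60],psi,g),8,q)
E
```

```text
8.3 [-0.17   0.453  1.883  0.886  0.626  0.404] [587.8 113.2 136.5] [[0.4, 0.84, 0.36], [0.39, 0.2, -0.9], [-0.83, 0.5, -0.25]] w 36.31579229929995 F [-0.9 -0.  -0.9]
rows 8 t [0.21, 0.88, 0.14] w [-0.059, 0.015, 0.055] | endpos [648.2 131.9 170.6] perr [-0.3 -0.2  0.1] roterr 0.21 step mm 9.2 deg 4.7 zmin 138
   ik err 0.0 max dq/row [0.01 0.02 0.01 0.12 0.05 0.18] end [-0.27  0.57  1.92  1.61  0.86 -0.8 ]
```

View pics/w8.png

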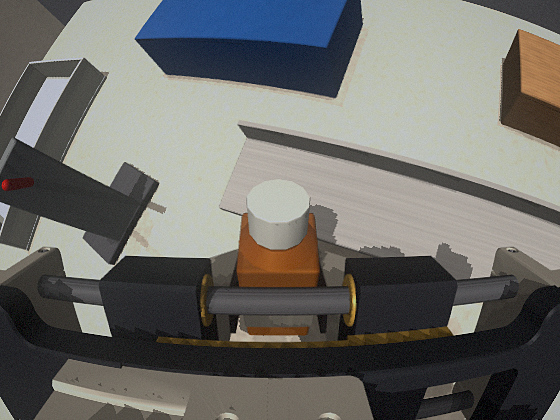

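Run:
```python
from h import *
import json
D=[json.loads(l) for l in open('fk.jsonl') if l.strip()]
k=D[-1];c=Cam('wrist',{'tool_pos':np.array(k['p']),'tcp_rot':k['r']})
im=cv2.imread('pics/w8.png'); crop(im,200,100,400,250,4,'w8a.png')
for n,u,v,z in [('front left',220,212,60),('junction L',246,141,60),('junction R',500,209,60),('lip top L',240,122,82),('lip top inner',400,164,82)]: print(n,c.onz(u,v,z).round(1))
```

```text
front left [620.8 198.3  60. ]
junction L [684.3 202.1  60. ]
junction R [688.9  -7.1  60. ]
lip top L [690.4 201.7  82. ]
lip top inner [688.4  76.4  82. ]
```

View pics/w8a.png

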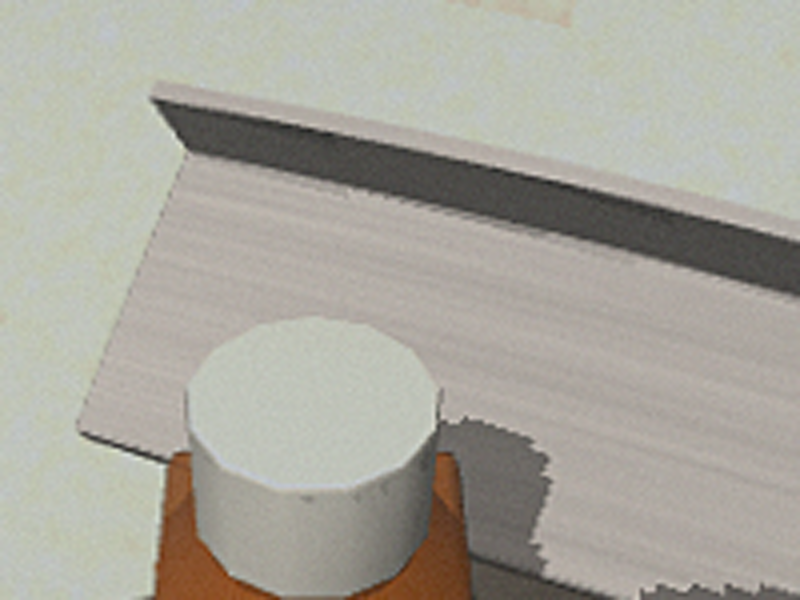

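```bash
cat > place.py <<'E'
from plan import *
L=np.array([659.,32.]);yl=np.array([-.025,1.]);PSI=.8;G=np.radians(30)
def gpl(s,off,hb,psi=PSI): # ledge y, axis offset, grip height on bottle
    return np.r_[L+s*yl-[2,0],60+hb]-off*az(psi)
E
python3 - <<'E'
from place import *
M0,q=cur(); gp=gpl(110,11.3,49); print(gp)
M,q=rows(M0,placeM(gp+[0,0,40],PSI,G),8,q)
rows(M,placeM(gp+[0,0,3],PSI,G),4,q)
E
```

```text
[646.37721418 133.89387617 109.        ]
rows 8 t [0.36, 0.67, 0.16] w [-0.059, 0.015, 0.055] | endpos [644.3 131.6 150.6] perr [-0.2 -0.4  0.1] roterr 0.21 step mm 7.8 deg 4.7 zmin 136
   ik err 0.0 max dq/row [0.01 0.02 0.02 0.13 0.06 0.19] end [-0.27  0.61  1.94  1.66  0.87 -0.87]
rows 4 t [0.47, -0.8, -0.0] w [-0.0, 0.001, -0.0] | endpos [644.6 131.8 113.5] perr [-0.  -0.2 -0. ] roterr 0.04 step mm 9.3 deg 0.06 zmin 113
   ik err 0.0 max dq/row [0.   0.02 0.   0.02 0.   0.03] end [-0.28  0.68  1.95  1.72  0.88 -0.98]
```

>>> {"api": "arm_command", "payload": {"plan": [{"tx": 0.24,"ty": 0.88,"tz": 0.14,"wx": -0.059,"wy": 0.015,"wz": 0.055,"jaw": -1},{"tx": 0.24,"ty": 0.88,"tz": 0.14,"wx": -0.059,"wy": 0.015,"wz": 0.055,"jaw": -1},{"tx": 0.24,"ty": 0.88,"tz": 0.14,"wx": -0.059,"wy": 0.015,"wz": 0.055,"jaw": -1},{"tx": 0.24,"ty": 0.88,"tz": 0.14,"wx": -0.059,"wy": 0.015,"wz": 0.055,"jaw": -1},{"tx": 0.24,"ty": 0.88,"tz": 0.14,"wx": -0.059,"wy": 0.015,"wz": 0.055,"jaw": -1},{"tx": 0.24,"ty": 0.88,"tz": 0.14,"wx": -0.059,"wy": 0.015,"wz": 0.055,"jaw": -1},{"tx": 0.24,"ty": 0.88,"tz": 0.14,"wx": -0.059,"wy": 0.015,"wz": 0.055,"jaw": -1},{"tx": 0.24,"ty": 0.88,"tz": 0.14,"wx": -0.059,"wy": 0.015,"wz": 0.055,"jaw": -1},{"tx": 0,"ty": 0,"tz": 0,"wx": 0,"wy": 0,"wz": 0,"jaw": -1},{"tx": 0,"ty": 0,"tz": 0,"wx": 0,"wy": 0,"wz": 0,"jaw": -1}]}}

```text
time: 9.35
tool_pos: [648.9, 133.0, 168.0]
tcp_rot: [1.578, 0.529, 0.795]
contact_force: [-0.4, 0.3, -0.5]
grip_width: 35.8
```

```bash
python3 log.py
python3 - <<'E'
from place import *
im,c=snap('wrist','w9.png'); snap('scene','s9.png')
M0,q=cur(); gp=gpl(110,11.3,49); print(gp)
rows(M0,placeM(gp+[0,0,3],PSI,G),6,q)
E
```

```text
9.35 [-0.267  0.573  1.921  1.612  0.855 -0.791] [648.9 133.  168. ] [[0.6, 0.36, 0.71], [0.62, 0.36, -0.7], [-0.5, 0.86, -0.01]] w 35.82798370678826 F [-0.4  0.3 -0.5]
[646.37721418 133.89387617 109.        ]
rows 6 t [0.4, -0.82, -0.03] w [-0.001, 0.001, 0.001] | endpos [644.7 131.8 113.6] perr [ 0.1 -0.2  0.1] roterr 0.15 step mm 9.1 deg 0.1 zmin 114
   ik err 0.0 max dq/row [0.   0.02 0.01 0.02 0.01 0.03] end [-0.28  0.68  1.95  1.72  0.88 -0.98]
```

View pics/w9.png

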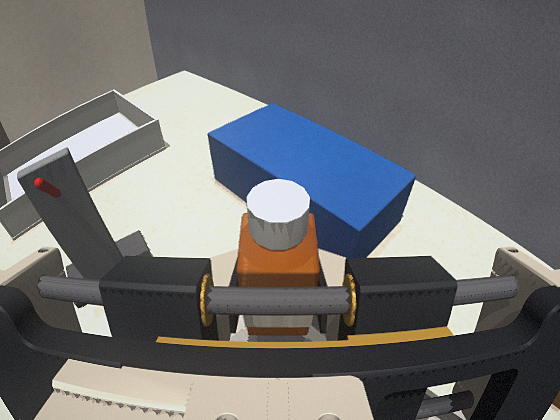

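>>> {"api": "arm_command", "payload": {"plan": [{"tx": 0.4,"ty": -0.82,"tz": -0.03,"wx": 0,"wy": 0,"wz": 0,"jaw": -1},{"tx": 0.4,"ty": -0.82,"tz": -0.03,"wx": 0,"wy": 0,"wz": 0,"jaw": -1},{"tx": 0.4,"ty": -0.82,"tz": -0.03,"wx": 0,"wy": 0,"wz": 0,"jaw": -1},{"tx": 0.4,"ty": -0.82,"tz": -0.03,"wx": 0,"wy": 0,"wz": 0,"jaw": -1},{"tx": 0.4,"ty": -0.82,"tz": -0.03,"wx": 0,"wy": 0,"wz": 0,"jaw": -1},{"tx": 0.4,"ty": -0.82,"tz": -0.03,"wx": 0,"wy": 0,"wz": 0,"jaw": -1},{"tx": 0,"ty": 0,"tz": 0,"wx": 0,"wy": 0,"wz": 0,"jaw": -1},{"tx": 0,"ty": 0,"tz": 0,"wx": 0,"wy": 0,"wz": 0,"jaw": -1}]}}

```text
time: 10.25
tool_pos: [644.8, 131.5, 113.1]
tcp_rot: [1.576, 0.528, 0.795]
contact_force: [0.4, 0.2, -0.8]
grip_width: 35.9
```

```bash
python3 log.py
python3 - <<'E'
from place import *
im,c=snap('scene','s10.png'); crop(im,280,220,440,340,5,'s10a.png')
E
```

```text
10.25 [-0.273  0.68   1.954  1.727  0.873 -0.976] [644.8 131.5 113.1] [[0.61, 0.36, 0.71], [0.62, 0.36, -0.7], [-0.5, 0.86, -0.0]] w 35.93893508499813 F [ 0.4  0.2 -0.8]
```

View pics/s10a.png

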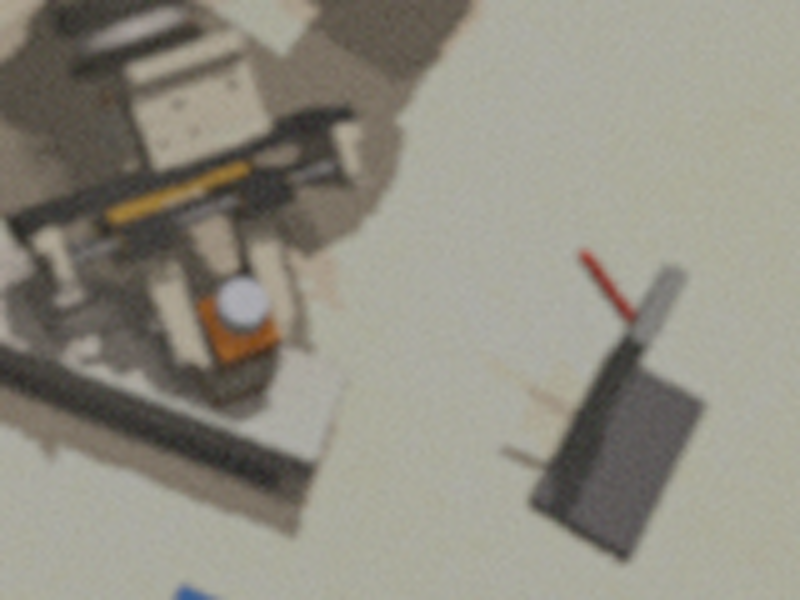

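>>> {"api": "arm_command", "payload": {"plan": [{"tx": 0.1,"ty": -0.17,"tz": 0,"wx": 0,"wy": 0,"wz": 0,"jaw": -1},{"tx": 0,"ty": 0,"tz": 0,"wx": 0,"wy": 0,"wz": 0,"jaw": -1}]}}

```text
time: 10.5
tool_pos: [644.9, 131.5, 111.5]
tcp_rot: [1.575, 0.528, 0.794]
contact_force: [-0.3, -0.0, -0.8]
grip_width: 35.6
```

>>> {"api": "arm_command", "payload": {"plan": [{"tx": 0.1,"ty": -0.17,"tz": 0,"wx": 0,"wy": 0,"wz": 0,"jaw": -1},{"tx": 0,"ty": 0,"tz": 0,"wx": 0,"wy": 0,"wz": 0,"jaw": -1}]}}

```text
time: 10.7
tool_pos: [645.3, 131.7, 110.8]
tcp_rot: [1.574, 0.525, 0.794]
contact_force: [-1.7, 0.8, 5.7]
grip_width: 36.1
```

>>> {"api": "arm_command", "payload": {"plan": [{"tx": 0,"ty": 0,"tz": 0,"wx": 0,"wy": 0,"wz": 0,"jaw": 0.25},{"tx": 0,"ty": 0,"tz": 0,"wx": 0,"wy": 0,"wz": 0,"jaw": 0.25},{"tx": 0,"ty": 0,"tz": 0,"wx": 0,"wy": 0,"wz": 0,"jaw": 0.25},{"tx": 0,"ty": 0,"tz": 0,"wx": 0,"wy": 0,"wz": 0,"jaw": 0.25},{"tx": 0,"ty": 0,"tz": 0,"wx": 0,"wy": 0,"wz": 0,"jaw": 0.25}]}}

```text
time: 11.2
tool_pos: [644.8, 131.5, 109.2]
tcp_rot: [1.575, 0.528, 0.794]
contact_force: [-0.4, 0.2, 1.0]
grip_width: 57.0
```

>>> {"api": "arm_command", "payload": {"plan": [{"tx": -1,"ty": 0,"tz": 0,"wx": 0,"wy": 0,"wz": 0,"jaw": 0.25},{"tx": -2,"ty": 0,"tz": 0,"wx": 0,"wy": 0,"wz": 0,"jaw": 0.25},{"tx": -3,"ty": 0,"tz": 0,"wx": 0,"wy": 0,"wz": 0,"jaw": 0.25},{"tx": -4,"ty": 0,"tz": 0,"wx": 0,"wy": 0,"wz": 0,"jaw": 0.25},{"tx": -4,"ty": 0,"tz": 0,"wx": 0,"wy": 0,"wz": 0,"jaw": 0.25}]}}

```text
time: 11.7
tool_pos: [558.6, 44.7, 180.5]
tcp_rot: [1.576, 0.528, 0.795]
contact_force: [0.5, 0.0, 0.4]
grip_width: 57.3
```

```bash
python3 log.py
python3 - <<'E'
from place import *
im,c=snap('wrist','w11.png')
b,y=[426,19],.033
P=np.r_[np.array(b)+50*az(y)[:2],26]
M0,q=cur()
M1=graspM(P,y,G);Mp=M1.copy();Mp[:3,3]-=100*M1[:3,0]
for n in (16,20,24): rows(M0,Mp,n,q)
E
```

```text
11.7 [-0.539  0.471  2.097  1.448  1.008 -0.893] [558.6  44.7 180.5] [[0.6, 0.36, 0.71], [0.62, 0.36, -0.7], [-0.5, 0.86, -0.0]] w 57.30897243384344 F [0.5 0.  0.4]
rows 16 t [0.36, -0.38, 0.12] w [0.051, -0.014, -0.093] | endpos [526.9  22.8 115.4] perr [-0.6  0.5  0.2] roterr 0.62 step mm 5.4 deg 6.13 zmin 115
   ik err 0.0 max dq/row [0.04 0.05 0.06 0.17 0.1  0.23] end [-0.07  0.78  1.26 -0.05  1.63  1.49]
rows 20 t [0.29, -0.3, 0.1] w [0.04, -0.011, -0.074] | endpos [527.7  22.  115.2] perr [ 0.2 -0.4  0. ] roterr 0.51 step mm 4.3 deg 4.86 zmin 115
   ik err 0.0 max dq/row [0.03 0.04 0.05 0.13 0.08 0.19] end [-0.07  0.77  1.27 -0.06  1.62  1.47]
rows 24 t [0.24, -0.25, 0.08] w [0.034, -0.009, -0.062] | endpos [526.3  22.9 116.2] perr [-1.1  0.5  1. ] roterr 0.5 step mm 3.6 deg 4.08 zmin 116
   ik err 0.0 max dq/row [0.03 0.03 0.04 0.11 0.07 0.16] end [-0.07  0.78  1.26 -0.05  1.63  1.48]
```

View pics/w11.png

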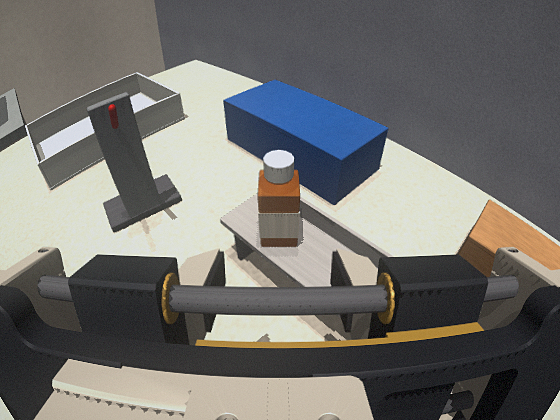

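>>> {"api": "arm_command", "payload": {"plan": [{"tx": 0.29,"ty": -0.3,"tz": 0.1,"wx": 0.04,"wy": -0.011,"wz": -0.074,"jaw": 1},{"tx": 0.29,"ty": -0.3,"tz": 0.1,"wx": 0.04,"wy": -0.011,"wz": -0.074,"jaw": 1},{"tx": 0.29,"ty": -0.3,"tz": 0.1,"wx": 0.04,"wy": -0.011,"wz": -0.074,"jaw": 1},{"tx": 0.29,"ty": -0.3,"tz": 0.1,"wx": 0.04,"wy": -0.011,"wz": -0.074,"jaw": 1},{"tx": 0.29,"ty": -0.3,"tz": 0.1,"wx": 0.04,"wy": -0.011,"wz": -0.074,"jaw": 1},{"tx": 0.29,"ty": -0.3,"tz": 0.1,"wx": 0.04,"wy": -0.011,"wz": -0.074,"jaw": 1},{"tx": 0.29,"ty": -0.3,"tz": 0.1,"wx": 0.04,"wy": -0.011,"wz": -0.074,"jaw": 1},{"tx": 0.29,"ty": -0.3,"tz": 0.1,"wx": 0.04,"wy": -0.011,"wz": -0.074,"jaw": 1},{"tx": 0.29,"ty": -0.3,"tz": 0.1,"wx": 0.04,"wy": -0.011,"wz": -0.074,"jaw": 1},{"tx": 0.29,"ty": -0.3,"tz": 0.1,"wx": 0.04,"wy": -0.011,"wz": -0.074,"jaw": 1},{"tx": 0.29,"ty": -0.3,"tz": 0.1,"wx": 0.04,"wy": -0.011,"wz": -0.074,"jaw": 1},{"tx": 0.29,"ty": -0.3,"tz": 0.1,"wx": 0.04,"wy": -0.011,"wz": -0.074,"jaw": 1},{"tx": 0.29,"ty": -0.3,"tz": 0.1,"wx": 0.04,"wy": -0.011,"wz": -0.074,"jaw": 1},{"tx": 0.29,"ty": -0.3,"tz": 0.1,"wx": 0.04,"wy": -0.011,"wz": -0.074,"jaw": 1},{"tx": 0.29,"ty": -0.3,"tz": 0.1,"wx": 0.04,"wy": -0.011,"wz": -0.074,"jaw": 1},{"tx": 0.29,"ty": -0.3,"tz": 0.1,"wx": 0.04,"wy": -0.011,"wz": -0.074,"jaw": 1},{"tx": 0.29,"ty": -0.3,"tz": 0.1,"wx": 0.04,"wy": -0.011,"wz": -0.074,"jaw": 1},{"tx": 0.29,"ty": -0.3,"tz": 0.1,"wx": 0.04,"wy": -0.011,"wz": -0.074,"jaw": 1},{"tx": 0.29,"ty": -0.3,"tz": 0.1,"wx": 0.04,"wy": -0.011,"wz": -0.074,"jaw": 1},{"tx": 0.29,"ty": -0.3,"tz": 0.1,"wx": 0.04,"wy": -0.011,"wz": -0.074,"jaw": 1}]}}

```text
time: 13.75
tool_pos: [529.8, 24.8, 112.7]
tcp_rot: [-1.565, 1.049, -3.098]
contact_force: [-1.7, -0.4, 0.0]
grip_width: 91.7
```

```bash
python3 log.py
cat > look.py <<'E'
import sys
from place import *
from fitb import model
fn=sys.argv[1]; x,y,a=map(float,sys.argv[2:5])
im,c=snap('wrist',fn)
for u,v in c.proj(model([x,y,18,a],['bl','br','sl','sr'])): cv2.circle(im,(int(round(u)),int(round(v))),3,(0,0,255),1)
cv2.imwrite('pics/m'+fn,im)
P=np.r_[np.array([x,y])+50*az(a)[:2],26]
M0,q=cur(); M1=graspM(P,a,G); rows(M0,M1,5,q)
E
python3 look.py w12.png 426 19 .033
```

```text
13.75 [-0.067  0.781  1.26  -0.055  1.621  1.478] [529.8  24.8 112.7] [[-0.5, 0.87, 0.04], [-0.02, 0.03, -1.0], [-0.87, -0.5, 0.0]] w 91.73695860633329 F [-1.7 -0.4  0. ]
rows 5 t [1.95, -0.07, 0.04] w [0.0, 0.001, 0.001] | endpos [477.6  20.8  28.8] perr [0.1 0.1 0.2] roterr 0.15 step mm 19.5 deg 0.08 zmin 29
   ik err 0.0 max dq/row [0.   0.01 0.05 0.   0.05 0.  ] end [-0.08  0.81  1.48 -0.06  1.37  1.48]
```

View pics/mw12.png

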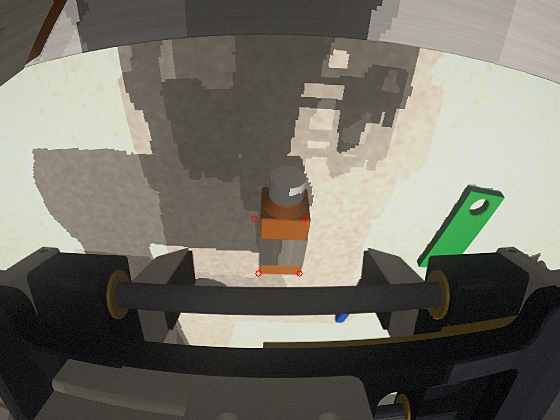

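Run:
```python
from place import *
from fitb import *
c=camat(load()[-1]); im=cv2.imread('pics/w12.png'); crop(im,230,150,340,290,5,'w12a.png')
print(fit([(c,dict(bl=(259,274),br=(303,274),sl=(261,220),sr=(309,221)))],[426,19,18,.03],18))
```

```text
(array([4.23836363e+02, 1.65751477e+01, 1.78969594e+01, 6.44028334e-03]), np.float64(1.0872140641526324))
```

View pics/w12a.png

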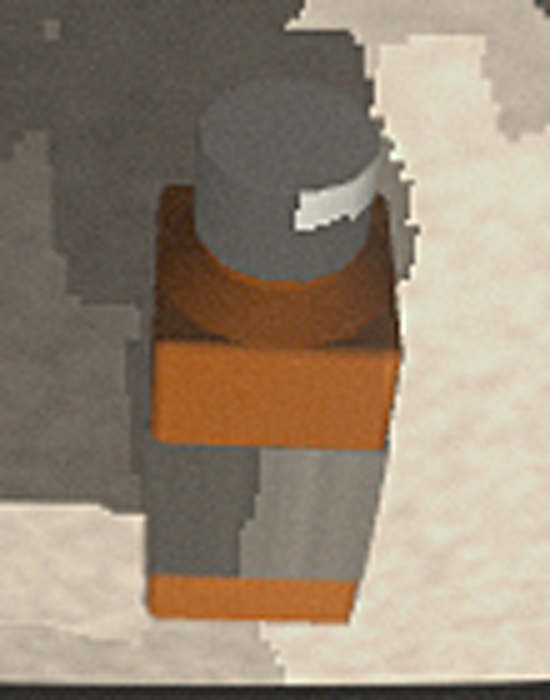

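Run:
```python
from place import *
from fitb import *
c=camat(load()[-1])
p,r=fit([(c,dict(bl=(259.4,273.2),br=(299.8,274.2),sl=(260.8,218.2),sr=(310.2,219.8)))],[426,19,18,.03],18); print(p,r)
P=np.r_[p[:2]+50*az(p[3])[:2],26]
M0,q=cur(); rows(M0,graspM(P,p[3],G),5,q); print(P)
```

```text
[ 4.25021935e+02  1.78494553e+01  1.80256953e+01 -1.63861397e-02] 0.42161335320293586
rows 5 t [1.96, -0.09, 0.14] w [0.009, 0.006, 0.001] | endpos [476.5  16.8  28.8] perr [-0.  -0.2  0.2] roterr 0.09 step mm 19.7 deg 0.62 zmin 29
   ik err 0.0 max dq/row [0.01 0.01 0.05 0.   0.05 0.01] end [-0.1   0.81  1.49 -0.04  1.37  1.51]
[475.01522292  17.03018495  26.        ]
```

>>> {"api": "arm_command", "payload": {"plan": [{"tx": 1.96,"ty": -0.09,"tz": 0.14,"wx": 0.009,"wy": 0.006,"wz": 0.001,"jaw": 1},{"tx": 1.96,"ty": -0.09,"tz": 0.14,"wx": 0.009,"wy": 0.006,"wz": 0.001,"jaw": 1},{"tx": 1.96,"ty": -0.09,"tz": 0.14,"wx": 0.009,"wy": 0.006,"wz": 0.001,"jaw": 1},{"tx": 1.96,"ty": -0.09,"tz": 0.14,"wx": 0.009,"wy": 0.006,"wz": 0.001,"jaw": 1},{"tx": 1.96,"ty": -0.09,"tz": 0.14,"wx": 0.009,"wy": 0.006,"wz": 0.001,"jaw": 1},{"tx": 0,"ty": 0,"tz": 0,"wx": 0,"wy": 0,"wz": 0,"jaw": -1},{"tx": 0,"ty": 0,"tz": 0,"wx": 0,"wy": 0,"wz": 0,"jaw": -1},{"tx": 0,"ty": 0,"tz": 0,"wx": 0,"wy": 0,"wz": 0,"jaw": -1},{"tx": 0,"ty": 0,"tz": 0,"wx": 0,"wy": 0,"wz": 0,"jaw": -1},{"tx": 0,"ty": 0,"tz": 0,"wx": 0,"wy": 0,"wz": 0,"jaw": -1},{"tx": 0,"ty": 0,"tz": 0,"wx": 0,"wy": 0,"wz": 0,"jaw": -1},{"tx": 0,"ty": 0,"tz": 0,"wx": 0,"wy": 0,"wz": 0,"jaw": -1},{"tx": 0,"ty": 0,"tz": 0,"wx": 0,"wy": 0,"wz": 0,"jaw": -1},{"tx": 0,"ty": 0,"tz": 0,"wx": 0,"wy": 0,"wz": 0,"jaw": -1},{"tx": 0,"ty": 0,"tz": 0,"wx": 0,"wy": 0,"wz": 0,"jaw": -1}]}}

```text
time: 15.3
tool_pos: [478.2, 17.5, 29.5]
tcp_rot: [-1.577, 1.057, 3.123]
contact_force: [0.7, 0.3, 1.6]
grip_width: 35.9
```

```bash
python3 log.py
python3 - <<'E'
from place import *
snap('wrist','w13.png')
M0,q=cur(); gp0=M0[:3,3]+3*M0[:3,0]; off=gp0[2]-18; hb=np.dot(gp0[:2]-[425.0,17.8],az(-.016)[:2]); print('off',off,'hb',hb)
Mu=M0.copy();Mu[:3,3]+=[0,0,150]
M,q=rows(M0,Mu,5,q)
gp=gpl(0,off,hb); print(gp)
Mv=placeM(gp+[0,0,60],PSI,G)
rows(M,Mv,24,q)
E
```

```text
15.3 [-0.099  0.806  1.488 -0.041  1.36   1.503] [478.2  17.5  29.5] [[-0.49, 0.87, -0.01], [0.01, -0.01, -1.0], [-0.87, -0.49, -0.0]] w 35.85584976594419 F [0.7 0.3 1.6]
off 8.87188297680903 hb 51.70768756713725
rows 5 t [-2.61, -1.47, -0.01] w [0.0, 0.0, 0.0] | endpos [478.3  17.5 179.3] perr [ 0.1  0.1 -0.2] roterr 0.0 step mm 30.0 deg 0.0 zmin 59
   ik err 0.0 max dq/row [0.   0.04 0.03 0.   0.06 0.  ] end [-0.1   0.62  1.38 -0.04  1.66  1.49]
[650.81889961  25.63570071 111.70768757]
rows 24 t [0.17, 0.74, 0.24] w [-0.036, 0.01, 0.061] | endpos [648.5  24.  174. ] perr [-0.5  0.2  0.8] roterr 0.35 step mm 8.0 deg 4.1 zmin 143
   ik err 0.0 max dq/row [0.02 0.02 0.03 0.1  0.07 0.14] end [-0.48  0.59  1.85  1.41  1.   -0.74]
```

View pics/w13.png

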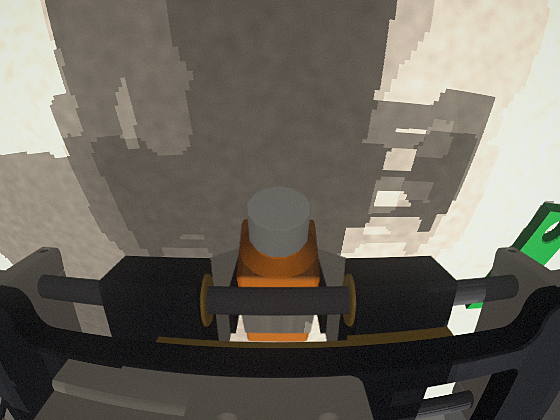

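>>> {"api": "arm_command", "payload": {"plan": [{"tx": -2.6,"ty": -1.5,"tz": 0,"wx": 0,"wy": 0,"wz": 0,"jaw": -1},{"tx": -2.6,"ty": -1.5,"tz": 0,"wx": 0,"wy": 0,"wz": 0,"jaw": -1},{"tx": -2.6,"ty": -1.5,"tz": 0,"wx": 0,"wy": 0,"wz": 0,"jaw": -1},{"tx": -2.6,"ty": -1.5,"tz": 0,"wx": 0,"wy": 0,"wz": 0,"jaw": -1},{"tx": -2.6,"ty": -1.5,"tz": 0,"wx": 0,"wy": 0,"wz": 0,"jaw": -1},{"tx": 0.17,"ty": 0.74,"tz": 0.24,"wx": -0.036,"wy": 0.01,"wz": 0.061,"jaw": -1},{"tx": 0.17,"ty": 0.74,"tz": 0.24,"wx": -0.036,"wy": 0.01,"wz": 0.061,"jaw": -1},{"tx": 0.17,"ty": 0.74,"tz": 0.24,"wx": -0.036,"wy": 0.01,"wz": 0.061,"jaw": -1},{"tx": 0.17,"ty": 0.74,"tz": 0.24,"wx": -0.036,"wy": 0.01,"wz": 0.061,"jaw": -1},{"tx": 0.17,"ty": 0.74,"tz": 0.24,"wx": -0.036,"wy": 0.01,"wz": 0.061,"jaw": -1},{"tx": 0.17,"ty": 0.74,"tz": 0.24,"wx": -0.036,"wy": 0.01,"wz": 0.061,"jaw": -1},{"tx": 0.17,"ty": 0.74,"tz": 0.24,"wx": -0.036,"wy": 0.01,"wz": 0.061,"jaw": -1},{"tx": 0.17,"ty": 0.74,"tz": 0.24,"wx": -0.036,"wy": 0.01,"wz": 0.061,"jaw": -1},{"tx": 0.17,"ty": 0.74,"tz": 0.24,"wx": -0.036,"wy": 0.01,"wz": 0.061,"jaw": -1},{"tx": 0.17,"ty": 0.74,"tz": 0.24,"wx": -0.036,"wy": 0.01,"wz": 0.061,"jaw": -1},{"tx": 0.17,"ty": 0.74,"tz": 0.24,"wx": -0.036,"wy": 0.01,"wz": 0.061,"jaw": -1},{"tx": 0.17,"ty": 0.74,"tz": 0.24,"wx": -0.036,"wy": 0.01,"wz": 0.061,"jaw": -1},{"tx": 0.17,"ty": 0.74,"tz": 0.24,"wx": -0.036,"wy": 0.01,"wz": 0.061,"jaw": -1},{"tx": 0.17,"ty": 0.74,"tz": 0.24,"wx": -0.036,"wy": 0.01,"wz": 0.061,"jaw": -1},{"tx": 0.17,"ty": 0.74,"tz": 0.24,"wx": -0.036,"wy": 0.01,"wz": 0.061,"jaw": -1}]}}

```text
time: 17.35
tool_pos: [584.9, 8.1, 143.9]
tcp_rot: [1.917, 1.075, 0.814]
contact_force: [0.3, 0.5, -0.9]
grip_width: 35.8
```

>>> {"api": "arm_command", "payload": {"plan": [{"tx": 0.17,"ty": 0.74,"tz": 0.24,"wx": -0.036,"wy": 0.01,"wz": 0.061,"jaw": -1},{"tx": 0.17,"ty": 0.74,"tz": 0.24,"wx": -0.036,"wy": 0.01,"wz": 0.061,"jaw": -1},{"tx": 0.17,"ty": 0.74,"tz": 0.24,"wx": -0.036,"wy": 0.01,"wz": 0.061,"jaw": -1},{"tx": 0.17,"ty": 0.74,"tz": 0.24,"wx": -0.036,"wy": 0.01,"wz": 0.061,"jaw": -1},{"tx": 0.17,"ty": 0.74,"tz": 0.24,"wx": -0.036,"wy": 0.01,"wz": 0.061,"jaw": -1},{"tx": 0.17,"ty": 0.74,"tz": 0.24,"wx": -0.036,"wy": 0.01,"wz": 0.061,"jaw": -1},{"tx": 0.17,"ty": 0.74,"tz": 0.24,"wx": -0.036,"wy": 0.01,"wz": 0.061,"jaw": -1},{"tx": 0.17,"ty": 0.74,"tz": 0.24,"wx": -0.036,"wy": 0.01,"wz": 0.061,"jaw": -1},{"tx": 0.17,"ty": 0.74,"tz": 0.24,"wx": -0.036,"wy": 0.01,"wz": 0.061,"jaw": -1},{"tx": 0,"ty": 0,"tz": 0,"wx": 0,"wy": 0,"wz": 0,"jaw": -1},{"tx": 0,"ty": 0,"tz": 0,"wx": 0,"wy": 0,"wz": 0,"jaw": -1}]}}

```text
time: 18.45
tool_pos: [646.5, 23.3, 173.5]
tcp_rot: [1.58, 0.525, 0.803]
contact_force: [-1.0, 0.1, -1.1]
grip_width: 35.6
```

```bash
python3 log.py
python3 - <<'E'
from place import *
snap('wrist','w14.png')
M0,q=cur(); gp=gpl(0,8.9,51.7); print(gp)
rows(M0,placeM(gp+[0,0,3],PSI,G),6,q)
E
```

```text
18.45 [-0.486  0.591  1.855  1.408  1.002 -0.743] [646.5  23.3 173.5] [[0.6, 0.35, 0.72], [0.62, 0.35, -0.7], [-0.5, 0.87, -0.01]] w 35.63964319702285 F [-1.   0.1 -1.1]
[650.79931029  25.61553079 111.7       ]
rows 6 t [0.51, -0.82, 0.03] w [-0.001, -0.0, 0.0] | endpos [649.   23.7 115.9] perr [-0.  -0.  -0.3] roterr 0.17 step mm 9.7 deg 0.06 zmin 116
   ik err 0.0 max dq/row [0.   0.02 0.   0.01 0.   0.03] end [-0.48  0.7   1.87  1.49  0.98 -0.9 ]
```

View pics/w14.png

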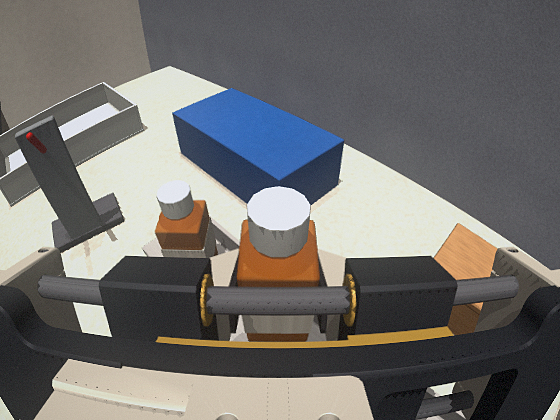

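Bottle A stands at (182,220) and the held bottle is upright. Lowering it now.

>>> {"api": "arm_command", "payload": {"plan": [{"tx": 0.51,"ty": -0.82,"tz": 0.03,"wx": 0,"wy": 0,"wz": 0,"jaw": -1},{"tx": 0.51,"ty": -0.82,"tz": 0.03,"wx": 0,"wy": 0,"wz": 0,"jaw": -1},{"tx": 0.51,"ty": -0.82,"tz": 0.03,"wx": 0,"wy": 0,"wz": 0,"jaw": -1},{"tx": 0.51,"ty": -0.82,"tz": 0.03,"wx": 0,"wy": 0,"wz": 0,"jaw": -1},{"tx": 0.51,"ty": -0.82,"tz": 0.03,"wx": 0,"wy": 0,"wz": 0,"jaw": -1},{"tx": 0.51,"ty": -0.82,"tz": 0.03,"wx": 0,"wy": 0,"wz": 0,"jaw": -1},{"tx": 0,"ty": 0,"tz": 0,"wx": 0,"wy": 0,"wz": 0,"jaw": -1},{"tx": 0.1,"ty": -0.17,"tz": 0,"wx": 0,"wy": 0,"wz": 0,"jaw": -1},{"tx": 0,"ty": 0,"tz": 0,"wx": 0,"wy": 0,"wz": 0,"jaw": -1}]}}

```text
time: 19.4
tool_pos: [649.4, 23.8, 114.4]
tcp_rot: [1.577, 0.522, 0.803]
contact_force: [-0.2, -0.7, -1.2]
grip_width: 35.9
```

>>> {"api": "arm_command", "payload": {"plan": [{"tx": 0.1,"ty": -0.17,"tz": 0,"wx": 0,"wy": 0,"wz": 0,"jaw": -1},{"tx": 0,"ty": 0,"tz": 0,"wx": 0,"wy": 0,"wz": 0,"jaw": -1}]}}

```text
time: 19.6
tool_pos: [649.6, 23.9, 113.2]
tcp_rot: [1.577, 0.521, 0.803]
contact_force: [-1.1, -0.5, 1.2]
grip_width: 35.8
```

>>> {"api": "arm_command", "payload": {"plan": [{"tx": 0.05,"ty": -0.09,"tz": 0,"wx": 0,"wy": 0,"wz": 0,"jaw": -1},{"tx": 0,"ty": 0,"tz": 0,"wx": 0,"wy": 0,"wz": 0,"jaw": 0.25},{"tx": 0,"ty": 0,"tz": 0,"wx": 0,"wy": 0,"wz": 0,"jaw": 0.25},{"tx": 0,"ty": 0,"tz": 0,"wx": 0,"wy": 0,"wz": 0,"jaw": 0.25},{"tx": 0,"ty": 0,"tz": 0,"wx": 0,"wy": 0,"wz": 0,"jaw": 0.25},{"tx": 0,"ty": 0,"tz": 0,"wx": 0,"wy": 0,"wz": 0,"jaw": 0.25}]}}

```text
time: 20.2
tool_pos: [649.3, 23.9, 111.2]
tcp_rot: [1.578, 0.523, 0.803]
contact_force: [-0.0, 0.7, 0.6]
grip_width: 57.3
```

>>> {"api": "arm_command", "payload": {"plan": [{"tx": -1,"ty": 0,"tz": 0,"wx": 0,"wy": 0,"wz": 0,"jaw": 0.25},{"tx": -2,"ty": 0,"tz": 0,"wx": 0,"wy": 0,"wz": 0,"jaw": 0.25},{"tx": -3,"ty": 0,"tz": 0,"wx": 0,"wy": 0,"wz": 0,"jaw": 0.25},{"tx": -4,"ty": 0,"tz": 0,"wx": 0,"wy": 0,"wz": 0,"jaw": 0.25},{"tx": -4,"ty": 0,"tz": 0,"wx": 0,"wy": 0,"wz": 0,"jaw": 0.25}]}}

```text
time: 20.7
tool_pos: [563.6, -64.1, 181.9]
tcp_rot: [1.579, 0.523, 0.804]
contact_force: [0.5, -0.3, 0.4]
grip_width: 57.8
```

```bash
python3 log.py
python3 - <<'E'
from place import *
im,c=snap('wrist','w15.png')
b,y=[352.6,-246.7],-1.124
P=np.r_[np.array(b)+50*az(y)[:2],26]
M0,q=cur()
M1=graspM(P,y,G);Mp=M1.copy();Mp[:3,3]-=100*M1[:3,0];print(M1[:3,3],Mp[:3,3])
for n in (20,26): rows(M0,Mp,n,q)
E
```

```text
20.7 [-0.74   0.534  1.951  1.251  1.149 -0.83 ] [563.6 -64.1 181.9] [[0.6, 0.35, 0.72], [0.62, 0.35, -0.7], [-0.5, 0.87, -0.01]] w 57.813567085342896 F [ 0.5 -0.3  0.4]
[ 374.85204629 -293.14455228   28.59807621] [ 396.45597472 -338.2363506   115.20061659]
rows 20 t [-0.39, -0.76, 1.72] w [0.1, -0.027, -0.051] | endpos [ 396.8 -338.3  116.3] perr [ 0.4 -0.   1.1] roterr 0.25 step mm 19.2 deg 6.62 zmin 102
   ik err 0.0 max dq/row [0.02 0.02 0.04 0.08 0.06 0.16] end [-0.91  0.75  1.32  0.11  1.59  1.76]
rows 26 t [-0.29, -0.57, 1.34] w [0.077, -0.021, -0.039] | endpos [ 396.4 -339.2  114.9] perr [-0.  -0.9 -0.3] roterr 0.58 step mm 14.8 deg 5.09 zmin 101
   ik err 0.0 max dq/row [0.01 0.01 0.03 0.06 0.05 0.12] end [-0.92  0.74  1.33  0.11  1.58  1.76]
```

View pics/w15.png

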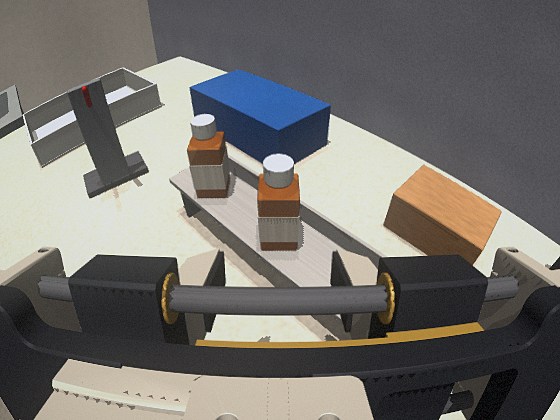

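Run:
```python
from place import *
b,y=[352.6,-246.7],-1.124
P=np.r_[np.array(b)+50*az(y)[:2],26]
M0,q=cur()
M1=graspM(P,y,G);Mp=M1.copy();Mp[:3,3]-=170*M1[:3,0];Mp[2,3]+=0;print(Mp[:3,3])
M,_=rows(M0,Mp,20,q)
import path
w=np.array([.1,-.027,-.051])
for t in ([-0.57,-.7,1.8],):
    pass
# print path for found rows
w=Ro.from_matrix(M0[:3,:3].T@Mp[:3,:3]).as_rotvec()/20
A=np.zeros((3,3));R=M0[:3,:3];E=Ro.from_rotvec(w).as_matrix();Rs=[]
for k in range(20):A+=R;Rs.append(R);R=R@E
t=np.linalg.solve(A,Mp[:3,3]-M0[:3,3]);p=M0[:3,3]
for r in Rs: p=p+r@t;print(p.round(),(p+22*r[:,0]).round())
```

```text
[ 411.57872462 -369.80060943  175.82239485]
rows 20 t [-0.69, -0.54, 1.7] w [0.1, -0.027, -0.051] | endpos [ 411.7 -370.   176.5] perr [ 0.1 -0.2  0.6] roterr 0.25 step mm 19.1 deg 6.62 zmin 151
   ik err 0.0 max dq/row [0.02 0.02 0.04 0.08 0.07 0.16] end [-0.92  0.74  1.15  0.1   1.77  1.77]
[569. -86. 183.] [582. -72. 172.]
[ 573. -104.  181.] [587. -92. 169.]
[ 576. -123.  178.] [ 589. -111.  165.]
[ 578. -142.  175.] [ 591. -131.  161.]
[ 578. -161.  172.] [ 590. -150.  157.]
[ 576. -179.  168.] [ 587. -169.  152.]
[ 572. -198.  164.] [ 583. -188.  148.]
[ 567. -216.  161.] [ 577. -207.  144.]
[ 560. -233.  158.] [ 569. -225.  140.]
[ 551. -250.  155.] [ 560. -242.  136.]
[ 542. -267.  153.] [ 549. -259.  133.]
[ 530. -282.  151.] [ 536. -274.  131.]
[ 518. -297.  150.] [ 523. -289.  130.]
[ 505. -310.  151.] [ 508. -303.  130.]
[ 490. -323.  152.] [ 492. -315.  131.]
[ 475. -334.  154.] [ 476. -327.  133.]
[ 460. -345.  158.] [ 459. -337.  137.]
[ 444. -354.  162.] [ 442. -346.  142.]
[ 428. -363.  168.] [ 425. -354.  148.]
[ 412. -370.  176.] [ 408. -360.  156.]
```

>>> {"api": "arm_command", "payload": {"plan": [{"tx": -0.69,"ty": -0.54,"tz": 1.7,"wx": 0.1,"wy": -0.027,"wz": -0.051,"jaw": 1},{"tx": -0.69,"ty": -0.54,"tz": 1.7,"wx": 0.1,"wy": -0.027,"wz": -0.051,"jaw": 1},{"tx": -0.69,"ty": -0.54,"tz": 1.7,"wx": 0.1,"wy": -0.027,"wz": -0.051,"jaw": 1},{"tx": -0.69,"ty": -0.54,"tz": 1.7,"wx": 0.1,"wy": -0.027,"wz": -0.051,"jaw": 1},{"tx": -0.69,"ty": -0.54,"tz": 1.7,"wx": 0.1,"wy": -0.027,"wz": -0.051,"jaw": 1},{"tx": -0.69,"ty": -0.54,"tz": 1.7,"wx": 0.1,"wy": -0.027,"wz": -0.051,"jaw": 1},{"tx": -0.69,"ty": -0.54,"tz": 1.7,"wx": 0.1,"wy": -0.027,"wz": -0.051,"jaw": 1},{"tx": -0.69,"ty": -0.54,"tz": 1.7,"wx": 0.1,"wy": -0.027,"wz": -0.051,"jaw": 1},{"tx": -0.69,"ty": -0.54,"tz": 1.7,"wx": 0.1,"wy": -0.027,"wz": -0.051,"jaw": 1},{"tx": -0.69,"ty": -0.54,"tz": 1.7,"wx": 0.1,"wy": -0.027,"wz": -0.051,"jaw": 1},{"tx": -0.69,"ty": -0.54,"tz": 1.7,"wx": 0.1,"wy": -0.027,"wz": -0.051,"jaw": 1},{"tx": -0.69,"ty": -0.54,"tz": 1.7,"wx": 0.1,"wy": -0.027,"wz": -0.051,"jaw": 1},{"tx": -0.69,"ty": -0.54,"tz": 1.7,"wx": 0.1,"wy": -0.027,"wz": -0.051,"jaw": 1},{"tx": -0.69,"ty": -0.54,"tz": 1.7,"wx": 0.1,"wy": -0.027,"wz": -0.051,"jaw": 1},{"tx": -0.69,"ty": -0.54,"tz": 1.7,"wx": 0.1,"wy": -0.027,"wz": -0.051,"jaw": 1},{"tx": -0.69,"ty": -0.54,"tz": 1.7,"wx": 0.1,"wy": -0.027,"wz": -0.051,"jaw": 1},{"tx": -0.69,"ty": -0.54,"tz": 1.7,"wx": 0.1,"wy": -0.027,"wz": -0.051,"jaw": 1},{"tx": -0.69,"ty": -0.54,"tz": 1.7,"wx": 0.1,"wy": -0.027,"wz": -0.051,"jaw": 1},{"tx": -0.69,"ty": -0.54,"tz": 1.7,"wx": 0.1,"wy": -0.027,"wz": -0.051,"jaw": 1},{"tx": -0.69,"ty": -0.54,"tz": 1.7,"wx": 0.1,"wy": -0.027,"wz": -0.051,"jaw": 1}]}}

```text
time: 22.75
tool_pos: [413.5, -366.4, 173.2]
tcp_rot: [-1.558, 1.041, 2.024]
contact_force: [-0.4, 0.5, 0.0]
grip_width: 91.7
```

>>> {"api": "arm_command", "payload": {"plan": [{"tx": 0,"ty": 0,"tz": 0,"wx": 0,"wy": 0,"wz": 0,"jaw": 1},{"tx": 0,"ty": 0,"tz": 0,"wx": 0,"wy": 0,"wz": 0,"jaw": 1}]}}

```text
time: 22.95
tool_pos: [414.8, -366.0, 172.5]
tcp_rot: [-1.57, 1.045, 2.018]
contact_force: [-0.5, 0.4, -0.4]
grip_width: 91.9
```

```bash
python3 log.py;python3 look.py w16.png 352.6 -246.7 -1.124
python3 - <<'E'
from h import *
im=cv2.imread('pics/w16.png'); crop(im,200,170,360,290,5,'w16a.png')
E
```

```text
22.95 [-0.917  0.747  1.151  0.105  1.76   1.77 ] [ 414.8 -366.   172.5] [[-0.22, 0.37, -0.9], [0.45, -0.78, -0.43], [-0.86, -0.5, 0.0]] w 91.93097423534003 F [-0.5  0.4 -0.4]
rows 5 t [3.32, 0.01, 0.1] w [-0.0, 0.0, 0.001] | endpos [ 374.7 -293.3   28.6] perr [-0.2 -0.1  0. ] roterr 0.15 step mm 33.2 deg 0.06 zmin 29
   ik err 0.0 max dq/row [0.   0.02 0.09 0.   0.09 0.01] end [-0.9   0.79  1.53  0.12  1.33  1.74]
```

View pics/mw16.png

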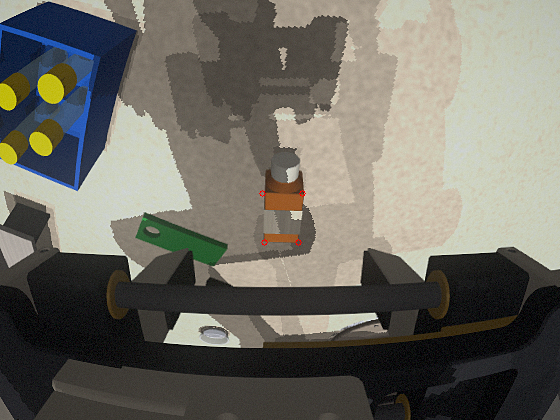

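View pics/w16a.png

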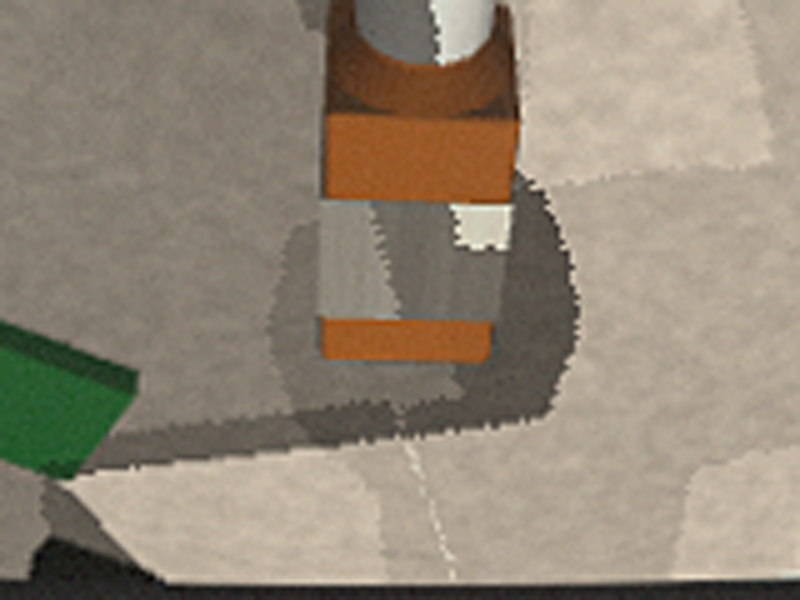

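Run:
```python
from place import *
from fitb import *
c=camat(load()[-1])
p,r=fit([(c,dict(bl=(263.6,241.6),br=(297.6,242),sl=(264.6,192.2),sr=(303.6,193.6)))],[352,-246,18,-1.12],18); print(p,r)
P=np.r_[p[:2]+50*az(p[3])[:2],26]
M0,q=cur(); rows(M0,graspM(P,p[3],G),6,q); print(P)
```

```text
[ 353.51762018 -247.19940018   17.99493187   -1.1629723 ] 0.25336903501614133
rows 6 t [2.76, 0.03, 0.12] w [0.006, 0.003, 0.0] | endpos [ 374.2 -294.5   28.5] perr [ 0.3 -0.1 -0.1] roterr 0.24 step mm 27.6 deg 0.38 zmin 29
   ik err 0.0 max dq/row [0.   0.02 0.07 0.01 0.07 0.  ] end [-0.91  0.79  1.53  0.13  1.33  1.77]
[ 373.34825818 -293.09870079   26.        ]
```

>>> {"api": "arm_command", "payload": {"plan": [{"tx": 2.76,"ty": 0.03,"tz": 0.12,"wx": 0.006,"wy": 0.003,"wz": 0,"jaw": 1},{"tx": 2.76,"ty": 0.03,"tz": 0.12,"wx": 0.006,"wy": 0.003,"wz": 0,"jaw": 1},{"tx": 2.76,"ty": 0.03,"tz": 0.12,"wx": 0.006,"wy": 0.003,"wz": 0,"jaw": 1},{"tx": 2.76,"ty": 0.03,"tz": 0.12,"wx": 0.006,"wy": 0.003,"wz": 0,"jaw": 1},{"tx": 2.76,"ty": 0.03,"tz": 0.12,"wx": 0.006,"wy": 0.003,"wz": 0,"jaw": 1},{"tx": 2.76,"ty": 0.03,"tz": 0.12,"wx": 0.006,"wy": 0.003,"wz": 0,"jaw": 1},{"tx": 0,"ty": 0,"tz": 0,"wx": 0,"wy": 0,"wz": 0,"jaw": 0.8},{"tx": 0,"ty": 0,"tz": 0,"wx": 0,"wy": 0,"wz": 0,"jaw": -1},{"tx": 0,"ty": 0,"tz": 0,"wx": 0,"wy": 0,"wz": 0,"jaw": -1},{"tx": 0,"ty": 0,"tz": 0,"wx": 0,"wy": 0,"wz": 0,"jaw": -1},{"tx": 0,"ty": 0,"tz": 0,"wx": 0,"wy": 0,"wz": 0,"jaw": -1},{"tx": 0,"ty": 0,"tz": 0,"wx": 0,"wy": 0,"wz": 0,"jaw": -1},{"tx": 0,"ty": 0,"tz": 0,"wx": 0,"wy": 0,"wz": 0,"jaw": -1},{"tx": 0,"ty": 0,"tz": 0,"wx": 0,"wy": 0,"wz": 0,"jaw": -1},{"tx": 0,"ty": 0,"tz": 0,"wx": 0,"wy": 0,"wz": 0,"jaw": -1},{"tx": 0,"ty": 0,"tz": 0,"wx": 0,"wy": 0,"wz": 0,"jaw": -1},{"tx": 0,"ty": 0,"tz": 0,"wx": 0,"wy": 0,"wz": 0,"jaw": -1}]}}

```text
time: 24.7
tool_pos: [373.9, -294.9, 28.9]
tcp_rot: [-1.561, 1.044, 1.985]
contact_force: [0.3, -0.3, 2.6]
grip_width: 36.2
```

```bash
python3 log.py
python3 - <<'E'
from place import *
snap('wrist','w17.png')
M0,q=cur(); gp0=M0[:3,3]+3*M0[:3,0]; off=gp0[2]-18; hb=np.dot(gp0[:2]-[353.5,-247.2],az(-1.163)[:2]); print('off',off,'hb',hb)
Mu=M0.copy();Mu[:3,3]+=[0,0,170]
M,q=rows(M0,Mu,6,q)
gp=gpl(-110,off,hb); print(gp)
Mv=placeM(gp+[0,0,60],PSI,G)
Mv0=placeM(gp+[-110,0,90],PSI,G)
Ma,qa=rows(M,Mv0,24,q); rows(Ma,Mv,4,qa); rows(M,Mv,24,q)
for psi in (.5,1.0):rows(M,placeM(gp+[-110,0,90],psi,G),24,q)
E
```

```text
24.7 [-0.908  0.794  1.528  0.128  1.335  1.767] [ 373.9 -294.9   28.9] [[-0.2, 0.34, -0.92], [0.46, -0.8, -0.39], [-0.86, -0.5, 0.0]] w 36.219155934202156 F [ 0.3 -0.3  2.6]
off 8.272258553804907 hb 50.42059853782472
rows 6 t [-2.45, -1.42, 0.01] w [0.0, 0.0, 0.0] | endpos [ 374.2 -295.   198.8] perr [ 0.3 -0.1 -0.1] roterr 0.0 step mm 28.3 deg 0.0 zmin 57
   ik err 0.0 max dq/row [0.   0.04 0.03 0.   0.06 0.01] end [-0.91  0.58  1.4   0.13  1.68  1.81]
[653.98666196 -83.93415506 110.42059854]
rows 24 t [0.47, 0.53, -1.08] w [-0.085, 0.023, 0.042] | endpos [542.6 -86.5 201.4] perr [ 0.4 -0.7 -0.5] roterr 0.34 step mm 12.9 deg 5.59 zmin 166
   ik err 0.0 max dq/row [0.01 0.01 0.03 0.06 0.06 0.13] end [-0.81  0.49  1.96  1.2   1.2  -0.82]
rows 4 t [2.04, 0.31, 1.95] w [0.0, 0.001, -0.001] | endpos [652.2 -85.7 171.7] perr [ 0.   0.1 -0.2] roterr 0.11 step mm 28.4 deg 0.08 zmin 172
   ik err 0.0 max dq/row [0.04 0.04 0.06 0.02 0.02 0.03] end [-0.66  0.66  1.71  1.26  1.13 -0.7 ]
rows 24 t [0.75, 1.05, -1.12] w [-0.085, 0.023, 0.042] | endpos [652.6 -87.  172.8] perr [ 0.4 -1.2  0.9] roterr 0.34 step mm 17.1 deg 5.59 zmin 125
   ik err 0.0 max dq/row [0.01 0.01 0.02 0.07 0.06 0.12] end [-0.66  0.66  1.72  1.26  1.13 -0.7 ]
rows 24 t [0.38, 0.34, -1.13] w [-0.073, 0.02, 0.049] | endpos [542.6 -84.3 201.4] perr [ 0.9  0.9 -0.5] roterr 0.7 step mm 12.4 deg 5.17 zmin 176
   ik err 0.0 max dq/row [0.01 0.02 0.03 0.09 0.06 0.16] end [-0.79  0.41  2.15  1.49  1.   -0.89]
rows 24 t [0.53, 0.66, -1.04] w [-0.093, 0.025, 0.036] | endpos [541.9 -86.  201.4] perr [-0.7  0.1 -0.5] roterr 0.41 step mm 13.4 deg 5.89 zmin 158
   ik err 0.0 max dq/row [0.01 0.01 0.02 0.05 0.05 0.12] end [-0.79  0.56  1.81  1.04  1.35 -0.79]
```

View pics/w17.png

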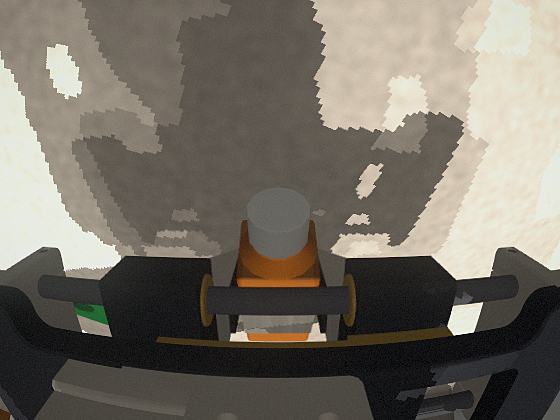

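>>> {"api": "arm_command", "payload": {"plan": [{"tx": -2.45,"ty": -1.42,"tz": 0,"wx": 0,"wy": 0,"wz": 0,"jaw": -1},{"tx": -2.45,"ty": -1.42,"tz": 0,"wx": 0,"wy": 0,"wz": 0,"jaw": -1},{"tx": -2.45,"ty": -1.42,"tz": 0,"wx": 0,"wy": 0,"wz": 0,"jaw": -1},{"tx": -2.45,"ty": -1.42,"tz": 0,"wx": 0,"wy": 0,"wz": 0,"jaw": -1},{"tx": -2.45,"ty": -1.42,"tz": 0,"wx": 0,"wy": 0,"wz": 0,"jaw": -1},{"tx": -2.45,"ty": -1.42,"tz": 0,"wx": 0,"wy": 0,"wz": 0,"jaw": -1},{"tx": 0.47,"ty": 0.53,"tz": -1.08,"wx": -0.085,"wy": 0.023,"wz": 0.042,"jaw": -1},{"tx": 0.47,"ty": 0.53,"tz": -1.08,"wx": -0.085,"wy": 0.023,"wz": 0.042,"jaw": -1},{"tx": 0.47,"ty": 0.53,"tz": -1.08,"wx": -0.085,"wy": 0.023,"wz": 0.042,"jaw": -1},{"tx": 0.47,"ty": 0.53,"tz": -1.08,"wx": -0.085,"wy": 0.023,"wz": 0.042,"jaw": -1},{"tx": 0.47,"ty": 0.53,"tz": -1.08,"wx": -0.085,"wy": 0.023,"wz": 0.042,"jaw": -1},{"tx": 0.47,"ty": 0.53,"tz": -1.08,"wx": -0.085,"wy": 0.023,"wz": 0.042,"jaw": -1},{"tx": 0.47,"ty": 0.53,"tz": -1.08,"wx": -0.085,"wy": 0.023,"wz": 0.042,"jaw": -1},{"tx": 0.47,"ty": 0.53,"tz": -1.08,"wx": -0.085,"wy": 0.023,"wz": 0.042,"jaw": -1},{"tx": 0.47,"ty": 0.53,"tz": -1.08,"wx": -0.085,"wy": 0.023,"wz": 0.042,"jaw": -1},{"tx": 0.47,"ty": 0.53,"tz": -1.08,"wx": -0.085,"wy": 0.023,"wz": 0.042,"jaw": -1},{"tx": 0.47,"ty": 0.53,"tz": -1.08,"wx": -0.085,"wy": 0.023,"wz": 0.042,"jaw": -1},{"tx": 0.47,"ty": 0.53,"tz": -1.08,"wx": -0.085,"wy": 0.023,"wz": 0.042,"jaw": -1}]}}

```text
time: 26.55
tool_pos: [503.6, -225.5, 166.9]
tcp_rot: [2.63, 1.066, 0.82]
contact_force: [-0.5, 0.2, -1.4]
grip_width: 35.9
```

>>> {"api": "arm_command", "payload": {"plan": [{"tx": 0.47,"ty": 0.53,"tz": -1.08,"wx": -0.085,"wy": 0.023,"wz": 0.042,"jaw": -1},{"tx": 0.47,"ty": 0.53,"tz": -1.08,"wx": -0.085,"wy": 0.023,"wz": 0.042,"jaw": -1},{"tx": 0.47,"ty": 0.53,"tz": -1.08,"wx": -0.085,"wy": 0.023,"wz": 0.042,"jaw": -1},{"tx": 0.47,"ty": 0.53,"tz": -1.08,"wx": -0.085,"wy": 0.023,"wz": 0.042,"jaw": -1},{"tx": 0.47,"ty": 0.53,"tz": -1.08,"wx": -0.085,"wy": 0.023,"wz": 0.042,"jaw": -1},{"tx": 0.47,"ty": 0.53,"tz": -1.08,"wx": -0.085,"wy": 0.023,"wz": 0.042,"jaw": -1},{"tx": 0.47,"ty": 0.53,"tz": -1.08,"wx": -0.085,"wy": 0.023,"wz": 0.042,"jaw": -1},{"tx": 0.47,"ty": 0.53,"tz": -1.08,"wx": -0.085,"wy": 0.023,"wz": 0.042,"jaw": -1},{"tx": 0.47,"ty": 0.53,"tz": -1.08,"wx": -0.085,"wy": 0.023,"wz": 0.042,"jaw": -1},{"tx": 0.47,"ty": 0.53,"tz": -1.08,"wx": -0.085,"wy": 0.023,"wz": 0.042,"jaw": -1},{"tx": 0.47,"ty": 0.53,"tz": -1.08,"wx": -0.085,"wy": 0.023,"wz": 0.042,"jaw": -1},{"tx": 0.47,"ty": 0.53,"tz": -1.08,"wx": -0.085,"wy": 0.023,"wz": 0.042,"jaw": -1},{"tx": 0,"ty": 0,"tz": 0,"wx": 0,"wy": 0,"wz": 0,"jaw": -1},{"tx": 0,"ty": 0,"tz": 0,"wx": 0,"wy": 0,"wz": 0,"jaw": -1}]}}

```text
time: 27.95
tool_pos: [543.1, -86.5, 200.9]
tcp_rot: [1.572, 0.52, 0.797]
contact_force: [0.3, -0.0, -1.3]
grip_width: 35.6
```

```bash
python3 log.py
python3 - <<'E'
from place import *
snap('wrist','w18.png')
M0,q=cur(); gp=gpl(-110,8.3,50.4); print(gp)
M,q=rows(M0,placeM(gp+[0,0,30],PSI,G),6,q)
rows(M,placeM(gp+[0,0,2],PSI,G),4,q)
E
```

```text
27.95 [-0.809  0.491  1.955  1.196  1.2   -0.812] [543.1 -86.5 200.9] [[0.61, 0.35, 0.71], [0.62, 0.35, -0.7], [-0.5, 0.87, -0.0]] w 35.561450604935416 F [ 0.3 -0.  -1.3]
[653.96733431 -83.95405555 110.4       ]
rows 6 t [1.6, -0.22, 1.29] w [-0.0, 0.001, -0.001] | endpos [652.1 -85.8 141.7] perr [-0.1  0.1 -0.2] roterr 0.23 step mm 20.7 deg 0.08 zmin 142
   ik err 0.0 max dq/row [0.03 0.04 0.04 0.02 0.02 0.01] end [-0.66  0.71  1.73  1.28  1.11 -0.76]
rows 4 t [0.35, -0.6, 0.0] w [-0.0, -0.001, 0.001] | endpos [652.1 -85.6 113.9] perr [-0.   0.2  0. ] roterr 0.18 step mm 6.9 deg 0.08 zmin 114
   ik err 0.0 max dq/row [0.   0.01 0.   0.01 0.   0.02] end [-0.66  0.75  1.74  1.32  1.1  -0.83]
```

View pics/w18.png

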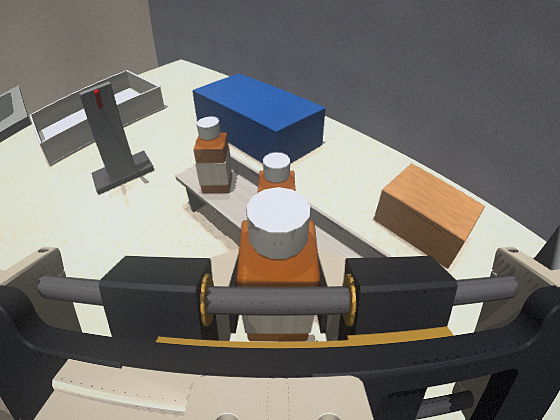

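>>> {"api": "arm_command", "payload": {"plan": [{"tx": 1.6,"ty": -0.22,"tz": 1.29,"wx": 0,"wy": 0,"wz": 0,"jaw": -1},{"tx": 1.6,"ty": -0.22,"tz": 1.29,"wx": 0,"wy": 0,"wz": 0,"jaw": -1},{"tx": 1.6,"ty": -0.22,"tz": 1.29,"wx": 0,"wy": 0,"wz": 0,"jaw": -1},{"tx": 1.6,"ty": -0.22,"tz": 1.29,"wx": 0,"wy": 0,"wz": 0,"jaw": -1},{"tx": 1.6,"ty": -0.22,"tz": 1.29,"wx": 0,"wy": 0,"wz": 0,"jaw": -1},{"tx": 1.6,"ty": -0.22,"tz": 1.29,"wx": 0,"wy": 0,"wz": 0,"jaw": -1},{"tx": 0.35,"ty": -0.6,"tz": 0,"wx": 0,"wy": 0,"wz": 0,"jaw": -1},{"tx": 0.35,"ty": -0.6,"tz": 0,"wx": 0,"wy": 0,"wz": 0,"jaw": -1},{"tx": 0.35,"ty": -0.6,"tz": 0,"wx": 0,"wy": 0,"wz": 0,"jaw": -1},{"tx": 0.35,"ty": -0.6,"tz": 0,"wx": 0,"wy": 0,"wz": 0,"jaw": -1},{"tx": 0,"ty": 0,"tz": 0,"wx": 0,"wy": 0,"wz": 0,"jaw": -1},{"tx": 0,"ty": 0,"tz": 0,"wx": 0,"wy": 0,"wz": 0,"jaw": -1}]}}

```text
time: 29.2
tool_pos: [652.3, -85.3, 114.6]
tcp_rot: [1.57, 0.518, 0.797]
contact_force: [-0.1, 0.2, -1.3]
grip_width: 35.9
```

>>> {"api": "arm_command", "payload": {"plan": [{"tx": 0.1,"ty": -0.17,"tz": 0,"wx": 0,"wy": 0,"wz": 0,"jaw": -1},{"tx": 0,"ty": 0,"tz": 0,"wx": 0,"wy": 0,"wz": 0,"jaw": -1}]}}

```text
time: 29.4
tool_pos: [652.6, -85.2, 112.9]
tcp_rot: [1.569, 0.518, 0.797]
contact_force: [-0.4, -0.8, -0.7]
grip_width: 36.0
```

>>> {"api": "arm_command", "payload": {"plan": [{"tx": 0.1,"ty": -0.17,"tz": 0,"wx": 0,"wy": 0,"wz": 0,"jaw": -1},{"tx": 0,"ty": 0,"tz": 0,"wx": 0,"wy": 0,"wz": 0,"jaw": -1}]}}

```text
time: 29.6
tool_pos: [652.9, -84.9, 112.7]
tcp_rot: [1.568, 0.515, 0.797]
contact_force: [-2.8, -0.1, 7.5]
grip_width: 35.8
```

>>> {"api": "arm_command", "payload": {"plan": [{"tx": 0,"ty": 0,"tz": 0,"wx": 0,"wy": 0,"wz": 0,"jaw": 0.25},{"tx": 0,"ty": 0,"tz": 0,"wx": 0,"wy": 0,"wz": 0,"jaw": 0.25},{"tx": 0,"ty": 0,"tz": 0,"wx": 0,"wy": 0,"wz": 0,"jaw": 0.25},{"tx": 0,"ty": 0,"tz": 0,"wx": 0,"wy": 0,"wz": 0,"jaw": 0.25},{"tx": 0,"ty": 0,"tz": 0,"wx": 0,"wy": 0,"wz": 0,"jaw": 0.25},{"tx": -1,"ty": 0,"tz": 0,"wx": 0,"wy": 0,"wz": 0,"jaw": 0.25},{"tx": -2,"ty": 0,"tz": 0,"wx": 0,"wy": 0,"wz": 0,"jaw": 0.25},{"tx": -3,"ty": 0,"tz": 0,"wx": 0,"wy": 0,"wz": 0,"jaw": 0.25},{"tx": -4,"ty": 0,"tz": 0,"wx": 0,"wy": 0,"wz": 0,"jaw": 0.25},{"tx": -4,"ty": 0,"tz": 0,"wx": 0,"wy": 0,"wz": 0,"jaw": 0.25}]}}

```text
time: 30.6
tool_pos: [566.1, -172.8, 180.8]
tcp_rot: [1.57, 0.519, 0.798]
contact_force: [0.6, -1.1, 0.7]
grip_width: 57.1
```

```bash
python3 log.py
python3 - <<'E'
from place import *
snap('wrist','w19.png')
im,c=snap('top','t19.png'); crop(im,110,120,430,300,2.5,'t19a.png')
im,c=snap('scene','s19.png'); crop(im,180,160,440,340,3,'s19a.png')
E
```

```text
30.6 [-0.891  0.619  1.766  1.122  1.277 -0.778] [ 566.1 -172.8  180.8] [[0.61, 0.35, 0.72], [0.62, 0.36, -0.7], [-0.5, 0.87, 0.0]] w 57.105101338147975 F [ 0.6 -1.1  0.7]
```

View pics/w19.png

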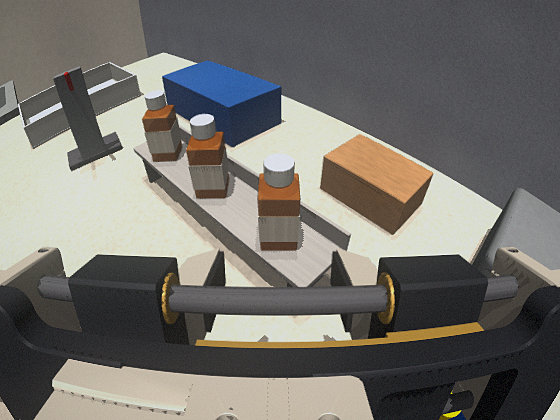

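View pics/t19a.png

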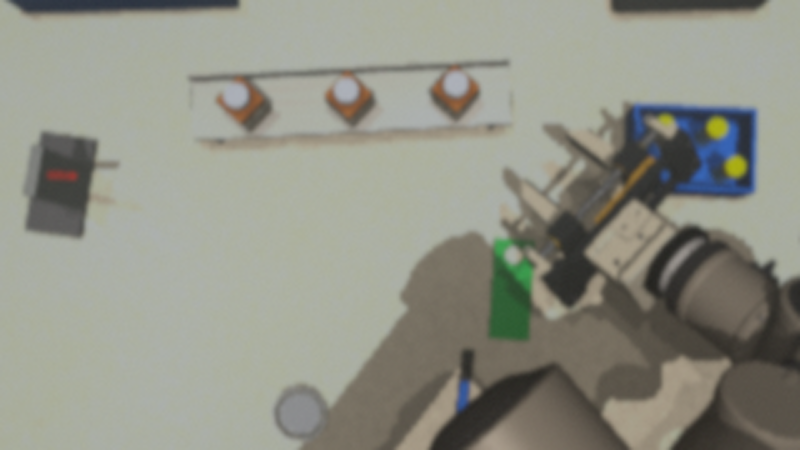

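View pics/s19a.png

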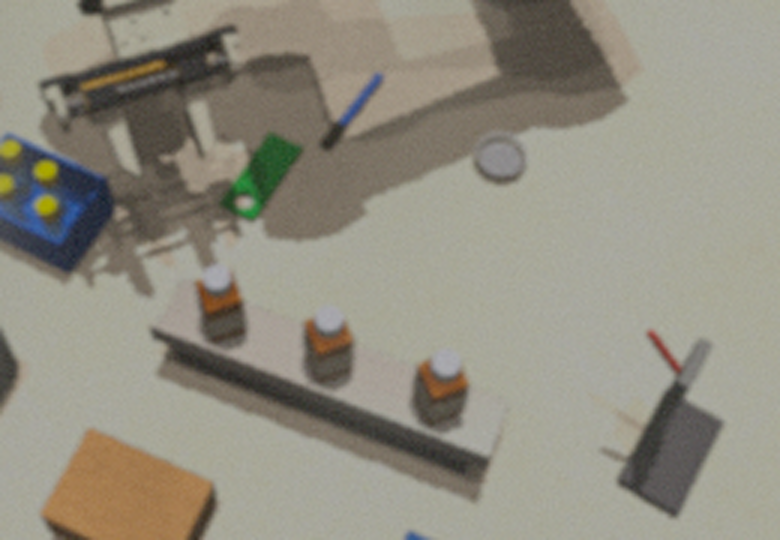

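Run:
```python
from place import *
from fitb import camat
D=load()
idx={'w2':3,'w4':5,'w8':8,'w9':9,'w11':11,'w14':14,'w15':15,'w18':18,'w19':19}
obs=[]
def ends(im,name):
    b,g,r=[im[...,i].astype(int) for i in range(3)]
    m=((r>90)&(g<0.45*r)&(b<0.45*r)).astype(np.uint8)
    n,l,s,c=cv2.connectedComponentsWithStats(m,connectivity=8)
    if n<2: return None
    k=1+np.argmax(s[1:,4]); ys,xs=np.where(l==k); P=np.c_[xs,ys].astype(float)
    mu=P.mean(0);u=np.linalg.svd(P-mu,full_matrices=False)[2][0];t=(P-mu)@u
    return mu,mu+u*t.min(),mu+u*t.max(),s[k,4]
cams=[]
for n,i in idx.items():
    im=cv2.imread(f'pics/{n}.png'); e=ends(im,n)
    print(n,None if e is None else [np.round(x,1).tolist() for x in e])
    if e is not None: cams.append((n,camat(D[i]),e))
for n,f in (('top','t19'),('scene','s19')):
    e=ends(cv2.imread(f'pics/{f}.png'),n); print(n,None if e is None else [np.round(x,1).tolist() for x in e]); 
    if e is not None: cams.append((n,Cam(n),e))
tip0=np.array([575.4,290.2,187.5]);root0=np.array([581.8,328.1,152])
tp=[];rt=[]
for n,c,e in cams:
    a=c.proj(tip0);b=c.proj(root0)
    p,q=e[1],e[2]
    if np.linalg.norm(p-a)+np.linalg.norm(q-b)>np.linalg.norm(q-a)+np.linalg.norm(p-b): p,q=q,p
    print(n,'proj tip',a.round(1),'seen',p.round(1),'root',b.round(1),q.round(1))
    tp.append((c,*p));rt.append((c,*q))
X,r=tri(tp);print('tip',X.round(1),r.round(1));Y,r=tri(rt);print('root',Y.round(1),r.round(1))
d=X-Y;print(np.linalg.norm(d),np.degrees(np.arctan2(d[1],d[0])),np.degrees(np.arcsin(d[2]/np.linalg.norm(d))))
```

```text
w2 [[86.1, 2.6], [82.0, 5.6], [91.2, -1.1], 43]
w4 [[82.9, 56.5], [82.7, 35.0], [83.0, 66.0], 117]
w8 [[4.5, 184.1], [5.6, 178.9], [3.4, 189.1], 53]
w9 [[37.7, 181.8], [40.8, 177.8], [34.7, 185.7], 65]
w11 [[111.1, 106.8], [108.3, 109.1], [113.7, 104.6], 32]
w14 [[28.6, 135.0], [30.8, 132.7], [26.3, 137.4], 29]
w15 [[83.7, 87.6], [81.4, 89.1], [85.6, 86.4], 17]
w18 [[96.1, 90.8], [94.2, 92.3], [98.1, 89.1], 17]
w19 [[65.4, 73.2], [63.6, 74.5], [67.0, 71.9], 11]
top [[138.5, 190.0], [138.0, 190.0], [139.0, 190.0], 2]
scene None
w2 proj tip [101.1  -6. ] seen [91.2 -1.1] root [85.4  4.4] [82.   5.6]
w4 proj tip [86.  61.7] seen [83. 66.] root [87.7 36.9] [82.7 35. ]
w8 proj tip [  6.7 184.7] seen [  3.4 189.1] root [ 28.5 180.3] [  5.6 178.9]
w9 proj tip [ 39.3 182.6] seen [ 34.7 185.7] root [ 56.3 190.8] [ 40.8 177.8]
w11 proj tip [112.6 107.3] seen [113.7 104.6] root [115.1 123.4] [108.3 109.1]
w14 proj tip [ 29.7 135.5] seen [ 30.8 132.7] root [ 43.3 148. ] [ 26.3 137.4]
w15 proj tip [84.6 88.1] seen [85.6 86.4] root [ 89.5 103. ] [81.4 89.1]
w18 proj tip [97.  91.1] seen [98.1 89.1] root [100.2 105. ] [94.2 92.3]
w19 proj tip [66.3 73.5] seen [67.  71.9] root [71.4 87.2] [63.6 74.5]
top proj tip [140.3 190.1] seen [139. 190.] root [129.1 189.5] [138. 190.]
tip [575.2 292.8 188.5] [5.3 1.9 3.6 4.6 2.6 2.2 2.5 3.  2.3 0.5]
root [575.5 303.8 182. ] [ 7.6 16.3  2.7  1.8  1.8  4.9  2.9  1.8  3.7  6.3]
12.851364336170905 -91.71246585801087 30.69407493210823
```

Run:
```python
from place import *
from fitb import camat
D=load()
idx={'w4':5,'w8':8,'w9':9,'w11':11,'w14':14,'w15':15,'w18':18,'w19':19}
tip=[]
def mask(im,lo,a):
    b,g,r=[im[...,i].astype(int) for i in range(3)]
    return ((r>lo)&(g<a*r)&(b<a*r)).astype(np.uint8)
for n,i in idx.items():
    im=cv2.imread(f'pics/{n}.png');c=camat(D[i])
    if n!='w4':
        m=mask(im,90,.45);k,l,s,ce=cv2.connectedComponentsWithStats(m);j=1+np.argmax(s[1:,4]);tip.append((c,*ce[j]))
X,r=tri(tip);print('tip',X.round(1),r.round(1))
X2,r=tri([t for t in tip[1:]]);print(X2.round(1),r.round(1))
ims=[]
for n,(x0,y0) in {'w4':(50,20),'w9':(10,155),'w11':(85,85),'w14':(5,115)}.items():
    im=cv2.imread(f'pics/{n}.png'); ims.append(cv2.resize(im[y0:y0+60,x0:x0+60],(390,290),interpolation=cv2.INTER_CUBIC))
cv2.imwrite('pics/pegs.png',np.vstack([np.hstack(ims[:2]),np.hstack(ims[2:])]))
```

```text
tip [574.6 292.2 187.9] [0.5 0.3 0.1 0.2 0.1 0.1 0.2]
[574.5 291.4 188.2] [0.1 0.1 0.1 0.1 0.1 0.2]
```

View pics/pegs.png

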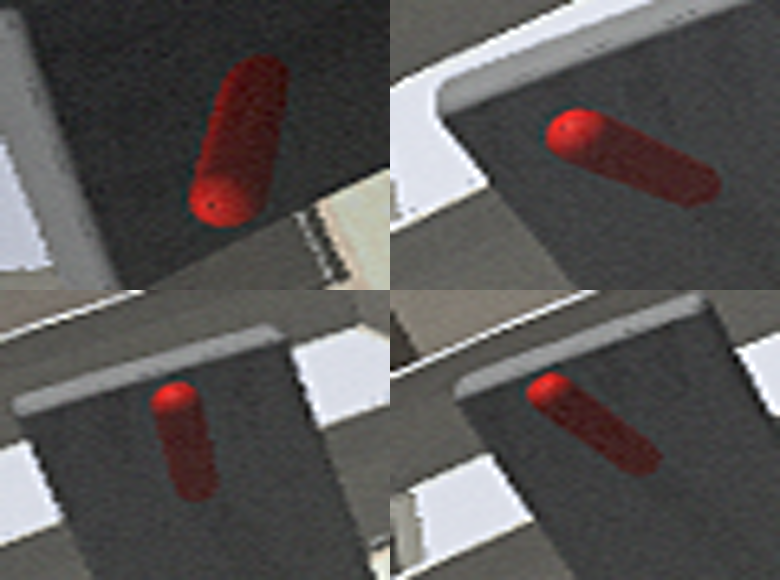

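Run:
```python
from place import *
from fitb import camat
D=load()
Y,r=tri([(camat(D[5]),90.3,35.5),(camat(D[9]),57.7,193.3),(camat(D[11]),115.8,125.3),(camat(D[14]),43.5,150.2)]);print(Y,r)
d=np.array([574.6,292,188])-Y;print(np.linalg.norm(d),np.degrees(np.arctan2(d[1],d[0])),np.degrees(np.arcsin(d[2]/np.linalg.norm(d))))
# IK for hang
tip=np.array([574.6,292.,186.]);
for hz in (78,84,90):
  h=az(np.radians(hz)); root=tip+35.4*h-[0,0,35.4]; mid=(tip+root)/2
  for th in (30,45,60):
    t=np.radians(th); x=np.cos(t)*h-np.sin(t)*up; y=np.sin(t)*h+np.cos(t)*up
    M=poseT(x,y,mid-20*x-53*y,False); print(hz,th,M[:3,3].round(),[q.round(2).tolist() for q in ikall(M)])
```

```text
[581.57319309 327.57162    149.58570837] [0.26417098 0.3241391  0.1484124  0.67423297]
52.81688529613956 -101.09118796262068 46.6614209814662
78 30 [569. 266. 132.] [[-0.12, 0.69, 1.82, 1.31, 1.11, -0.85]]
78 45 [568. 259. 145.] [[-0.04, 0.58, 1.75, 1.01, 0.97, -0.5]]
78 60 [567. 255. 159.] [[0.06, 0.52, 1.64, 0.64, 0.94, -0.1]]
84 30 [572. 266. 132.] [[-0.12, 0.72, 1.73, 1.21, 1.18, -0.81]]
84 45 [571. 258. 145.] [[-0.05, 0.61, 1.68, 0.95, 1.05, -0.52]]
84 60 [571. 254. 159.] [[0.05, 0.55, 1.58, 0.62, 1.02, -0.17]]
90 30 [575. 266. 132.] [[-0.12, 0.76, 1.64, 1.12, 1.27, -0.79]]
90 45 [575. 258. 145.] [[-0.05, 0.64, 1.6, 0.89, 1.14, -0.54]]
90 60 [575. 254. 159.] [[0.05, 0.58, 1.53, 0.6, 1.09, -0.24]]
```

Run:
```python
from place import *
M0,q=cur()
P=np.array([437,-157,120.]);M1=graspM(P,-.1,0)
M1[2,3]=130
rows(M0,M1,20,q);rows(M0,M1,18,q)
```

```text
rows 20 t [-0.07, -0.68, -0.28] w [0.041, -0.023, -0.049] | endpos [ 438.1 -157.1  129.8] perr [ 1.1 -0.1 -0.2] roterr 0.61 step mm 7.4 deg 3.89 zmin 129
   ik err 0.0 max dq/row [0.03 0.02 0.02 0.08 0.05 0.13] end [-0.51  0.38  1.84  0.01  0.93  1.16]
rows 18 t [-0.09, -0.76, -0.32] w [0.045, -0.026, -0.054] | endpos [ 436.3 -156.9  130. ] perr [-0.7  0.1 -0. ] roterr 0.47 step mm 8.3 deg 4.29 zmin 129
   ik err 0.0 max dq/row [0.03 0.03 0.03 0.09 0.06 0.14] end [-0.51  0.37  1.86  0.01  0.91  1.16]
```

>>> {"api": "arm_command", "payload": {"plan": [{"tx": -0.09,"ty": -0.76,"tz": -0.32,"wx": 0.045,"wy": -0.026,"wz": -0.054,"jaw": 1},{"tx": -0.09,"ty": -0.76,"tz": -0.32,"wx": 0.045,"wy": -0.026,"wz": -0.054,"jaw": 1},{"tx": -0.09,"ty": -0.76,"tz": -0.32,"wx": 0.045,"wy": -0.026,"wz": -0.054,"jaw": 1},{"tx": -0.09,"ty": -0.76,"tz": -0.32,"wx": 0.045,"wy": -0.026,"wz": -0.054,"jaw": 1},{"tx": -0.09,"ty": -0.76,"tz": -0.32,"wx": 0.045,"wy": -0.026,"wz": -0.054,"jaw": 1},{"tx": -0.09,"ty": -0.76,"tz": -0.32,"wx": 0.045,"wy": -0.026,"wz": -0.054,"jaw": 1},{"tx": -0.09,"ty": -0.76,"tz": -0.32,"wx": 0.045,"wy": -0.026,"wz": -0.054,"jaw": 1},{"tx": -0.09,"ty": -0.76,"tz": -0.32,"wx": 0.045,"wy": -0.026,"wz": -0.054,"jaw": 1},{"tx": -0.09,"ty": -0.76,"tz": -0.32,"wx": 0.045,"wy": -0.026,"wz": -0.054,"jaw": 1},{"tx": -0.09,"ty": -0.76,"tz": -0.32,"wx": 0.045,"wy": -0.026,"wz": -0.054,"jaw": 1},{"tx": -0.09,"ty": -0.76,"tz": -0.32,"wx": 0.045,"wy": -0.026,"wz": -0.054,"jaw": 1},{"tx": -0.09,"ty": -0.76,"tz": -0.32,"wx": 0.045,"wy": -0.026,"wz": -0.054,"jaw": 1},{"tx": -0.09,"ty": -0.76,"tz": -0.32,"wx": 0.045,"wy": -0.026,"wz": -0.054,"jaw": 1},{"tx": -0.09,"ty": -0.76,"tz": -0.32,"wx": 0.045,"wy": -0.026,"wz": -0.054,"jaw": 1},{"tx": -0.09,"ty": -0.76,"tz": -0.32,"wx": 0.045,"wy": -0.026,"wz": -0.054,"jaw": 1},{"tx": -0.09,"ty": -0.76,"tz": -0.32,"wx": 0.045,"wy": -0.026,"wz": -0.054,"jaw": 1},{"tx": -0.09,"ty": -0.76,"tz": -0.32,"wx": 0.045,"wy": -0.026,"wz": -0.054,"jaw": 1},{"tx": -0.09,"ty": -0.76,"tz": -0.32,"wx": 0.045,"wy": -0.026,"wz": -0.054,"jaw": 1},{"tx": 0,"ty": 0,"tz": 0,"wx": 0,"wy": 0,"wz": 0,"jaw": 1},{"tx": 0,"ty": 0,"tz": 0,"wx": 0,"wy": 0,"wz": 0,"jaw": 1}]}}

```text
time: 32.75
tool_pos: [437.0, -153.9, 128.5]
tcp_rot: [2.236, 1.563, 0.57]
contact_force: [0.7, -0.2, 0.4]
grip_width: 92.2
```

```bash
python3 log.py
python3 - <<'E'
from place import *
im,c=snap('wrist','w20.png'); crop(im,200,120,360,290,4,'w20a.png')
E
```

```text
32.75 [-0.509  0.373  1.859  0.009  0.906  1.151] [ 437.  -153.9  128.5] [[0.01, 1.0, -0.1], [0.0, -0.1, -1.0], [-1.0, 0.01, -0.01]] w 92.16092375621112 F [ 0.7 -0.2  0.4]
```

View pics/w20.png

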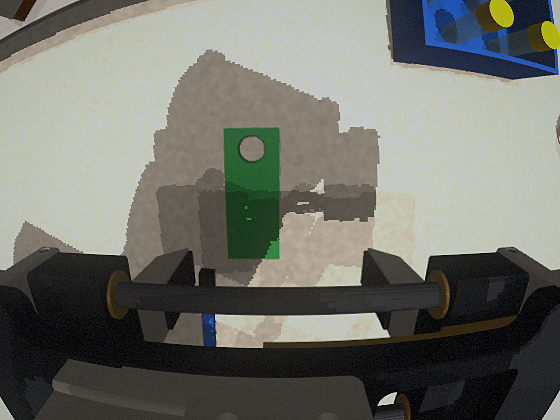

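View pics/w20a.png

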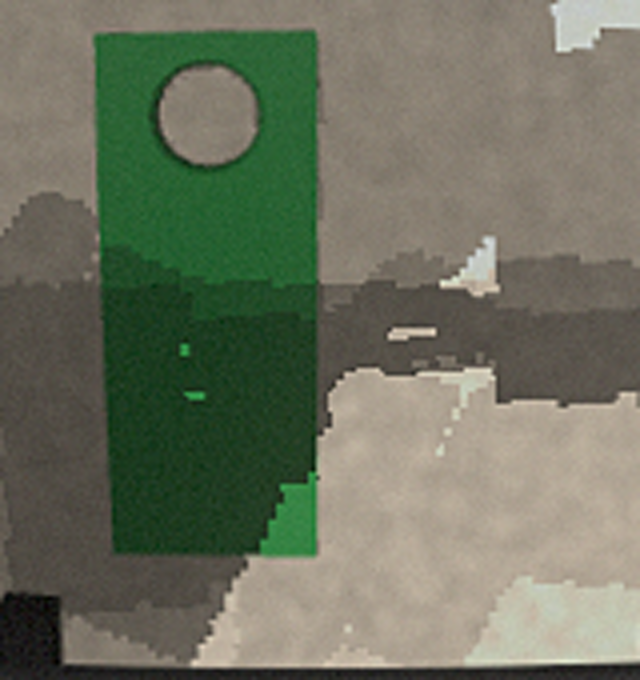

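Run:
```python
from place import *
from fitb import camat
c=camat(load()[-1]); f=lambda x,y:(200+x/4-.4,120+y/4-.4)
pts={k:c.onz(*f(*v),8)[:2] for k,v in dict(hl=(95,33),hr=(317,30),tl=(113,553),tr=(317,555),hole=(208,114)).items()}
for k,v in pts.items(): print(k,v.round(1))
def res(p):
    x,y,a,z=p;R=np.array([[np.cos(a),-np.sin(a)],[np.sin(a),np.cos(a)]]);r=[]
    for k,l in dict(hl=(55,22),hr=(55,-22),tl=(-55,22),tr=(-55,-22),hole=(38,0)).items():
        w=np.array([x,y])+R@l; m=dict(hl=(95,33),hr=(317,30),tl=(113,553),tr=(317,555),hole=(208,114))[k]
        r+=list(c.proj(np.r_[w,z])-f(*m))
    return r
s=least_squares(res,[451,-158,-.1,8],x_scale=[10,10,.1,10]);print(s.x,np.sqrt(np.mean(s.fun**2)))
p=s.x; G0=p[:2]-15*az(p[2])[:2]; print('grip',G0)
M0,q=cur(); M1=graspM(np.r_[G0,50],p[2],0); M1[2,3]=60; M,q=rows(M0,M1,5,q); M1[2,3]=24.5; rows(M,M1,4,q)
```

```text
hl [ 513.6 -118.4]
hr [ 509.4 -162. ]
tl [ 404.1 -107.7]
tr [ 399.8 -151.7]
hole [ 495. -139.]
[ 4.56860035e+02 -1.35061927e+02 -9.66135775e-02  8.28972732e+00] 0.21251237526503552
grip [ 441.92998736 -133.6149765 ]
rows 5 t [1.37, 0.06, -0.42] w [0.0, -0.001, -0.001] | endpos [ 442.2 -133.4   60.1] perr [0.2 0.2 0.1] roterr 0.09 step mm 14.3 deg 0.08 zmin 60
   ik err 0.0 max dq/row [0.01 0.02 0.02 0.   0.04 0.01] end [-0.46  0.49  1.93  0.    0.73  1.21]
rows 4 t [0.89, -0.01, 0.01] w [0.0, 0.0, -0.0] | endpos [ 441.8 -133.8   24.5] perr [-0.1 -0.2 -0. ] roterr 0.09 step mm 8.9 deg 0.0 zmin 24
   ik err 0.0 max dq/row [0.   0.02 0.01 0.   0.02 0.  ] end [-0.46  0.55  1.95  0.    0.64  1.21]
```

>>> {"api": "arm_command", "payload": {"plan": [{"tx": 1.37,"ty": 0.06,"tz": -0.42,"wx": 0,"wy": -0.001,"wz": -0.001,"jaw": 1},{"tx": 1.37,"ty": 0.06,"tz": -0.42,"wx": 0,"wy": -0.001,"wz": -0.001,"jaw": 1},{"tx": 1.37,"ty": 0.06,"tz": -0.42,"wx": 0,"wy": -0.001,"wz": -0.001,"jaw": 1},{"tx": 1.37,"ty": 0.06,"tz": -0.42,"wx": 0,"wy": -0.001,"wz": -0.001,"jaw": 1},{"tx": 1.37,"ty": 0.06,"tz": -0.42,"wx": 0,"wy": -0.001,"wz": -0.001,"jaw": 1},{"tx": 0,"ty": 0,"tz": 0,"wx": 0,"wy": 0,"wz": 0,"jaw": 1},{"tx": 0,"ty": 0,"tz": 0,"wx": 0,"wy": 0,"wz": 0,"jaw": 1}]}}

```text
time: 33.5
tool_pos: [442.0, -134.1, 60.4]
tcp_rot: [0.909, 1.57, -0.76]
contact_force: [0.5, -0.7, 1.1]
grip_width: 91.6
```

```bash
python3 log.py
python3 - <<'E'
from place import *
im,c=snap('wrist','w21.png')
p=[456.86,-135.06,-.0966]; G0=np.array(p[:2])-15*az(p[2])[:2]
for l in ((55,22),(55,-22),(38,0)):
    w=np.array(p[:2])+l[0]*az(p[2])[:2]+l[1]*np.array([-np.sin(p[2]),np.cos(p[2])]); u=c.proj(np.r_[w,8]); cv2.circle(im,tuple(u.round().astype(int)),3,(0,0,255),1)
cv2.imwrite('pics/w21m.png',im)
M0,q=cur(); M1=graspM(np.r_[G0,50],p[2],0);  M1[2,3]=24.5; rows(M0,M1,5,q)
E
```

```text
33.5 [-0.461  0.487  1.925 -0.     0.729  1.208] [ 442.  -134.1   60.4] [[0.0, 1.0, -0.1], [-0.0, -0.1, -1.0], [-1.0, 0.0, 0.0]] w 91.55937676892066 F [ 0.5 -0.7  1.1]
rows 5 t [0.73, -0.01, -0.01] w [-0.0, 0.0, -0.0] | endpos [ 441.9 -133.8   24.3] perr [-0.  -0.2 -0.2] roterr 0.15 step mm 7.3 deg 0.0 zmin 24
   ik err 0.0 max dq/row [0.   0.01 0.01 0.   0.02 0.  ] end [-0.46  0.55  1.95 -0.    0.63  1.21]
```

View pics/w21m.png

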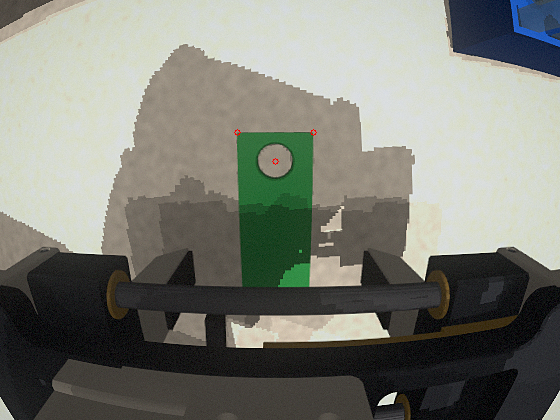

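>>> {"api": "arm_command", "payload": {"plan": [{"tx": 0.73,"ty": 0,"tz": 0,"wx": 0,"wy": 0,"wz": 0,"jaw": 1},{"tx": 0.73,"ty": 0,"tz": 0,"wx": 0,"wy": 0,"wz": 0,"jaw": 1},{"tx": 0.73,"ty": 0,"tz": 0,"wx": 0,"wy": 0,"wz": 0,"jaw": 1},{"tx": 0.73,"ty": 0,"tz": 0,"wx": 0,"wy": 0,"wz": 0,"jaw": 1},{"tx": 0.7,"ty": 0,"tz": 0,"wx": 0,"wy": 0,"wz": 0,"jaw": 1},{"tx": 0,"ty": 0,"tz": 0,"wx": 0,"wy": 0,"wz": 0,"jaw": -0.2},{"tx": 0,"ty": 0,"tz": 0,"wx": 0,"wy": 0,"wz": 0,"jaw": -1},{"tx": 0,"ty": 0,"tz": 0,"wx": 0,"wy": 0,"wz": 0,"jaw": -1},{"tx": 0,"ty": 0,"tz": 0,"wx": 0,"wy": 0,"wz": 0,"jaw": -1},{"tx": 0,"ty": 0,"tz": 0,"wx": 0,"wy": 0,"wz": 0,"jaw": -1},{"tx": 0,"ty": 0,"tz": 0,"wx": 0,"wy": 0,"wz": 0,"jaw": -1},{"tx": 0,"ty": 0,"tz": 0,"wx": 0,"wy": 0,"wz": 0,"jaw": -1},{"tx": 0,"ty": 0,"tz": 0,"wx": 0,"wy": 0,"wz": 0,"jaw": -1},{"tx": 0,"ty": 0,"tz": 0,"wx": 0,"wy": 0,"wz": 0,"jaw": -1}]}}

```text
time: 34.95
tool_pos: [442.1, -134.0, 24.3]
tcp_rot: [0.714, 1.569, -0.954]
contact_force: [-0.5, 0.1, 2.2]
grip_width: 43.6
```

```bash
python3 log.py
```

```text
34.95 [-4.600e-01  5.550e-01  1.949e+00 -1.000e-03  6.360e-01  1.210e+00] [ 442.1 -134.    24.3] [[0.0, 1.0, -0.1], [-0.0, -0.1, -1.0], [-1.0, 0.0, 0.0]] w 43.556257235035176 F [-0.5  0.1  2.2]
```

>>> {"api": "arm_command", "payload": {"plan": [{"tx": -1,"ty": 0,"tz": 0,"wx": 0,"wy": 0,"wz": 0,"jaw": -1},{"tx": -2.5,"ty": 0,"tz": 0,"wx": 0,"wy": 0,"wz": 0,"jaw": -1},{"tx": -2.5,"ty": 0,"tz": 0,"wx": 0,"wy": 0,"wz": 0,"jaw": -1}]}}

```text
time: 35.25
tool_pos: [441.7, -133.7, 85.1]
tcp_rot: [-0.541, 1.57, -2.209]
contact_force: [0.8, 0.5, -1.1]
grip_width: 43.4
```

```bash
python3 log.py
cat > hang.py <<'E'
from place import *
TIP=np.array([574.6,292.,186.]); ROOT=np.array([581.6,327.6,150.]); H=az(np.radians(79))
AX=(TIP-ROOT)/np.linalg.norm(TIP-ROOT)
HT=np.array([20.3,52.8,0.])
def hangM(s,th=45,HT=HT):  # hole centre at distance s from root along peg
    t=np.radians(th); x=np.cos(t)*H-np.sin(t)*up; y=np.sin(t)*H+np.cos(t)*up
    R=np.stack([x,y,np.cross(x,y)],1); return T(R,ROOT+s*AX-R@HT)
E
python3 - <<'E'
from hang import *
im,c=snap('wrist','w22.png')
u=c.proj((lambda M:M[:3,3]+M[:3,:3]@np.array([16.3,52.8,0]))(cur()[0])); print('hole proj',u)
M0,q=cur(); Mu=M0.copy();Mu[2,3]+=180
M,q=rows(M0,Mu,5,q)
Mh=hangM(105); print(Mh[:3,3]); 
Mv=Mh.copy();Mv[:3,3]+=[-60,-60,60]
M,q=rows(M,Mv,24,q); M,q=rows(M,hangM(80),6,q); rows(M,hangM(25),8,q)
E
```

```text
35.25 [-4.600e-01  4.430e-01  1.904e+00 -1.000e-03  7.950e-01  1.210e+00] [ 441.7 -133.7   85.1] [[-0.0, 1.0, -0.1], [-0.0, -0.1, -1.0], [-1.0, -0.0, 0.0]] w 43.38254972128876 F [ 0.8  0.5 -1.1]
hole proj [277.17577142 165.6970888 ]
rows 5 t [-3.6, 0.02, 0.01] w [0.0, 0.0, 0.0] | endpos [ 443.7 -134.6  268.8] perr [-0.1  0.1  0. ] roterr 0.0 step mm 36.0 deg 0.0 zmin 125
   ik err 0.0 max dq/row [0.   0.06 0.06 0.   0.1  0.  ] end [-0.46  0.21  1.65 -0.    1.27  1.21]
[557.35678198 203.72559396 200.97534864]
rows 24 t [0.46, 0.84, -0.89] w [-0.058, 0.024, 0.026] | endpos [497.4 144.4 261.3] perr [0.  0.6 0.3] roterr 0.59 step mm 13.1 deg 3.89 zmin 242
   ik err 0.0 max dq/row [0.01 0.01 0.01 0.04 0.03 0.07] end [-0.29  0.3   1.8   0.82  1.26 -0.45]
rows 6 t [1.95, 0.12, 0.79] w [-0.0, 0.0, 0.002] | endpos [560.7 221.  183.2] perr [-0.1 -0.1 -0.2] roterr 0.13 step mm 21.1 deg 0.11 zmin 183
   ik err 0.0 max dq/row [0.03 0.04 0.02 0.02 0.04 0.  ] end [-0.12  0.51  1.73  0.94  1.07 -0.47]
rows 8 t [0.69, 0.0, 0.0] w [-0.0, 0.0, -0.0] | endpos [568.2 259.4 144.2] perr [-0.1 -0.  -0.4] roterr 0.13 step mm 6.9 deg 0.0 zmin 144
   ik err 0.0 max dq/row [0.01 0.01 0.   0.01 0.01 0.  ] end [-0.04  0.58  1.74  1.    0.98 -0.51]
```

View pics/w22.png

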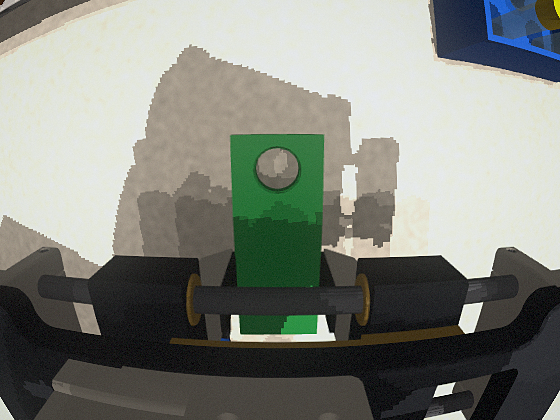

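>>> {"api": "arm_command", "payload": {"plan": [{"tx": -3.6,"ty": 0,"tz": 0,"wx": 0,"wy": 0,"wz": 0,"jaw": -1},{"tx": -3.6,"ty": 0,"tz": 0,"wx": 0,"wy": 0,"wz": 0,"jaw": -1},{"tx": -3.6,"ty": 0,"tz": 0,"wx": 0,"wy": 0,"wz": 0,"jaw": -1},{"tx": -3.6,"ty": 0,"tz": 0,"wx": 0,"wy": 0,"wz": 0,"jaw": -1},{"tx": -3.6,"ty": 0,"tz": 0,"wx": 0,"wy": 0,"wz": 0,"jaw": -1},{"tx": 0.46,"ty": 0.84,"tz": -0.89,"wx": -0.058,"wy": 0.024,"wz": 0.026,"jaw": -1},{"tx": 0.46,"ty": 0.84,"tz": -0.89,"wx": -0.058,"wy": 0.024,"wz": 0.026,"jaw": -1},{"tx": 0.46,"ty": 0.84,"tz": -0.89,"wx": -0.058,"wy": 0.024,"wz": 0.026,"jaw": -1},{"tx": 0.46,"ty": 0.84,"tz": -0.89,"wx": -0.058,"wy": 0.024,"wz": 0.026,"jaw": -1},{"tx": 0.46,"ty": 0.84,"tz": -0.89,"wx": -0.058,"wy": 0.024,"wz": 0.026,"jaw": -1},{"tx": 0.46,"ty": 0.84,"tz": -0.89,"wx": -0.058,"wy": 0.024,"wz": 0.026,"jaw": -1},{"tx": 0.46,"ty": 0.84,"tz": -0.89,"wx": -0.058,"wy": 0.024,"wz": 0.026,"jaw": -1},{"tx": 0.46,"ty": 0.84,"tz": -0.89,"wx": -0.058,"wy": 0.024,"wz": 0.026,"jaw": -1},{"tx": 0.46,"ty": 0.84,"tz": -0.89,"wx": -0.058,"wy": 0.024,"wz": 0.026,"jaw": -1},{"tx": 0.46,"ty": 0.84,"tz": -0.89,"wx": -0.058,"wy": 0.024,"wz": 0.026,"jaw": -1},{"tx": 0.46,"ty": 0.84,"tz": -0.89,"wx": -0.058,"wy": 0.024,"wz": 0.026,"jaw": -1},{"tx": 0.46,"ty": 0.84,"tz": -0.89,"wx": -0.058,"wy": 0.024,"wz": 0.026,"jaw": -1}]}}

```text
time: 37.0
tool_pos: [519.5, -4.0, 237.1]
tcp_rot: [1.958, 1.154, 0.999]
contact_force: [0.0, -0.3, -1.6]
grip_width: 43.6
```

>>> {"api": "arm_command", "payload": {"plan": [{"tx": 0.46,"ty": 0.84,"tz": -0.89,"wx": -0.058,"wy": 0.024,"wz": 0.026,"jaw": -1},{"tx": 0.46,"ty": 0.84,"tz": -0.89,"wx": -0.058,"wy": 0.024,"wz": 0.026,"jaw": -1},{"tx": 0.46,"ty": 0.84,"tz": -0.89,"wx": -0.058,"wy": 0.024,"wz": 0.026,"jaw": -1},{"tx": 0.46,"ty": 0.84,"tz": -0.89,"wx": -0.058,"wy": 0.024,"wz": 0.026,"jaw": -1},{"tx": 0.46,"ty": 0.84,"tz": -0.89,"wx": -0.058,"wy": 0.024,"wz": 0.026,"jaw": -1},{"tx": 0.46,"ty": 0.84,"tz": -0.89,"wx": -0.058,"wy": 0.024,"wz": 0.026,"jaw": -1},{"tx": 0.46,"ty": 0.84,"tz": -0.89,"wx": -0.058,"wy": 0.024,"wz": 0.026,"jaw": -1},{"tx": 0.46,"ty": 0.84,"tz": -0.89,"wx": -0.058,"wy": 0.024,"wz": 0.026,"jaw": -1},{"tx": 0.46,"ty": 0.84,"tz": -0.89,"wx": -0.058,"wy": 0.024,"wz": 0.026,"jaw": -1},{"tx": 0.46,"ty": 0.84,"tz": -0.89,"wx": -0.058,"wy": 0.024,"wz": 0.026,"jaw": -1},{"tx": 0.46,"ty": 0.84,"tz": -0.89,"wx": -0.058,"wy": 0.024,"wz": 0.026,"jaw": -1},{"tx": 0.46,"ty": 0.84,"tz": -0.89,"wx": -0.058,"wy": 0.024,"wz": 0.026,"jaw": -1},{"tx": 0,"ty": 0,"tz": 0,"wx": 0,"wy": 0,"wz": 0,"jaw": -1},{"tx": 0,"ty": 0,"tz": 0,"wx": 0,"wy": 0,"wz": 0,"jaw": -1}]}}

```text
time: 38.4
tool_pos: [495.7, 145.0, 257.2]
tcp_rot: [1.579, 0.795, 1.382]
contact_force: [0.1, -0.4, -0.9]
grip_width: 43.1
```

```bash
python3 log.py
python3 - <<'E'
from hang import *
im,c=snap('wrist','w23.png')
M0,q=cur()
for P in (TIP,ROOT,M0[:3,3]+M0[:3,:3]@np.array([16.3,52.8,0])):
    u=c.proj(P).round().astype(int); print(u); cv2.circle(im,tuple(u),4,(255,0,255),1)
cv2.imwrite('pics/w23m.png',im)
M,q=rows(M0,hangM(80),6,q); rows(M,hangM(25),8,q)
E
```

```text
38.4 [-0.294  0.308  1.808  0.821  1.258 -0.457] [495.7 145.  257.2] [[0.13, 0.14, 0.98], [0.69, 0.7, -0.19], [-0.71, 0.7, -0.01]] w 43.105836138985154 F [ 0.1 -0.4 -0.9]
[331 136]
[324 134]
[278 170]
rows 6 t [1.9, 0.17, 0.82] w [-0.001, -0.0, 0.002] | endpos [560.7 221.4 183.2] perr [-0.1  0.2 -0.2] roterr 0.17 step mm 20.8 deg 0.13 zmin 183
   ik err 0.0 max dq/row [0.03 0.03 0.02 0.02 0.04 0.  ] end [-0.12  0.51  1.73  0.94  1.07 -0.47]
rows 8 t [0.68, 0.0, 0.0] w [-0.0, -0.0, -0.0] | endpos [567.9 259.2 144.8] perr [-0.4 -0.2  0.2] roterr 0.17 step mm 6.8 deg 0.0 zmin 145
   ik err 0.0 max dq/row [0.01 0.01 0.   0.01 0.01 0.  ] end [-0.04  0.58  1.73  1.    0.98 -0.51]
```

View pics/w23m.png

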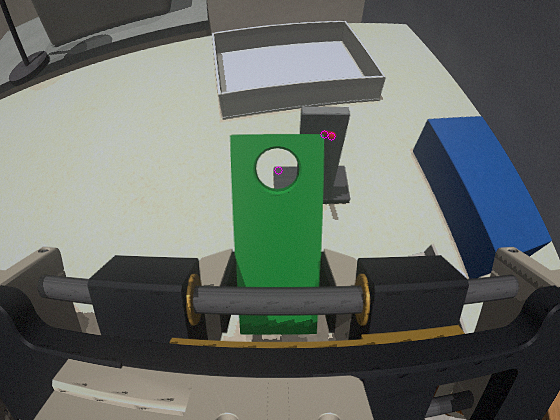

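>>> {"api": "arm_command", "payload": {"plan": [{"tx": 1.9,"ty": 0.17,"tz": 0.82,"wx": -0.001,"wy": 0,"wz": 0.002,"jaw": -1},{"tx": 1.9,"ty": 0.17,"tz": 0.82,"wx": -0.001,"wy": 0,"wz": 0.002,"jaw": -1},{"tx": 1.9,"ty": 0.17,"tz": 0.82,"wx": -0.001,"wy": 0,"wz": 0.002,"jaw": -1},{"tx": 1.9,"ty": 0.17,"tz": 0.82,"wx": -0.001,"wy": 0,"wz": 0.002,"jaw": -1},{"tx": 1.9,"ty": 0.17,"tz": 0.82,"wx": -0.001,"wy": 0,"wz": 0.002,"jaw": -1},{"tx": 1.9,"ty": 0.17,"tz": 0.82,"wx": -0.001,"wy": 0,"wz": 0.002,"jaw": -1},{"tx": 0,"ty": 0,"tz": 0,"wx": 0,"wy": 0,"wz": 0,"jaw": -1},{"tx": 0,"ty": 0,"tz": 0,"wx": 0,"wy": 0,"wz": 0,"jaw": -1},{"tx": 0,"ty": 0,"tz": 0,"wx": 0,"wy": 0,"wz": 0,"jaw": -1}]}}

```text
time: 39.35
tool_pos: [560.4, 221.3, 183.8]
tcp_rot: [1.572, 0.782, 1.381]
contact_force: [0.0, -0.8, 0.0]
grip_width: 43.1
```

```bash
python3 log.py
python3 - <<'E'
from hang import *
im,c=snap('wrist','w24.png'); crop(im,210,110,350,220,5,'w24a.png')
M0,q=cur()
print('tip,root,hole',c.proj(np.array([TIP,ROOT,M0[:3,3]+M0[:3,:3]@np.array([16.3,52.8,0])])).round(1).tolist())
M,q=rows(M0,hangM(80),2,q); rows(M,hangM(25),8,q)
E
```

```text
39.35 [-0.118  0.509  1.732  0.936  1.073 -0.474] [560.4 221.3 183.8] [[0.13, 0.13, 0.98], [0.7, 0.69, -0.19], [-0.7, 0.71, -0.0]] w 43.088668802052105 F [ 0.  -0.8  0. ]
tip,root,hole [[279.0, 162.3], [279.0, 154.3], [278.3, 169.4]]
rows 2 t [0.02, -0.02, 0.02] w [0.001, -0.001, -0.002] | endpos [560.9 221.1 183.4] perr [0.1 0.  0. ] roterr 0.08 step mm 0.3 deg 0.14 zmin 183
   ik err 0.0 max dq/row [0. 0. 0. 0. 0. 0.] end [-0.12  0.51  1.73  0.93  1.07 -0.47]
rows 8 t [0.69, 0.0, -0.0] w [-0.0, 0.0, 0.0] | endpos [568.3 259.4 144.3] perr [ 0.  -0.  -0.3] roterr 0.08 step mm 6.9 deg 0.0 zmin 144
   ik err 0.0 max dq/row [0.01 0.01 0.   0.01 0.01 0.  ] end [-0.04  0.58  1.73  1.    0.98 -0.51]
```

View pics/w24a.png

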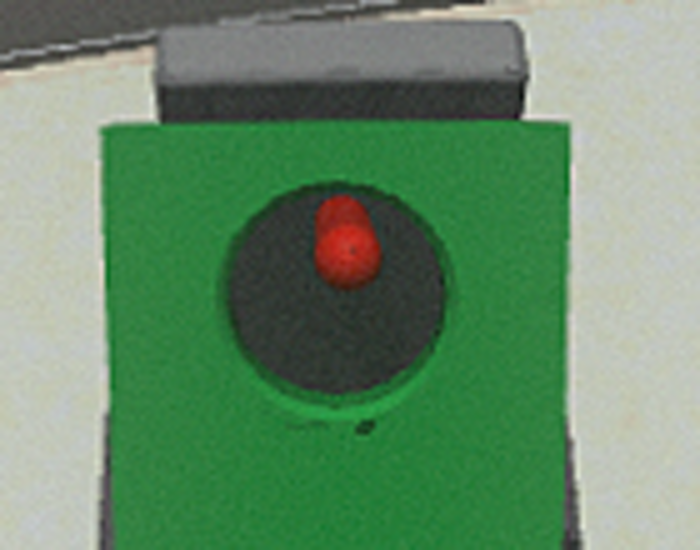

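>>> {"api": "arm_command", "payload": {"plan": [{"tx": 0.69,"ty": 0,"tz": 0.02,"wx": 0,"wy": 0,"wz": 0,"jaw": -1},{"tx": 0.69,"ty": 0,"tz": 0.02,"wx": 0,"wy": 0,"wz": 0,"jaw": -1},{"tx": 0.69,"ty": 0,"tz": 0,"wx": 0,"wy": 0,"wz": 0,"jaw": -1},{"tx": 0.69,"ty": 0,"tz": 0,"wx": 0,"wy": 0,"wz": 0,"jaw": -1},{"tx": 0,"ty": 0,"tz": 0,"wx": 0,"wy": 0,"wz": 0,"jaw": -1},{"tx": 0,"ty": 0,"tz": 0,"wx": 0,"wy": 0,"wz": 0,"jaw": -1}]}}

```text
time: 40.0
tool_pos: [564.3, 241.3, 163.5]
tcp_rot: [1.573, 0.782, 1.384]
contact_force: [0.1, -0.5, -0.4]
grip_width: 43.3
```

```bash
python3 log.py
python3 - <<'E'
from hang import *
im,c=snap('wrist','w25.png'); crop(im,210,110,350,220,5,'w25a.png')
M0,q=cur(); rows(M0,hangM(25),4,q)
E
```

```text
40.0 [-0.079  0.547  1.734  0.969  1.026 -0.491] [564.3 241.3 163.5] [[0.13, 0.13, 0.98], [0.7, 0.69, -0.19], [-0.7, 0.71, -0.0]] w 43.31431602985307 F [ 0.1 -0.5 -0.4]
rows 4 t [0.67, -0.01, 0.01] w [0.0, -0.001, -0.001] | endpos [568.3 259.4 144.5] perr [ 0.  -0.  -0.1] roterr 0.1 step mm 6.7 deg 0.08 zmin 145
   ik err 0.0 max dq/row [0.01 0.01 0.   0.01 0.01 0.  ] end [-0.04  0.58  1.74  1.    0.98 -0.51]
```

View pics/w25a.png

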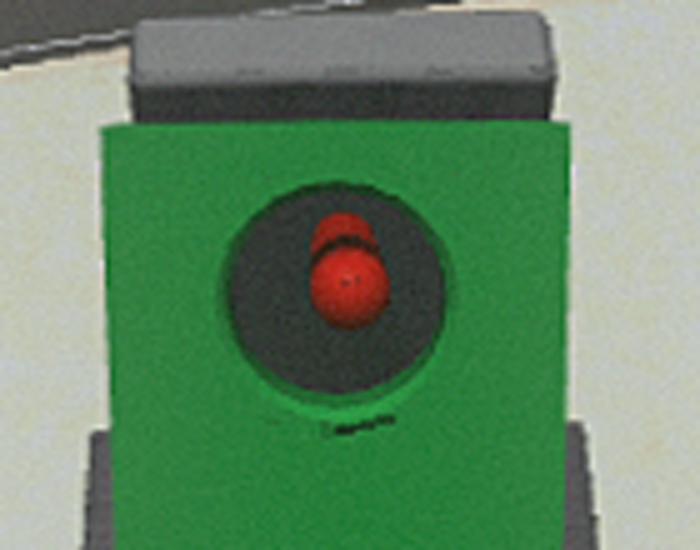

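>>> {"api": "arm_command", "payload": {"plan": [{"tx": 0.67,"ty": 0,"tz": 0.02,"wx": 0,"wy": 0,"wz": 0,"jaw": -1},{"tx": 0.67,"ty": 0,"tz": 0.02,"wx": 0,"wy": 0,"wz": 0,"jaw": -1},{"tx": 0.67,"ty": 0,"tz": 0.02,"wx": 0,"wy": 0,"wz": 0,"jaw": -1},{"tx": 0.67,"ty": 0,"tz": 0.02,"wx": 0,"wy": 0,"wz": 0,"jaw": -1},{"tx": 0,"ty": 0,"tz": 0,"wx": 0,"wy": 0,"wz": 0,"jaw": -1},{"tx": 0,"ty": 0,"tz": 0,"wx": 0,"wy": 0,"wz": 0,"jaw": -1}]}}

```text
time: 40.65
tool_pos: [568.6, 259.8, 144.6]
tcp_rot: [1.573, 0.782, 1.383]
contact_force: [0.1, 0.3, -1.1]
grip_width: 43.4
```

```bash
python3 log.py
python3 - <<'E'
from hang import *
im,c=snap('wrist','w26.png'); crop(im,160,60,400,300,2.5,'w26a.png')
E
```

```text
40.65 [-0.043  0.585  1.732  1.002  0.985 -0.508] [568.6 259.8 144.6] [[0.13, 0.13, 0.98], [0.7, 0.69, -0.19], [-0.7, 0.71, -0.0]] w 43.42531491191035 F [ 0.1  0.3 -1.1]
```

View pics/w26a.png

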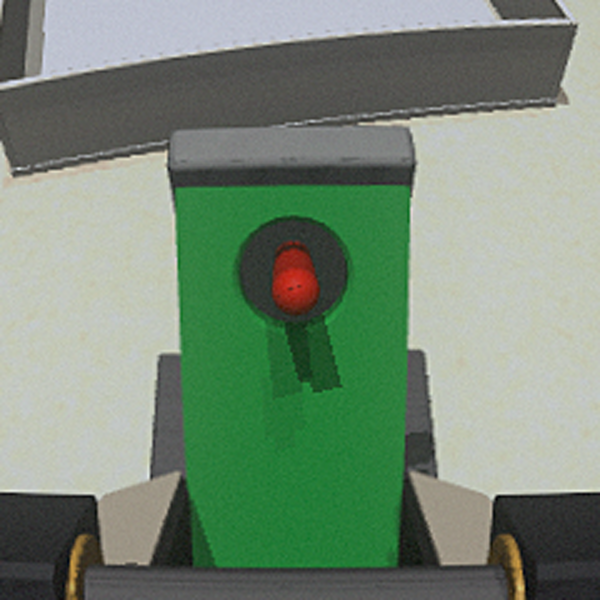

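>>> {"api": "arm_command", "payload": {"plan": [{"tx": 0,"ty": 0,"tz": 0,"wx": 0,"wy": 0,"wz": 0,"jaw": 0.6},{"tx": 0,"ty": 0,"tz": 0,"wx": 0,"wy": 0,"wz": 0,"jaw": 0.6},{"tx": 0,"ty": 0,"tz": 0,"wx": 0,"wy": 0,"wz": 0,"jaw": 0.6},{"tx": 0,"ty": 0,"tz": 0,"wx": 0,"wy": 0,"wz": 0,"jaw": 0.6},{"tx": 0,"ty": 0,"tz": 0,"wx": 0,"wy": 0,"wz": 0,"jaw": 0.6},{"tx": 0,"ty": 0,"tz": 0,"wx": 0,"wy": 0,"wz": 0,"jaw": 0.6},{"tx": 0,"ty": 0,"tz": 0,"wx": 0,"wy": 0,"wz": 0,"jaw": 0.6},{"tx": 0,"ty": 0,"tz": 0,"wx": 0,"wy": 0,"wz": 0,"jaw": 0.6}]}}

```text
time: 41.5
tool_pos: [568.8, 259.6, 144.9]
tcp_rot: [1.572, 0.782, 1.383]
contact_force: [-0.7, -0.4, -0.2]
grip_width: 73.4
```

```bash
python3 log.py
python3 - <<'E'
from hang import *
im,c=snap('wrist','w27.png')
E
```

```text
41.5 [-0.044  0.584  1.732  1.002  0.985 -0.508] [568.8 259.6 144.9] [[0.13, 0.13, 0.98], [0.7, 0.69, -0.19], [-0.7, 0.71, -0.0]] w 73.3920267130719 F [-0.7 -0.4 -0.2]
```

View pics/w27.png

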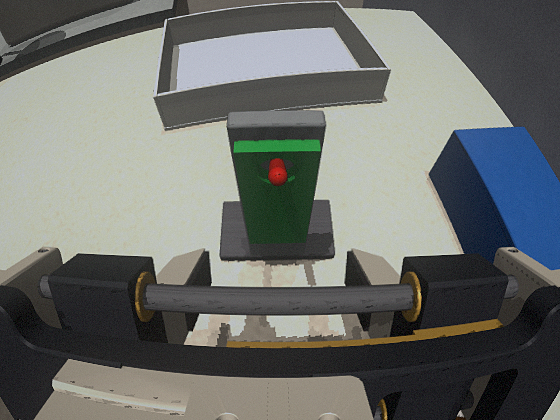

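>>> {"api": "arm_command", "payload": {"plan": [{"tx": -1,"ty": 0,"tz": 0,"wx": 0,"wy": 0,"wz": 0,"jaw": 0.6},{"tx": -2,"ty": 0,"tz": 0,"wx": 0,"wy": 0,"wz": 0,"jaw": 0.6},{"tx": -3,"ty": 0,"tz": 0,"wx": 0,"wy": 0,"wz": 0,"jaw": 0.6},{"tx": -3,"ty": 0,"tz": 0,"wx": 0,"wy": 0,"wz": 0,"jaw": 0.6},{"tx": -3,"ty": 0,"tz": 0,"wx": 0,"wy": 0,"wz": 0,"jaw": 0.6},{"tx": -2,"ty": 0,"tz": -2,"wx": 0,"wy": 0,"wz": 0,"jaw": 0.6},{"tx": -1,"ty": 0,"tz": -3,"wx": 0,"wy": 0,"wz": 0,"jaw": 0.6},{"tx": 0,"ty": 0,"tz": -3,"wx": 0,"wy": 0,"wz": 0,"jaw": 0.6},{"tx": 0,"ty": 0,"tz": 0,"wx": 0,"wy": 0,"wz": 0,"jaw": 0.6},{"tx": 0,"ty": 0,"tz": 0,"wx": 0,"wy": 0,"wz": 0,"jaw": 0.6},{"tx": 0,"ty": 0,"tz": 0,"wx": 0,"wy": 0,"wz": 0,"jaw": 0.6},{"tx": 0,"ty": 0,"tz": 0,"wx": 0,"wy": 0,"wz": 0,"jaw": 0.6},{"tx": 0,"ty": 0,"tz": 0,"wx": 0,"wy": 0,"wz": 0,"jaw": 0.6}]}}

```text
time: 42.85
tool_pos: [470.8, 170.0, 250.5]
tcp_rot: [1.573, 0.782, 1.383]
contact_force: [-0.6, 0.2, 0.1]
grip_width: 73.6
```

```bash
python3 log.py
python3 - <<'E'
from hang import *
im,c=snap('wrist','w28.png'); print('root',c.proj(ROOT),'tip',c.proj(TIP),'mid',c.proj((ROOT+TIP)/2)); crop(im,130,60,350,270,3,'w28a.png')
im,c=snap('scene','s28.png'); crop(im,150,140,450,340,2.6,'s28a.png')
im,c=snap('top','t28.png')
E
```

```text
42.85 [-0.261  0.275  1.889  0.856  1.212 -0.487] [470.8 170.  250.5] [[0.13, 0.13, 0.98], [0.7, 0.69, -0.19], [-0.7, 0.71, -0.0]] w 73.55933716219312 F [-0.6  0.2  0.1]
root [354.40842672 147.07850629] tip [367.3199164  151.28249491] mid [360.36618966 149.00503551]
```

View pics/w28.png

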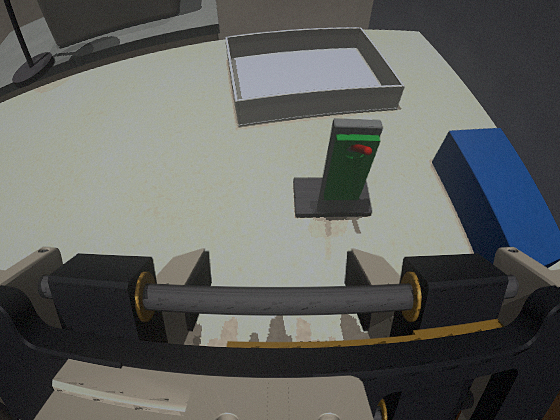

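View pics/s28a.png

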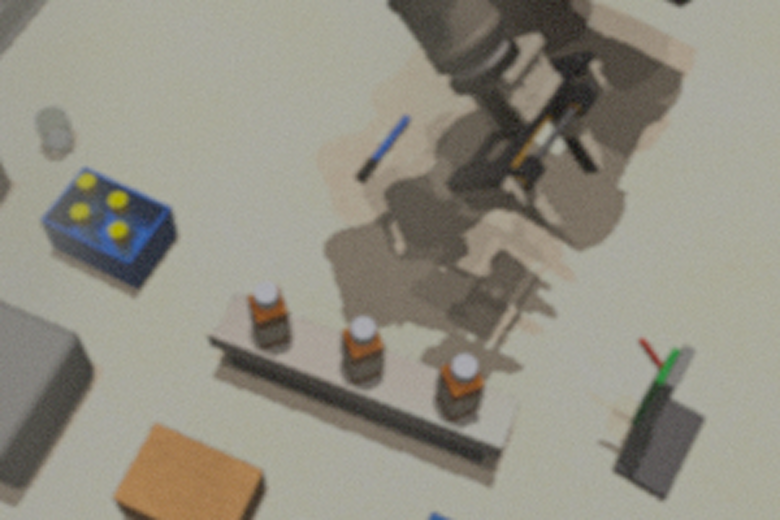

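View pics/t28.png

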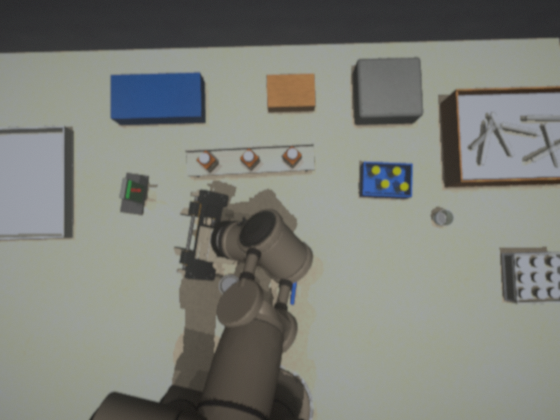

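```bash
python3 -c "
from plant import bot,readout
print(bot.close_job()); print(readout.get_obs()['time'])"
```

```text
the job is handed in; nothing more can be done
None
the job is handed in; nothing more can be done
```

The job is handed in at about 43 s of the 210 s allowed. The three bottles found are standing upright on the ledge and the tag hangs on the red peg. The hand-in gave no verdict, so this rests on my own last checks.

- **Bottles:** I set each one down until the wrist force showed contact with the deck, then released it. They stand about 110 mm apart. The final top and scene pictures show all three upright.
- **Tag:** It had shifted about 23 mm since the first picture, so I measured it again before gripping. The last wrist picture shows the peg through the hole and the tag hanging against the stand's face. I estimate the hole centre at about 23 mm from the peg's middle (limit 32 mm). That figure comes from geometry and was not measured after release.
- **Beaker and arm:** The beaker is still at its first position in the top view (pixel 441,217). The gripper is about 140 mm clear of the stand and reads no contact force.

**Disagreements:** The stereo and wrist-camera readings of the ledge's front edge differed by about 5 mm, and I used a middle value. The second bottle's first measured position was about 3 mm off sideways; I corrected it from a closer picture before gripping. No check failed.

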